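Lock the air sampler's filter hatch

TASK

The filter hatch on the sloping front of the bench air sampler was left open after a filter change. Swing it shut and then, with the red-handled flat-bladed driver, turn each of its two slotted captive screws a quarter turn clockwise, so that the slots run up and down the slope in line with the green marks. Put the driver back upright in its stand, pushed fully down, and leave everything else on the bench where it is.

Things in the scene. Friction and masses are not known exactly. Their poses are not given: they have to be found in the camera images.
- sampler: Bench air sampler, light grey wedge-shaped housing 280 wide (y), 260 deep (x), 131 high, with a 92 mm round steel head (top z = 172) on its flat top. Does not move. Origin: centre of its underside; x to its back, y to its left as the robot sees it. Its front slopes at 27 deg to the horizontal, from x = -130, z = 40 up to x = 48, z = 131; hatch on the lower part, display and keys above.
- hatch (a joint): Hatch hinge, rad: 0 = shut on the slope, grows as the lower edge swings up and back, at most 1.4; stiff, stays where left. The hatch is a blue-grey plate 210 wide, 112 from hinge to free edge, 7 thick, hinged along its upper edge. About 3 N on its outer face near the free edge shuts it. If the screws are locked while it is open, their cams stop it from shutting.
- hatch_hinge (a point): Middle of the hatch's hinge line; the line runs along its y. Fixed to the sampler, at x = -14.4 mm, z = 103.9 mm in the sampler's frame; axes as the sampler's.
- hatch_edge (a point): Middle of the hatch's free edge, on its outer face, 112 mm from the hinge line and 3.5 mm above it. Moves with the hatch: x points from free edge to hinge, y along the hinge, z out of the outer face (27 degrees from vertical, leaning to the sampler's front, when shut).
- screw_left (a joint): Left captive quarter-turn screw of the hatch, rad: 0 = unlocked (slot across the slope, along the hatch's y), pi/2 = locked (slot up and down the slope, in line with the green marks); grows clockwise as seen facing the head; stop at 1.66.
- screw_right (a joint): Right captive quarter-turn screw, the same; also clockwise to lock.
- screw_left_slot (a point): Left screw (24 mm up from the hatch's free edge, 65 mm left (+y) of the middle): centre of the slot's floor. Steel head 26 across, 7.5 proud of the hatch's outer face; slot right across it, 4.8 wide, 6 deep, mouth chamfered to 8.8. y lies along the slot, z points out along the screw's axis (square to the hatch).
- screw_right_slot (a point): Right screw: the same, 65 mm right (-y) of the middle.
- driver: Flat-bladed driver, 139 long, 0.12 kg, tip down in its stand. Origin: centre of the blade's end; z from tip to handle, x along the blade's width. Blade 16 wide (x), 3 thick (y; 2 at the end), 10 long; 9 mm round shank; black guard 36 across at z = 66 to 72; red and black handle 24 x 24 square (flats across x and y), z = 72 to 134. Grip the flats at about z = 103.
- driver_tip (a point): Centre of the end of the driver's blade; axes as the driver's.
- driver_stand: Blue-grey round tool stand, does not move: foot 94 across, upright tube 56 across outside, 26 bore, 72 high. Origin: centre of its underside, z up. With the driver fully down its guard rests on the tube's rim and its tip is 6 mm above the bench.
- stand_mouth (a point): Centre of the stand's mouth, 72 mm above the bench.
- dropper: Amber dropper bottle with black teat, 33 mm across, 102 mm high, origin under its centre. A bystander.
- dish_a: Lower petri dish, 64 mm across, 15 mm high, origin under its centre. A bystander.
- dish_b: Petri dish of the same size, lying on the lower one. A bystander.
- media: Small media bottle with blue cap, 50 mm across, 132 mm high, origin under its centre. A bystander.
- timer: White bench timer with three keys, 58 x 66 x 16 mm, origin under its centre. A bystander.
- beaker: Glass beaker, 55 mm across, 70 mm high, origin under its centre. A bystander.
- marker: Blue and white marker pen lying flat, 17 x 135 x 16 mm, origin under its centre. A bystander.
There are look-alikes about, which are no part of the job. What is meant by the driver_stand is not orange, and is the larger of those in its own colour. Of the things that look like the driver, the larger one is meant.

How it is judged:
By the outcome, as a careful person would: the job done as asked, in the order asked, and still so for the second after the job is handed in, with the robot touching nothing.
It also fails if it takes over 72 s, if anything falls off the work surface, if the arm or the gripper's body presses on something with over 40 N, if the wrist force passes 120 N, or if a joint passes its speed limit or range.

ROBOT

A 7-joint arm with a two-finger parallel gripper is mounted at the origin on a cart in front of the work surface, level with it; the furniture and walls round the work are solid. World frame = base frame: x ahead of the robot, y to its left, z up, the work surface at z = 0. Lengths are in mm, angles in rad, forces in N, time in s.
With the tool pointing down it reaches from about 425 to 925 mm from the base axis. Payload 6.8 kg.
Tool frame: the origin (TCP) lies at the very end of the fingers, on their centre line; the grasp point (between the pads) lies 19 mm behind it; z points along the fingers, x is the direction in which the jaws open and shut, and the axes are right-handed (so a half turn about z gives the same grasp; the last joint's range is limited). The gripper opens to 85 mm and grips with 20 to 120 N. Pads are 22 mm wide; open, the fingers measure 114 mm over their backs; the gripper's body (76 mm by 85 mm) begins 54 mm behind the grasp point. The pads swing forward as they close: fully open they stand 13 mm farther back than shut.
Start: joints at [1.068, 0.477, 0.022, 1.555, -0.011, 1.109, -0.083], TCP at [259.632, -623.089, 204.608] pointing down, gripper open.
Joint ranges: [-2.96, 2.96], [-0.34, 2.1], [-1.41, 1.46], [0.24, 2.44], [-1.37, 4.51], [0.17, 1.92], [-2.96, 2.96]. Speed limits (rad/s): [2.39, 2.39, 3.14, 3.14, 3.14, 3.14, 3.14].

INTERFACE

Orientations are given as [roll, pitch, yaw] about the fixed x, y, z axes, in that order (R = Rz(yaw) Ry(pitch) Rx(roll)).
In Python, from rig import manip gives the robot as it stands.
- The arm moves only by the tool arm_command, never from a script. Its argument "rows" is a list of rows, each a list of 4 numbers: the shift along the tool's x, y, z in units of 60 mm (1.0 is 60 mm), then the turn about the tool's z in units of 10 degrees (1.0 is 10 degrees). In form: [[tx, ty, tz, twist], ...]. A call has 1 to 5 rows; each row shifts and turns the pose as measured when the row begins, along the tool's axes as they then stand; what a row does not reach is not made up. A row lasts 1/8 s, in which the tool goes at most 62.5 mm and 10.7 degrees, less where a joint would pass 70% of its speed; a pose out of reach is approached as far as the arm can. A call is refused whole if a number of a shift passes 1 or a number of a turn 1, either way. A call with a gripper value outside its range is refused whole. "hand" is the closure, from -1 (fully open) to 1 (shut), set as the call begins (left out, the last holds). The fingers move at their own pace and stop on an object; "grip_force" is the grip in N (left out, the last holds). Time passes only in rows, so rows that do not move let the fingers close. It gives the time, the measured TCP pose, the force and the opening at its end, in the units of the state.
- manip.observe(): the state, without advancing time (a new reading comes with each control period).
- manip.capture(name): name is "scene" or "top"; returns a dict with "color" (384x512x3 uint8, red, green, blue), "K" (3x3 intrinsics, pixels), "cam_to_world" (4x4, takes a point from camera to world coordinates). Camera axes: x right, y down, z forward; pixel columns grow to the right and rows downward; lengths in mm; the calibration is good to about 2 mm. A picture is of the moment at which its call begins. There is no depth.
- manip.hand_in(): hands the job in, once; it reports no verdict.
The state is a dict: "time_s": time; "joints": joint angles; "dq": joint speeds; "effort": joint torques, N m; "position": TCP position; "ee_rot": TCP orientation; "contact_force": force on the tool from outside, world axes, zero at the start; "ft_torque": the same for the moment, N m; "opening": finger opening in mm.
Only numpy, scipy, OpenCV 4.12 (cv2) and the standard library are available. Lean on these libraries where they do the work, as an engineer would, in place of code of your own. Each camera call takes 0.05 s, during which the arm holds its last target.

## Working session

There is one attempt and no reset: what is moved stays moved. The work goes in short steps, Python scripts to look and compute and a tool call to move; the robot and the scene stay as the last step left them, time stands still between calls to the robot, and variables do not carry over. Pictures are saved under pics/ and viewed, and the job is handed in when it is done.

Besides the shell and the picture viewer there is one more tool, called after ">>>" as name(argument=value, ...) on one line, values as JSON. arm_command: Moves the arm, as the interface text tells. Its arguments: {"type":"object","properties":{"rows":{"type":"array","items":{"type":"array","items":{"type":"number"}}},"hand":{"type":"number"},"grip_force":{"type":"number"}},"required":["rows"]}

```bash
mkdir -p pics; ls; python3 - <<'E'
from rig import manip
import cv2
s=manip.observe();print(s)
for n in("scene","top"):
    c=manip.capture(n);cv2.imwrite(f"pics/{n}0.png",c["color"][:,:,::-1]);print(c["K"],c["cam_to_world"])
E
```

```text
pics
{'time_s': 0.0, 'joints': array([ 1.0679131 ,  0.47781743,  0.02235924,  1.55646777, -0.01151723,
        1.10927467, -0.08310866]), 'dq': array([8.43297011e-05, 5.78365289e-04, 2.32341388e-04, 4.85652895e-06,
       1.15293283e-04, 2.30729514e-04, 2.21509879e-03]), 'effort': array([-6.05722598e-04, -5.96462131e+01,  1.60788640e+00, -2.81199753e+01,
        1.25403993e-02,  9.31255810e-03, -3.09694235e-05]), 'position': array([ 259.3391861 , -622.49517736,  203.60761298]), 'ee_rot': array([ 3.14146165e+00,  1.83419760e-03, -1.17602547e+00]), 'contact_force': array([-0.06370266, -0.74400598, -0.76533311]), 'ft_torque': array([0.00545557, 0.00313947, 0.05076462]), 'opening': 85.06525840156624}
[[378.79821994   0.         256.81479229]
 [  0.         378.79821994 190.64700041]
 [  0.           0.           1.        ]] [[ 4.50350510e-01 -3.76533196e-01  8.09572214e-01 -3.16125902e+02]
 [-8.92794005e-01 -1.79588603e-01  4.13118384e-01 -4.55684806e+02]
 [-1.01628428e-02 -9.08829294e-01 -4.17044399e-01  5.22680843e+02]
 [ 0.00000000e+00  0.00000000e+00  0.00000000e+00  1.00000000e+00]]
[[492.75827794   0.         258.06336898]
 [  0.         492.75827794 193.51491975]
 [  0.           0.           1.        ]] [[-3.77389510e-02 -9.77705464e-01  2.06561847e-01  1.46927003e+02]
 [-9.99272327e-01  3.80673523e-02 -2.38587617e-03 -3.67766271e+01]
 [-5.53057844e-03 -2.06501578e-01 -9.78430637e-01  1.79853992e+03]
 [ 0.00000000e+00  0.00000000e+00  0.00000000e+00  1.00000000e+00]]
```

View pics/scene0.png

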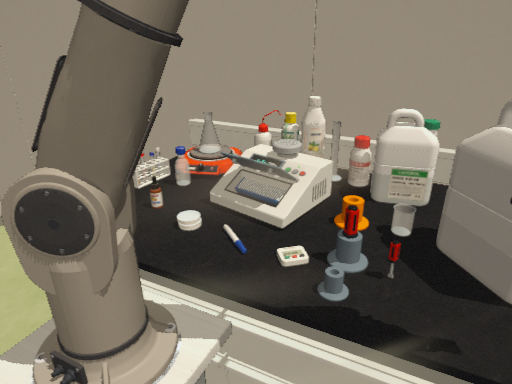

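View pics/top0.png

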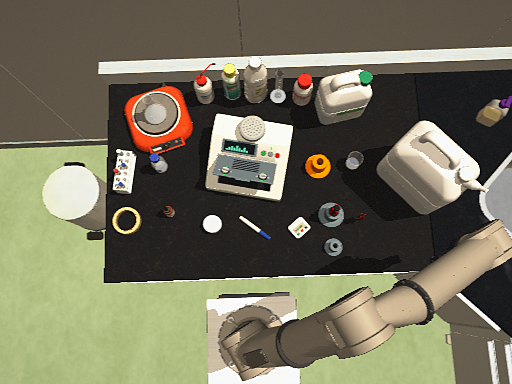

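```bash
cat > h.py <<'E'
import numpy as np,cv2
from scipy.spatial.transform import Rotation as R
def crop(src,x0,y0,x1,y1,f,out):
    im=cv2.imread(src)[y0:y1,x0:x1];im=cv2.resize(im,None,fx=f,fy=f,interpolation=cv2.INTER_CUBIC)
    for x in range((x0+9)//10*10,x1,10):
        cv2.putText(im,str(x),((x-x0)*f,8),0,0.3,(0,255,255),1);cv2.line(im,((x-x0)*f+f//2,10),((x-x0)*f+f//2,14),(0,255,255),1)
    for y in range((y0+9)//10*10,y1,10):
        cv2.putText(im,str(y),(0,(y-y0)*f+f//2+3),0,0.3,(0,255,255),1)
    cv2.imwrite(out,im)
CAM={}
CAM["scene"]=(np.array([[378.79821994,0,256.81479229],[0,378.79821994,190.64700041],[0,0,1]]),np.array([[ 4.50350510e-01,-3.76533196e-01,8.09572214e-01,-3.16125902e+02],[-8.92794005e-01,-1.79588603e-01,4.13118384e-01,-4.55684806e+02],[-1.01628428e-02,-9.08829294e-01,-4.17044399e-01,5.22680843e+02],[0,0,0,1]]))
CAM["top"]=(np.array([[492.75827794,0,258.06336898],[0,492.75827794,193.51491975],[0,0,1]]),np.array([[-3.77389510e-02,-9.77705464e-01,2.06561847e-01,1.46927003e+02],[-9.99272327e-01,3.80673523e-02,-2.38587617e-03,-3.67766271e+01],[-5.53057844e-03,-2.06501578e-01,-9.78430637e-01,1.79853992e+03],[0,0,0,1]]))
def ray(n,u,v):
    K,T=CAM[n];d=T[:3,:3]@np.linalg.solve(K,[u,v,1.]);return T[:3,3],d
def atz(n,u,v,z):
    o,d=ray(n,u,v);return o+d*(z-o[2])/d[2]
def proj(n,P):
    K,T=CAM[n];P=np.atleast_2d(P);c=(P-T[:3,3])@T[:3,:3];p=c@K.T;return p[:,:2]/p[:,2:]
def tri(obs):
    A=[];b=[]
    for n,u,v in obs:
        o,d=ray(n,u,v);d=d/np.linalg.norm(d);M=np.eye(3)-np.outer(d,d);A.append(M);b.append(M@o)
    return np.linalg.lstsq(np.vstack(A),np.hstack(b),rcond=None)[0]
E
python3 - <<'E'
from h import *
crop("pics/scene0.png",205,130,340,225,6,"pics/s1.png")
crop("pics/scene0.png",310,190,420,305,5,"pics/s2.png")
crop("pics/top0.png",200,105,300,210,5,"pics/t1.png")
crop("pics/top0.png",290,190,380,265,7,"pics/t2.png")
E
```

```text
(no output)
```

View pics/s1.png

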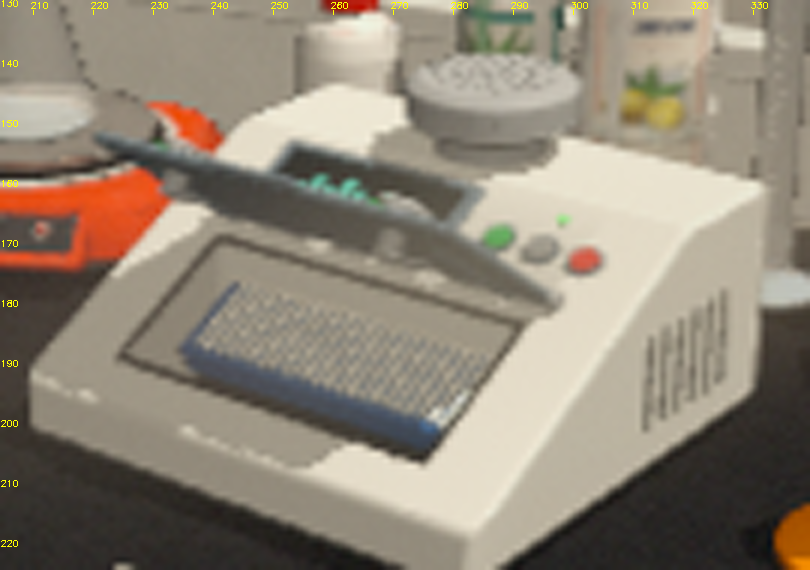

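View pics/s2.png

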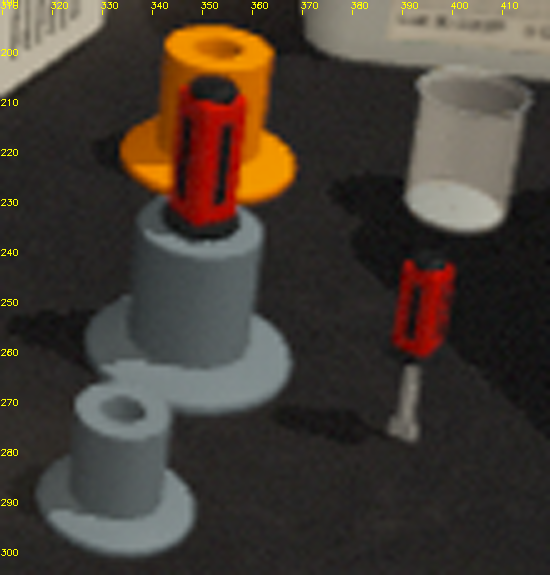

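View pics/t1.png

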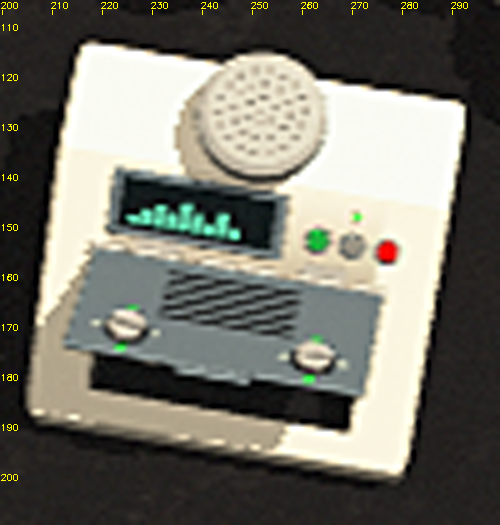

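View pics/t2.png

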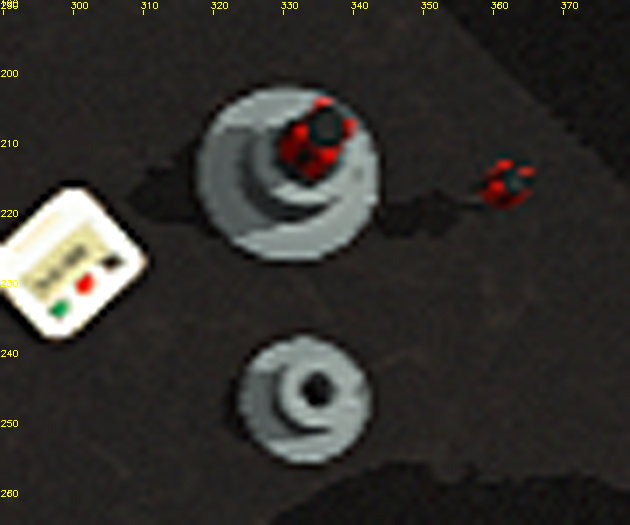

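```bash
python3 - <<'E'
from h import *
from scipy.optimize import least_squares
L=np.array([[-130,140,40],[-130,-140,40],[48,-140,131],[130,-140,131],[-130,140,0],[48,140,131],[130,140,131]])
us=np.array([[210.1,191.6],[282.9,219.6],[320.1,167.9],[332.1,160.1],[210.1,200.4],[243.8,149.6],[261.3,143.8]])
Lt=np.array([[130,140,131],[130,-140,131],[-130,140,40],[-130,-140,40]]);ut=np.array([[216,113],[292.8,125],[205.2,186.2],[280.6,199]])
hc=np.array([[0,105],[0,-105],[-112,105],[-112,-105]])
uh=np.array([[218.6,154.2],[276,164],[212.6,173.6],[272,183.2]])
def Pw(L,p):
    c,s=np.cos(p[2]),np.sin(p[2]);return np.c_[c*L[:,0]-s*L[:,1]+p[0],s*L[:,0]+c*L[:,1]+p[1],L[:,2]]
def hl(p,q,h):  # q: (x along, y), h height over plane
    a=np.deg2rad(27)-p;  # shut: toward free edge direction = (-cos27,-sin27)
    ex=np.array([np.cos(a),0,np.sin(a)]);n=np.array([-np.sin(a),0,np.cos(a)])
    q=np.atleast_2d(q);return np.array([-14.4,0,103.9])+q[:,:1]*ex+q[:,1:2]*np.array([0,1,0])+h*n
f=lambda p:np.r_[(proj("scene",Pw(L,p))-us).ravel(),(proj("top",Pw(Lt,p))-ut).ravel()]
r=least_squares(f,[600,20,0.1]);print(r.x);print(r.fun.round(1))
p=r.x
g=lambda a:(proj("top",Pw(hl(a[0],hc,3.5),p))-uh).ravel()
for a0 in(.3,.8,1.2):
    q=least_squares(g,[a0]);print(q.x,q.cost,q.fun.round(1))
# stand: foot ellipse/tube; driver
crop("pics/scene0.png",335,200,370,240,16,"pics/s3.png")
crop("pics/top0.png",315,198,348,230,18,"pics/t3.png")
E
```

```text
[ 6.48014609e+02 -1.10971591e+01 -2.12883182e-01]
[-2.   0.   0.3 -0.6 -0.1 -0.7  1.8 -0.8 -1.2  3.   1.6 -1.2 -0.4 -1.4
  0.1 -1.3  0.4 -0.6 -0.5  0.7 -0.4  0.9]
[1.0664158] 2.687604725609762 [ 0.1 -1.4  0.6 -1.4 -0.7 -0.3  0.7  0.5]
[1.06641579] 2.687604725609816 [ 0.1 -1.4  0.6 -1.4 -0.7 -0.3  0.7  0.5]
[1.0664158] 2.687604725609762 [ 0.1 -1.4  0.6 -1.4 -0.7 -0.3  0.7  0.5]
```

View pics/s3.png

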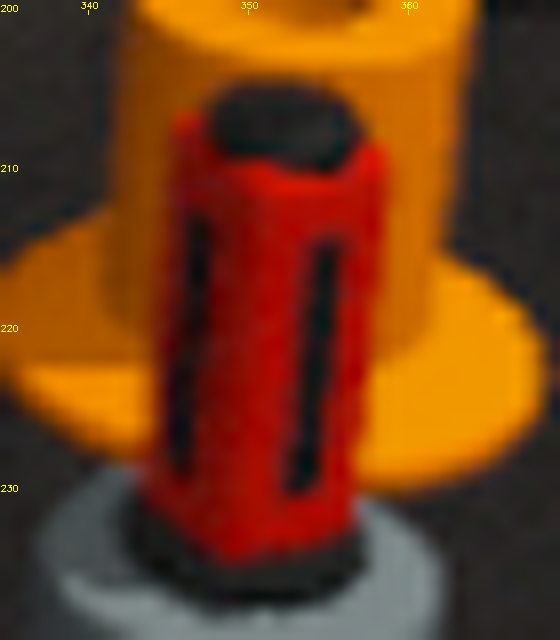

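View pics/t3.png

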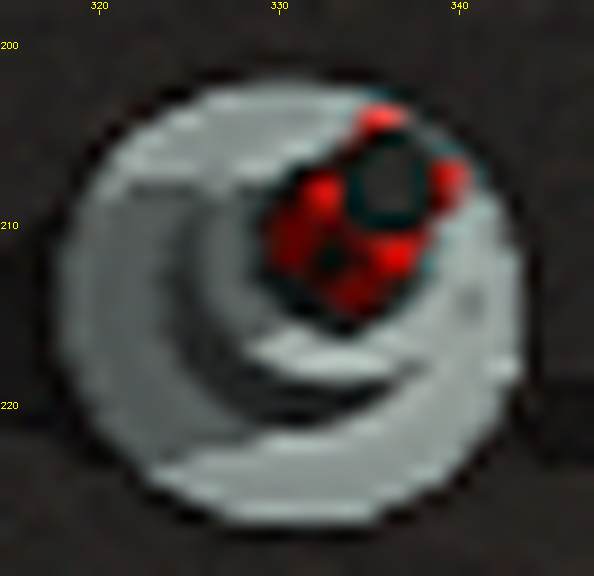

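```bash
cat >> h.py <<'E'
def Pw(L,p):
    L=np.atleast_2d(L);c,s=np.cos(p[2]),np.sin(p[2]);return np.c_[c*L[:,0]-s*L[:,1]+p[0],s*L[:,0]+c*L[:,1]+p[1],L[:,2]]
def hl(p,q,h):
    a=np.deg2rad(27)-p
    ex=np.array([np.cos(a),0,np.sin(a)]);n=np.array([-np.sin(a),0,np.cos(a)])
    q=np.atleast_2d(q);return np.array([-14.4,0,103.9])+q[:,:1]*ex+q[:,1:2]*np.array([0,1,0])+h*n
def over(src,cam,segs,x0,y0,x1,y1,f,out):
    im=cv2.imread(src)[y0:y1,x0:x1];im=cv2.resize(im,None,fx=f,fy=f,interpolation=cv2.INTER_CUBIC)
    for s in segs:
        q=proj(cam,s);q=((q-[x0,y0]+.5)*f-.5).round().astype(int)
        cv2.polylines(im,[q.reshape(-1,1,2)],False,(255,0,255),1,cv2.LINE_AA)
    cv2.imwrite(out,im)
def circ(x,y,z,r):
    t=np.linspace(0,2*np.pi,49);return np.c_[x+r*np.cos(t),y+r*np.sin(t),0*t+z]
def wire(p):
    S=[[[-130,140,0],[-130,140,40],[48,140,131],[130,140,131],[130,-140,131],[48,-140,131],[-130,-140,40],[-130,-140,0],[-130,140,0]],[[-130,140,40],[-130,-140,40]],[[48,140,131],[48,-140,131]],[[130,-140,131],[130,-140,0],[-130,-140,0]]]
    return [Pw(np.array(s,float),p) for s in S]
def hatchw(p,a):
    return [Pw(hl(a,[[0,105],[0,-105],[-112,-105],[-112,105],[0,105]],h),p) for h in(-3.5,3.5)]
E
python3 - <<'E'
from h import *
P=[atz("top",u,v,140) for u,v in[(335.6,203.9),(339.5,207.4),(336.6,211.5),(332.4,208.2)]]
P=np.array(P);print(P.round(1),P.mean(0))
for i in range(4):
    d=P[(i+1)%4]-P[i];print(np.hypot(*d[:2]),np.degrees(np.arctan2(d[1],d[0])))
p=[648,-11.1,-.2129]
over("pics/scene0.png","scene",wire(p)+hatchw(p,1.066),205,130,340,225,6,"pics/o1.png")
over("pics/top0.png","top",wire(p)+hatchw(p,1.066),200,105,300,210,6,"pics/o2.png")
E
```

```text
[[ 450.5 -304.6  140. ]
 [ 437.8 -317.   140. ]
 [ 424.  -306.1  140. ]
 [ 436.  -292.6  140. ]] [ 437.05438038 -305.07622527  140.        ]
17.754935372903756 -135.48041550763904
17.57881691514216 141.70082096022236
18.049767242620906 48.48455979308357
18.7900315449798 -39.53629020690297
```

View pics/o1.png

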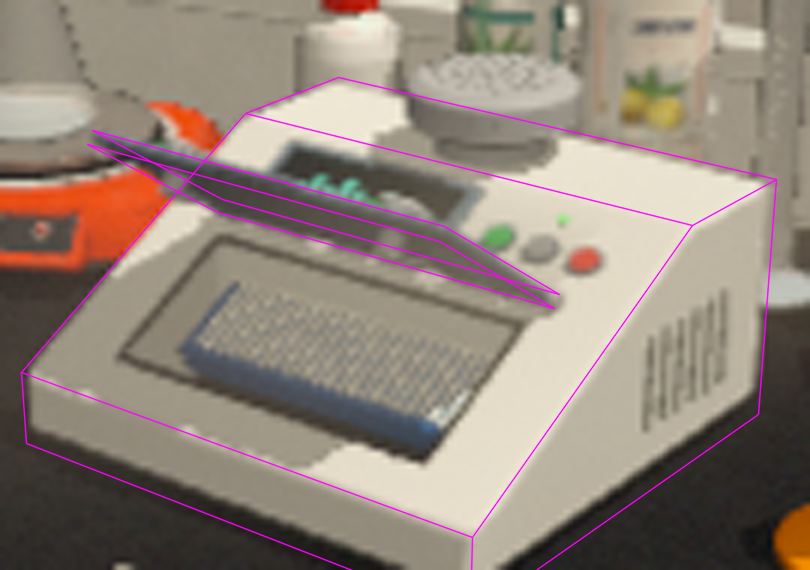

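View pics/o2.png

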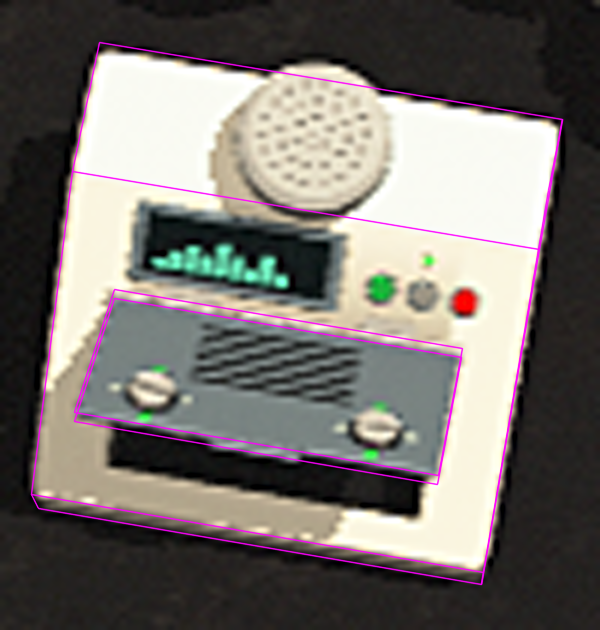

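```bash
cat >> h.py <<'E'
def plan(target,yaw_deg=None):
    from rig import manip
    s=manip.observe();Rm=R.from_euler("xyz",s["ee_rot"]).as_matrix();d=Rm.T@(np.array(target,float)-s["position"])
    t=None
    if yaw_deg is not None:
        e=(yaw_deg-np.degrees(s["ee_rot"][2])+180)%360-180;t=-e/10
    print("t",round(s["time_s"],2),"pos",s["position"].round(1),"yaw",np.degrees(s["ee_rot"][2]).round(2),"F",s["contact_force"].round(1),"j",s["joints"].round(2))
    print("tool delta units total",(d/60).round(3),"twist units",t, "rows>=",np.abs(d/60).max().round(1))
E
python3 -c "
from h import *
print(atz('scene',391,276.5,0),atz('scene',397,241,90),atz('top',362,216,80),atz('scene',352,207,145),atz('top',336.3,207.5,145))
plan([556,9,225],-12.2)"
```

```text
[ 421.03816332 -408.84681944    0.        ] [ 423.77796927 -408.67772298   90.        ] [ 414.49928759 -404.15019741   80.        ] [ 430.02991373 -306.67929143  145.        ] [ 436.99604315 -305.26326351  145.        ]
t 0.1 pos [ 259.4 -622.6  203.7] yaw -67.38 F [ 0.1  0.3 -0.4] j [ 1.07  0.48  0.02  1.56 -0.01  1.11 -0.08]
tool delta units total [-7.815 -8.612 -0.343] twist units -5.517816641201426 rows>= 8.6
```

>>> arm_command(rows=[[-0.3,-0.3,-0.35,0],[-0.65,-0.72,0,0],[-0.65,-0.72,0,0],[-0.65,-0.72,0,0],[-0.65,-0.72,0,0]], hand=1, grip_force=40)

```text
time_s: 0.72
position: [367.7, -385.7, 222.7]
ee_rot: [3.139, 0.004, -1.185]
contact_force: [1.0, 0.1, 0.4]
opening: 0.2
```

>>> arm_command(rows=[[-0.65,-0.72,0,0],[-0.65,-0.72,0,0],[-0.65,-0.72,0,0],[-0.65,-0.72,0,0],[-0.65,-0.72,0,0]])

```text
time_s: 1.35
position: [496.3, -114.6, 222.2]
ee_rot: [3.138, 0.004, -1.186]
contact_force: [0.3, 0.3, 0.1]
opening: 0.3
```

```bash
python3 -c "
from h import *
plan([556,9,225],-12.2)"
```

```text
t 1.35 pos [ 496.3 -114.6  222.2] yaw -67.96 F [0.3 0.3 0.1] j [ 0.35  0.21 -0.28  1.91  0.06  1.04 -1.14]
tool delta units total [-1.536 -1.694 -0.046] twist units -5.575888474461226 rows>= 1.7
```

>>> arm_command(rows=[[-0.5,-0.56,0,0],[-0.5,-0.56,0,0],[-0.5,-0.56,0,0],[0,0,0,-1],[0,0,0,-1]])

```text
time_s: 1.98
position: [557.3, 17.9, 220.7]
ee_rot: [3.139, 0.008, -0.818]
contact_force: [0.2, -0.2, 0.6]
opening: 0.2
```

>>> arm_command(rows=[[0,0,0,-1],[0,0,0,-1],[0,0,0,-1],[0,0,0,-0.6],[0,0,0,0]])

```text
time_s: 2.6
position: [555.5, 18.1, 218.4]
ee_rot: [-3.139, 0.013, -0.167]
contact_force: [-0.8, 0.2, -1.1]
opening: -0.1
```

```bash
python3 -c "
from h import *
plan([556,9,170],-12.2)
from rig import manip
for n in('scene','top'):
    cv2.imwrite('pics/%s1.png'%n,manip.capture(n)['color'][:,:,::-1])
crop('pics/scene1.png',195,90,345,225,5,'pics/a.png')
crop('pics/top1.png',200,105,300,210,5,'pics/b.png')
"
```

```text
t 2.6 pos [555.5  18.1 218.4] yaw -9.58 F [-0.8  0.2 -1.1] j [ 0.29  0.32 -0.53  1.79  0.17  1.09 -0.47]
tool delta units total [0.043 0.15  0.807] twist units 0.26186590693522477 rows>= 0.8
```

View pics/a.png

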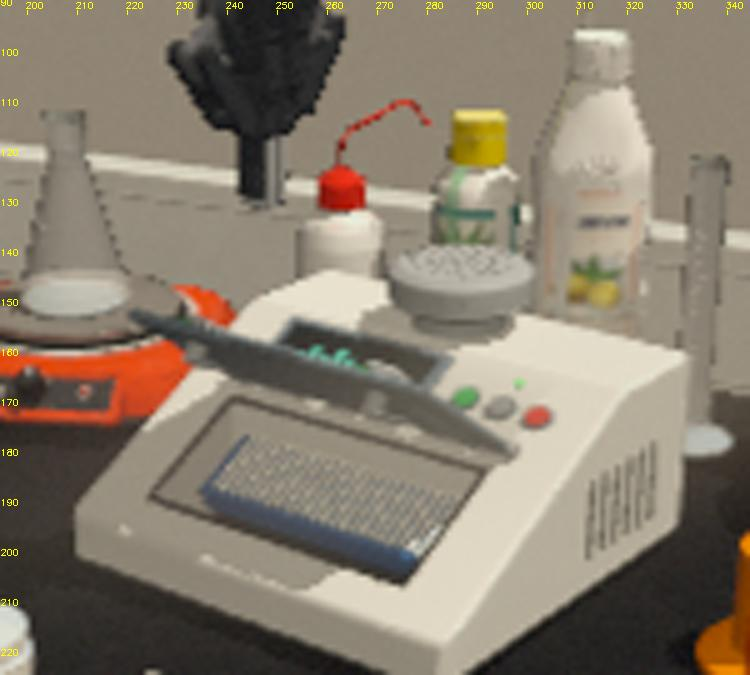

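View pics/b.png

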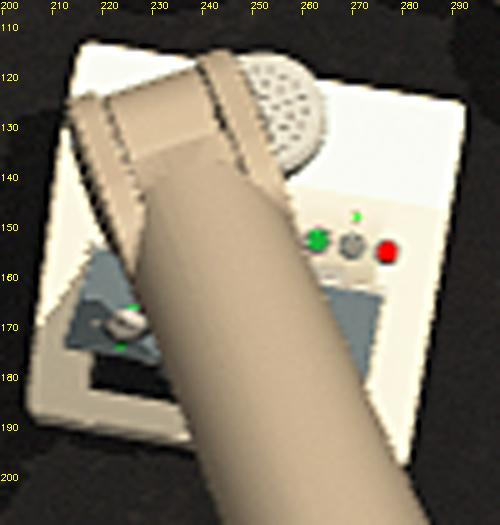

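>>> arm_command(rows=[[0,0,0.5,0],[0,0,0.4,0],[0,0,0.4,0],[0,0,0.3,0],[0,0,0.3,0]])

```text
time_s: 3.32
position: [556.5, 18.7, 103.1]
ee_rot: [-3.139, 0.007, -0.177]
contact_force: [0.1, -0.0, 1.0]
opening: 0.1
```

```bash
python3 -c "
from h import *
print(proj('scene',[555.5,18.1,218.4]))
plan([555.5,18,90])"
```

```text
[[246.73482795 140.27312712]]
t 3.33 pos [556.5  18.7 103.1] yaw -10.16 F [ 0.1 -0.   1. ] j [ 0.24  0.45 -0.49  1.9   0.27  0.86 -0.56]
tool delta units total [-0.013  0.016  0.218] twist units None rows>= 0.2
```

```bash
python3 -c "
from h import *
from rig import manip
for n in('scene',):
    cv2.imwrite('pics/%s2.png'%n,manip.capture(n)['color'][:,:,::-1])
print(proj('scene',[556.5,18.7,103.1]))
crop('pics/scene2.png',195,100,345,225,5,'pics/a.png')
"
```

```text
[[247.57656664 179.2419453 ]]
```

View pics/a.png

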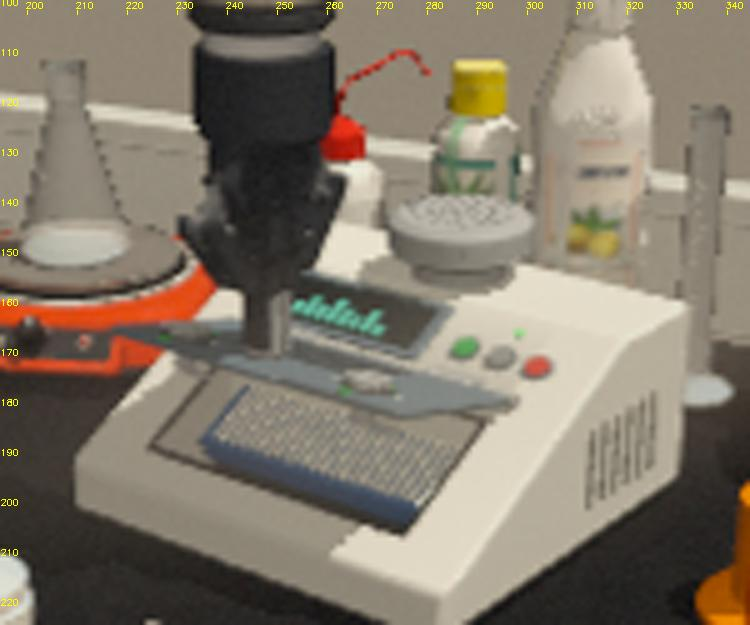

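```bash
python3 -c "
from h import *
p=[648,-11.1,-.2129]
for a in(.3,.41,.5,.6,.7):
    print(a,proj('scene',Pw(hl(a,[[-88,65],[-88,-65],[0,-105]],11),p)).round(1).tolist())
over('pics/scene2.png','scene',hatchw(p,.5),195,100,345,225,5,'pics/a.png')
"
```

```text
0.3 [[231.6, 176.6], [266.9, 187.7], [297.0, 176.4]]
0.41 [[231.4, 173.5], [266.9, 184.4], [297.3, 176.2]]
0.5 [[231.5, 170.8], [267.1, 181.7], [297.5, 176.1]]
0.6 [[231.8, 167.9], [267.5, 178.5], [297.7, 176.0]]
0.7 [[232.4, 164.9], [268.1, 175.3], [297.9, 176.0]]
```

View pics/a.png

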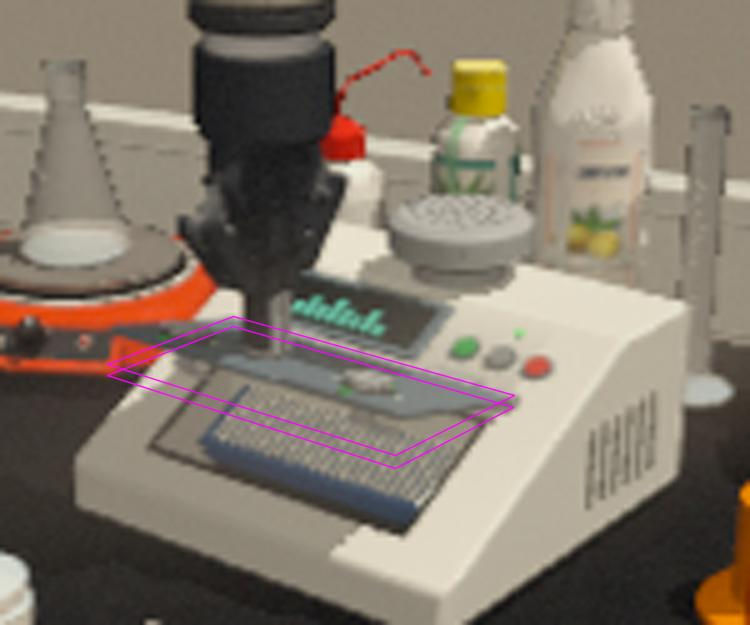

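>>> arm_command(rows=[[0,0,0,0],[0,0,0,0]])

```text
time_s: 3.62
position: [555.0, 18.6, 100.6]
ee_rot: [-3.14, 0.011, -0.177]
contact_force: [0.0, 0.7, 0.2]
opening: -0.2
```

```bash
python3 -c "
from h import *
from rig import manip
plan([555.5,18,90])
for n in('scene','top'):
    cv2.imwrite('pics/%s3.png'%n,manip.capture(n)['color'][:,:,::-1])
plan([555.5,18,90])
p=[648,-11.1,-.2129]
over('pics/scene3.png','scene',hatchw(p,.4),195,100,345,225,5,'pics/a.png')
"
```

```text
t 3.62 pos [555.   18.6 100.6] yaw -10.17 F [0.  0.7 0.2] j [ 0.24  0.46 -0.49  1.9   0.27  0.86 -0.56]
tool delta units total [0.012 0.008 0.177] twist units None rows>= 0.2
t 3.73 pos [555.2  18.6 100.9] yaw -10.17 F [-0.  -1.   0.3] j [ 0.24  0.46 -0.49  1.9   0.27  0.86 -0.56]
tool delta units total [0.009 0.009 0.182] twist units None rows>= 0.2
```

View pics/a.png

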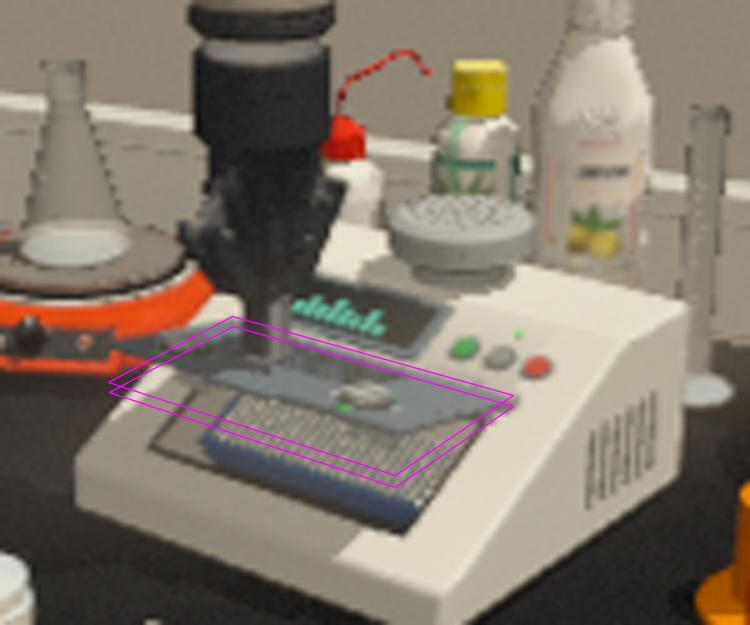

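```bash
python3 -c "
from h import *
crop('pics/scene3.png',210,150,305,200,8,'pics/a.png')
crop('pics/top3.png',200,105,300,210,5,'pics/b.png')
crop('pics/scene1.png',210,85,310,165,8,'pics/c.png')
"
```

```text
(no output)
```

View pics/a.png

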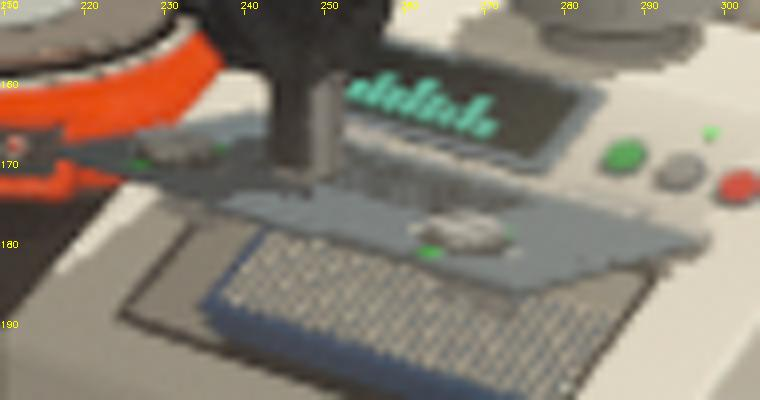

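View pics/b.png

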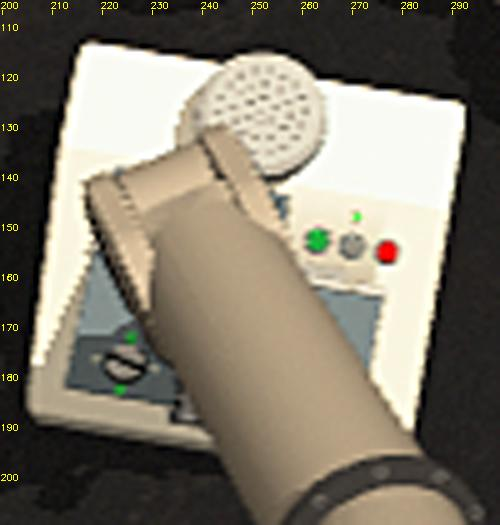

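View pics/c.png

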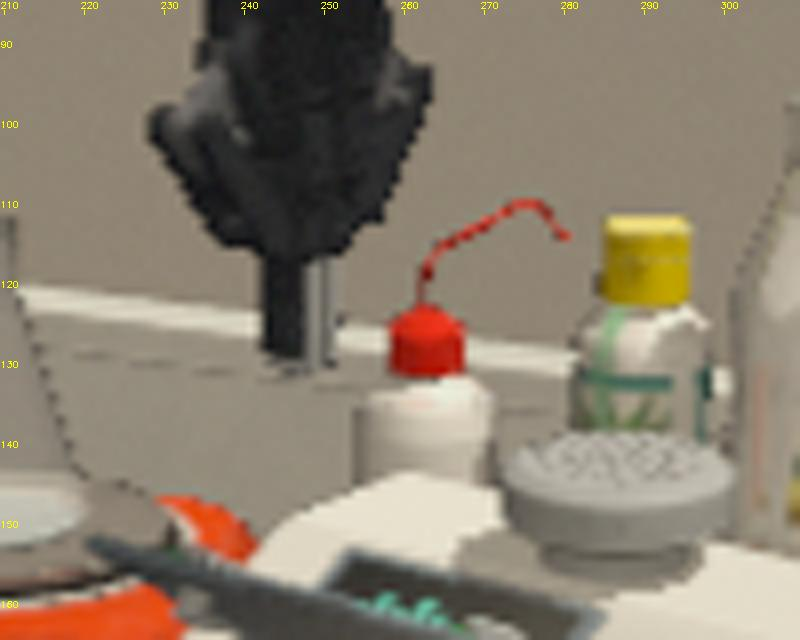

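```bash
python3 -c "
from h import *
P=tri([('scene',231.7,167.5),('top',224.6,177.6)]);print(P,proj('scene',P),proj('top',P))
p=[648,-11.1,-.2129]
for a in(.4,.5,.6,.7):
    X=Pw(hl(a,[[-88,65],[-88,-65]],11),p);print(a,X.round(1).tolist(),proj('scene',X).round(1).tolist(),proj('top',X).round(1).tolist())
"
```

```text
[561.17856248  73.20160033 128.12712065] [[231.49333865 167.52501638]] [[224.74079525 177.50123441]]
0.4 [[561.1, 74.2, 108.6], [533.6, -52.9, 108.6]] [[231.4, 173.8], [266.9, 184.8]] [[224.9, 178.9], [261.1, 185.1]]
0.5 [[562.0, 74.0, 117.4], [534.5, -53.1, 117.4]] [[231.5, 170.8], [267.1, 181.7]] [[224.7, 178.0], [261.2, 184.3]]
0.6 [[563.7, 73.6, 126.1], [536.3, -53.4, 126.1]] [[231.8, 167.9], [267.5, 178.5]] [[224.6, 176.9], [261.3, 183.2]]
0.7 [[566.3, 73.1, 134.6], [538.9, -54.0, 134.6]] [[232.4, 164.9], [268.1, 175.3]] [[224.6, 175.6], [261.4, 181.9]]
```

>>> arm_command(rows=[[0,0,0.25,0],[0,0,0.25,0],[0,0,0.15,0]])

```text
time_s: 4.1
position: [555.8, 18.7, 60.7]
ee_rot: [-3.139, 0.008, -0.178]
contact_force: [0.8, -0.7, -0.7]
opening: 0.2
```

>>> arm_command(rows=[[0,0,0.1,0]])

```text
time_s: 4.22
position: [555.4, 18.7, 53.6]
ee_rot: [-3.139, 0.009, -0.178]
contact_force: [0.1, -0.3, 1.6]
opening: -0.5
```

```bash
python3 -c "
from h import *
from rig import manip
plan([555.5,18,50])
for n in('scene','top'):
    cv2.imwrite('pics/%s4.png'%n,manip.capture(n)['color'][:,:,::-1])
crop('pics/scene4.png',205,130,340,225,6,'pics/a.png')
"
```

```text
t 4.22 pos [555.4  18.7  53.6] yaw -10.19 F [ 0.1 -0.3  1.6] j [ 0.22  0.52 -0.46  1.93  0.32  0.76 -0.6 ]
tool delta units total [0.005 0.011 0.06 ] twist units None rows>= 0.1
```

View pics/a.png

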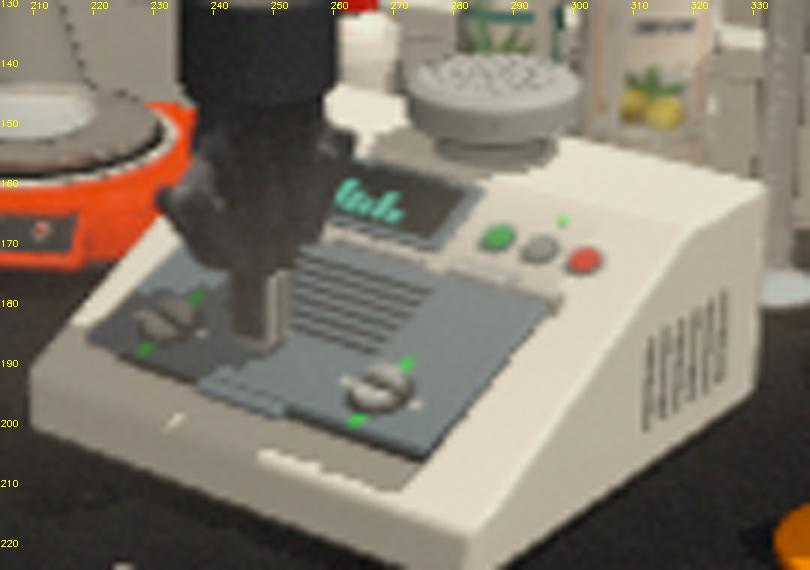

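>>> arm_command(rows=[[0,0,0.06,0]])

```text
time_s: 4.45
position: [555.4, 18.8, 50.2]
ee_rot: [-3.139, 0.009, -0.178]
contact_force: [-0.3, -0.1, -0.0]
opening: -0.1
```

>>> arm_command(rows=[[0,0,0.05,0]])

```text
time_s: 4.58
position: [555.6, 18.8, 47.2]
ee_rot: [-3.139, 0.008, -0.178]
contact_force: [-0.1, -0.1, -0.3]
opening: -0.2
```

>>> arm_command(rows=[[0,0,0.05,0]])

```text
time_s: 4.7
position: [555.8, 18.8, 44.2]
ee_rot: [-3.139, 0.008, -0.178]
contact_force: [-1.3, -0.4, 1.0]
opening: 0.1
```

>>> arm_command(rows=[[0,0,0.05,0]])

```text
time_s: 4.82
position: [556.4, 18.8, 42.7]
ee_rot: [-3.139, 0.007, -0.178]
contact_force: [-8.7, -1.9, 33.2]
opening: -0.3
```

```bash
python3 -c "
from h import *
from rig import manip
plan([555.5,18,50])
for n in('scene','top'):
    cv2.imwrite('pics/%s5.png'%n,manip.capture(n)['color'][:,:,::-1])
plan([555.5,18,50])
p=[648,-11.1,-.2129]
over('pics/scene5.png','scene',hatchw(p,0)[1:],205,130,340,225,6,'pics/a.png')
"
```

```text
t 4.83 pos [556.4  18.8  42.7] yaw -10.21 F [-8.7 -1.9 33.2] j [ 0.21  0.54 -0.45  1.94  0.33  0.74 -0.61]
tool delta units total [-0.014  0.015 -0.121] twist units None rows>= 0.1
t 4.92 pos [556.3  18.8  43.1] yaw -10.21 F [-6.3 -1.2 18. ] j [ 0.21  0.54 -0.45  1.94  0.33  0.74 -0.61]
tool delta units total [-0.012  0.015 -0.115] twist units None rows>= 0.1
```

View pics/a.png

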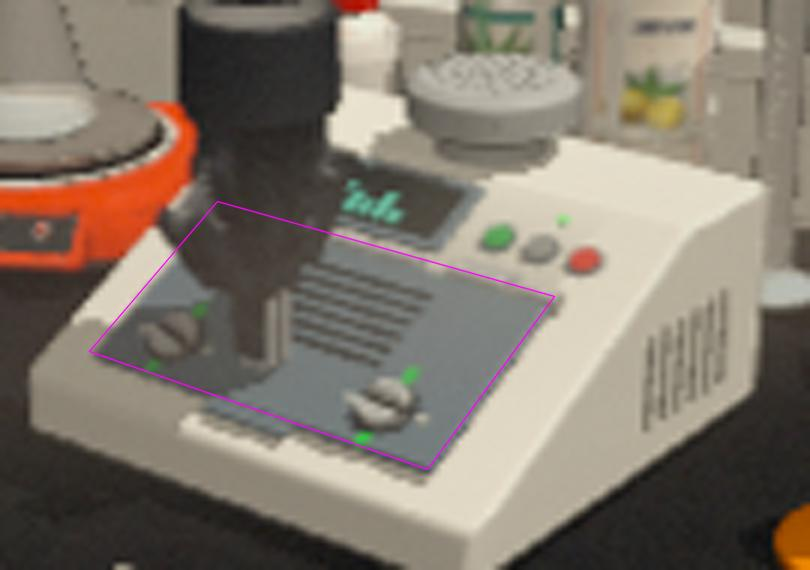

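>>> arm_command(rows=[[0,0,-0.3,0],[0,0,-1,0],[0,0,-1,0],[0,0,-1,0]])

```text
time_s: 5.42
position: [554.8, 18.0, 244.2]
ee_rot: [-3.141, 0.015, -0.177]
contact_force: [0.7, -0.7, -0.1]
opening: 0.0
```

```bash
python3 -c "
from h import *
print(atz('top',330.7,214.2,5),'foot')
def box(p,s,z0,z1):
    q=[[s,s],[s,-s],[-s,-s],[-s,s],[s,s]]
    return [Pw(np.array([[*a,z] for a in q],float),p) for z in(z0,z1)]
for x,y,w in[(437,-305.5,48)]:
    p=[x,y,np.radians(w)]
    segs=box(p,12,78,140)+[circ(x,y,75,18),circ(x,y,72,28),circ(x,y,72,13),circ(x,y,0,47),circ(x,y,0,28)]
    over('pics/scene0.png','scene',segs,320,195,375,280,9,'pics/a.png')
    over('pics/top0.png','top',segs,310,195,350,235,15,'pics/b.png')
plan([437,-305,200],-41)
"
```

```text
[ 437.32508193 -305.62913279    5.        ] foot
t 5.42 pos [554.8  18.  244.2] yaw -10.14 F [ 0.7 -0.7 -0.1] j [ 0.3   0.3  -0.54  1.76  0.16  1.14 -0.47]
tool delta units total [-0.974  5.645  0.746] twist units 3.085542539128801 rows>= 5.6
```

View pics/a.png

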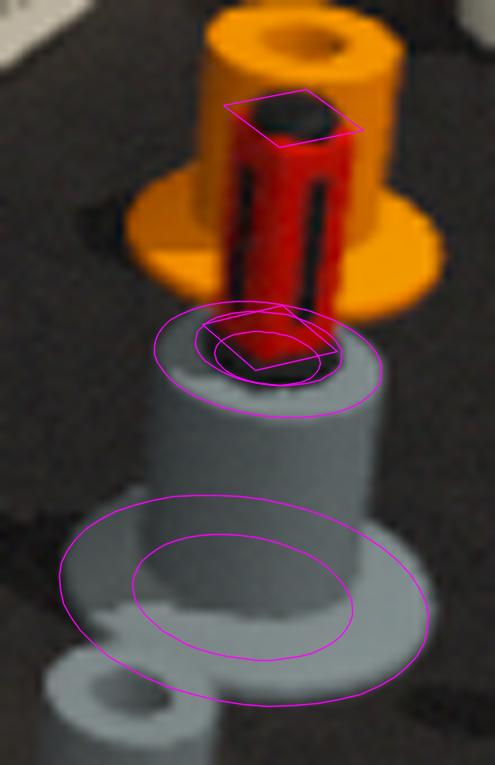

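View pics/b.png

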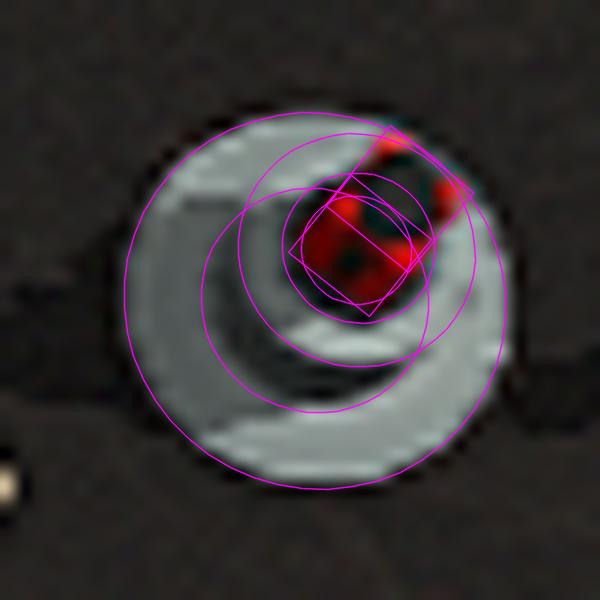

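>>> arm_command(rows=[[-0.17,0.98,0,0],[-0.17,0.98,0,0],[-0.17,0.98,0,0],[-0.17,0.98,0,0],[-0.17,0.98,0,0]], hand=-1)

```text
time_s: 6.05
position: [457.9, -263.9, 254.4]
ee_rot: [-3.138, -0.005, -0.164]
contact_force: [1.5, -0.2, -0.1]
opening: 85.1
```

>>> arm_command(rows=[[-0.13,0.75,0.2,0],[0,0,0,1],[0,0,0,1],[0,0,0,1]])

```text
time_s: 6.55
position: [438.6, -314.9, 244.1]
ee_rot: [-3.136, -0.006, -0.714]
contact_force: [0.8, 0.1, -0.2]
opening: 85.4
```

```bash
python3 -c "
from h import *
from rig import manip
plan([437,-305.5,200],-41.5)
for n in('scene','top'):
    cv2.imwrite('pics/%s6.png'%n,manip.capture(n)['color'][:,:,::-1])
s=manip.observe();print(proj('scene',s['position']))
crop('pics/scene6.png',300,120,420,240,6,'pics/a.png')
crop('pics/top6.png',200,105,300,210,6,'pics/b.png')
"
```

```text
t 6.55 pos [ 438.6 -314.9  244.1] yaw -40.92 F [ 0.8  0.1 -0.2] j [ 0.74  0.23 -0.27  1.82  0.06  1.09 -0.27]
tool delta units total [-0.128 -0.097  0.735] twist units 0.05829885870796261 rows>= 0.7
[[361.42454877 163.39192786]]
```

View pics/a.png

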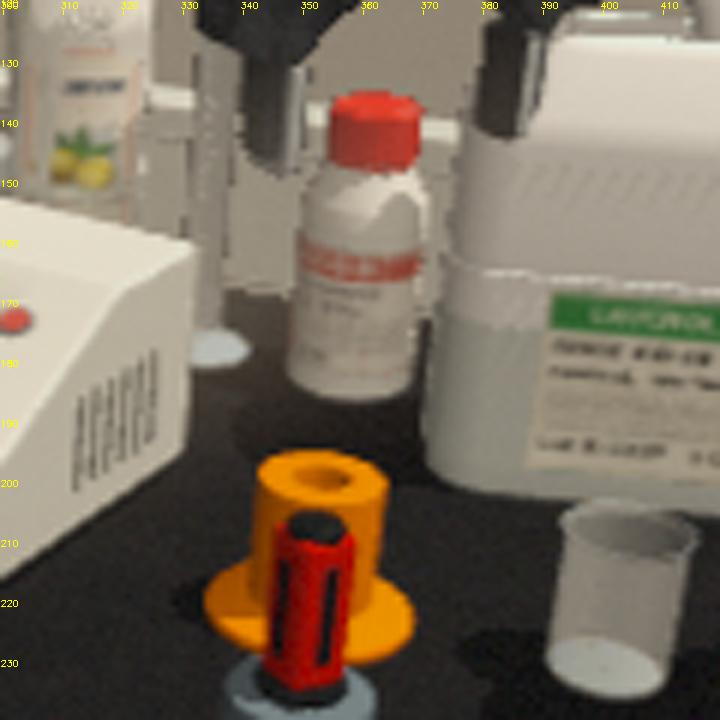

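View pics/b.png

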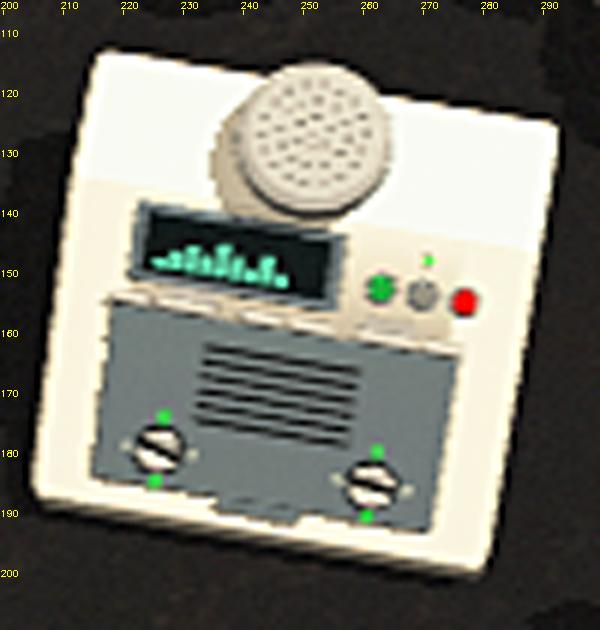

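```bash
python3 -c "
from h import *
crop('pics/scene6.png',290,30,450,160,5,'pics/a.png')
crop('pics/top6.png',240,150,400,280,5,'pics/b.png')
print(proj('top',[438.6,-314.9,244.1]))
"
```

```text
[[343.88840882 201.37644059]]
```

View pics/a.png

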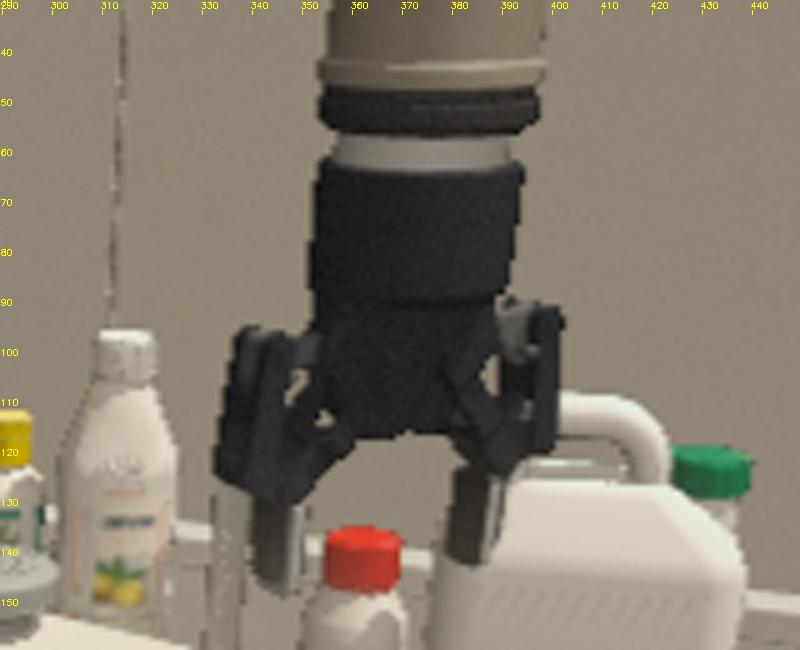

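View pics/b.png

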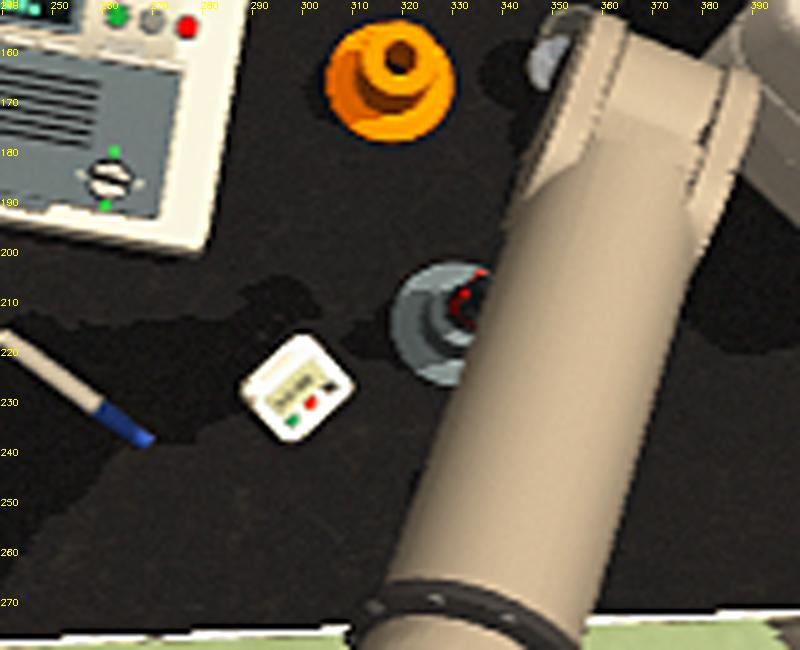

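```bash
python3 -c "
from h import *
crop('pics/scene5.png',225,165,275,205,14,'pics/a.png')
p=[648,-11.1,-.2129]
O=Pw(hl(0,[[0,0]],3.5),p)[0];n=Pw(hl(0,[[0,0]],4.5),p)[0]-O
for u,v in[(248.3,190.4),(246,190),(250,191)]:
    o,d=ray('scene',u,v);print(o+d*(n@(O-o))/(n@d))
print(proj('scene',[556.4,18.8,43.]))
"
```

```text
[558.52249781  18.23205867  67.44568723]
[559.14612058  26.11865114  66.90719159]
[557.05956102  11.92074957  67.39659089]
[[247.94998487 198.2752557 ]]
```

View pics/a.png

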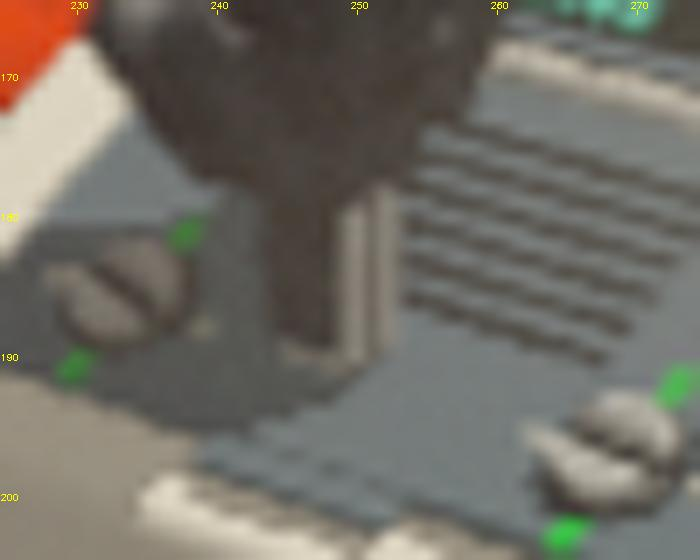

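>>> arm_command(rows=[[-0.13,-0.1,0,0.05],[0,0,0.7,0],[0,0,0.7,0],[0,0,0.5,0]])

```text
time_s: 7.15
position: [440.9, -303.2, 131.6]
ee_rot: [-3.134, -0.014, -0.703]
contact_force: [-0.9, -0.4, 0.4]
opening: 85.4
```

```bash
python3 -c "
from h import *
from rig import manip
plan([437,-305.5,66],-41.5)
for n in('scene','top'):
    cv2.imwrite('pics/%s7.png'%n,manip.capture(n)['color'][:,:,::-1])
crop('pics/scene7.png',310,130,410,250,6,'pics/a.png')
"
```

```text
t 7.15 pos [ 440.9 -303.2  131.6] yaw -40.3 F [-0.9 -0.4  0.4] j [ 0.71  0.34 -0.27  1.96  0.12  0.84 -0.32]
tool delta units total [-0.041  0.08   1.093] twist units 0.11950418329325316 rows>= 1.1
```

View pics/a.png

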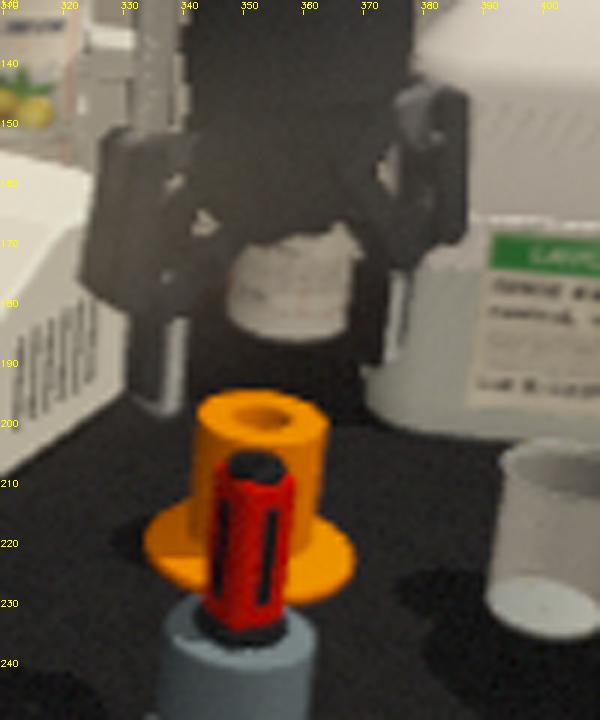

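>>> arm_command(rows=[[-0.05,0.06,0,0.1],[0,0,0.5,0],[0,0,0.3,0]])

```text
time_s: 7.62
position: [438.1, -304.7, 86.8]
ee_rot: [-3.133, -0.018, -0.721]
contact_force: [0.1, 0.7, -0.5]
opening: 85.2
```

```bash
python3 -c "
from h import *
from rig import manip
plan([436.5,-304.5,66],-41.5)
for n in('scene','top'):
    cv2.imwrite('pics/%s8.png'%n,manip.capture(n)['color'][:,:,::-1])
crop('pics/scene8.png',310,150,410,250,6,'pics/a.png')
"
```

```text
t 7.62 pos [ 438.1 -304.7   86.8] yaw -41.29 F [ 0.1  0.7 -0.5] j [ 0.7   0.4  -0.26  2.    0.14  0.74 -0.36]
tool delta units total [-0.029  0.019  0.347] twist units 0.021084980114648034 rows>= 0.3
```

View pics/a.png

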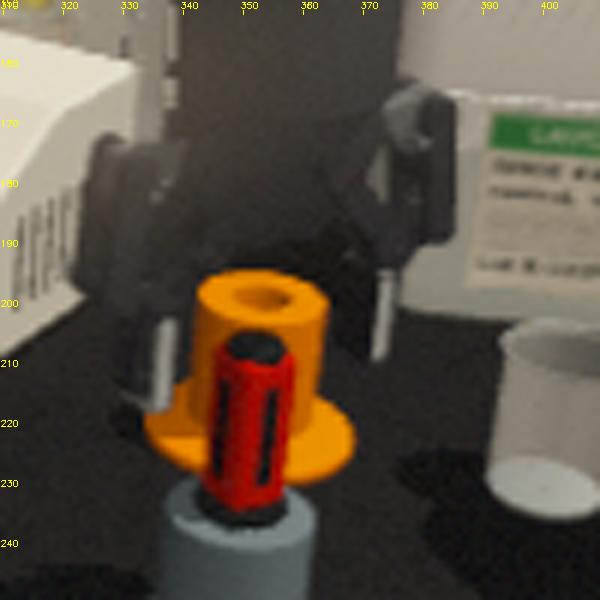

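>>> arm_command(rows=[[-0.03,0.02,0.2,0.02],[0,0,0.16,0],[0,0,0,0]])

```text
time_s: 8.1
position: [437.1, -305.2, 66.3]
ee_rot: [-3.133, -0.02, -0.725]
contact_force: [0.6, 0.1, -0.4]
opening: 85.2
```

>>> arm_command(rows=[[0,0,0,0],[0,0,0,0],[0,0,0,0],[0,0,0,0]], hand=1, grip_force=80)

```text
time_s: 8.6
position: [437.8, -305.5, 67.4]
ee_rot: [-3.133, -0.022, -0.724]
contact_force: [-1.2, 0.6, 0.9]
opening: 23.3
```

```bash
python3 -c "
from h import *
from rig import manip
plan([436.5,-304.5,66],-41.5);print(manip.observe()['opening'])
for n in('scene','top'):
    cv2.imwrite('pics/%s9.png'%n,manip.capture(n)['color'][:,:,::-1])
crop('pics/scene9.png',310,150,410,250,6,'pics/a.png')
"
```

```text
t 8.6 pos [ 437.8 -305.5   67.4] yaw -41.51 F [-1.2  0.6  0.9] j [ 0.7   0.43 -0.25  2.01  0.15  0.69 -0.37]
tool delta units total [-0.027  0.002  0.023] twist units -0.0009341416874633524 rows>= 0.0
23.326848342058508
```

View pics/a.png

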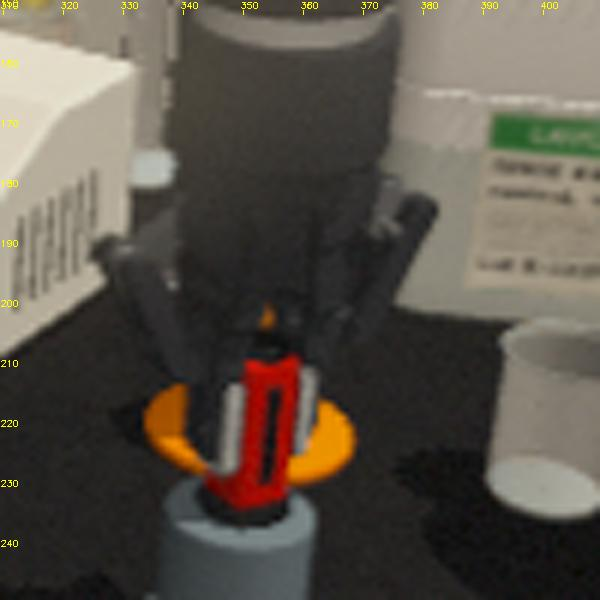

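>>> arm_command(rows=[[0,0,-0.3,0],[0,0,-0.5,0],[0,0,-0.6,0],[0,0,-0.6,0],[0,0,0,0]])

```text
time_s: 9.32
position: [433.9, -303.9, 188.9]
ee_rot: [-3.133, -0.018, -0.724]
contact_force: [1.0, -0.3, -1.2]
opening: 23.2
```

```bash
python3 -c "
from h import *
from rig import manip
plan([436.5,-304.5,66],-41.5);print(manip.observe()['opening'])
for n in('scene','top'):
    cv2.imwrite('pics/%s10.png'%n,manip.capture(n)['color'][:,:,::-1])
crop('pics/scene10.png',320,140,390,240,8,'pics/a.png')
"
```

```text
t 9.32 pos [ 433.9 -303.9  188.9] yaw -41.49 F [ 1.  -0.3 -1.2] j [ 0.73  0.26 -0.28  1.92  0.08  0.95 -0.31]
tool delta units total [ 1.000e-03 -4.000e-03  2.049e+00] twist units 0.0006036895551574162 rows>= 2.0
23.156990621444738
```

View pics/a.png

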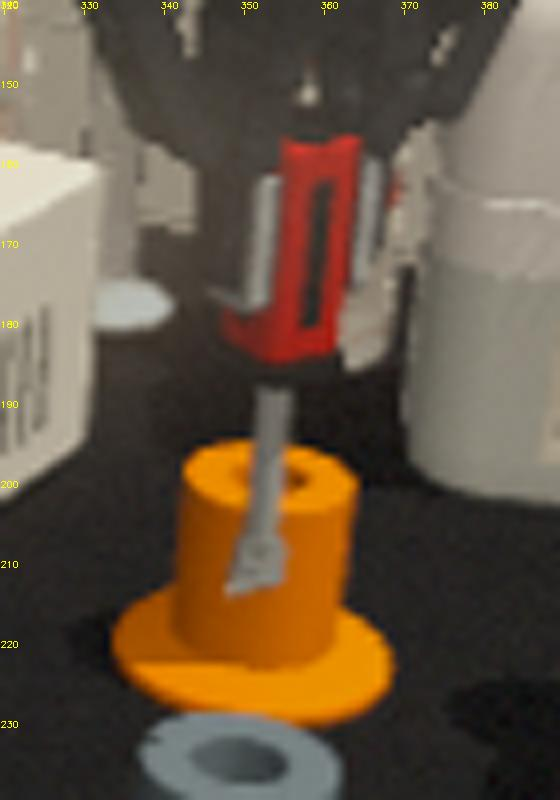

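```bash
python3 -c "
from h import *
crop('pics/scene10.png',215,160,285,215,11,'pics/a.png')
crop('pics/top10.png',210,160,280,205,11,'pics/b.png')
"
```

```text
(no output)
```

View pics/a.png

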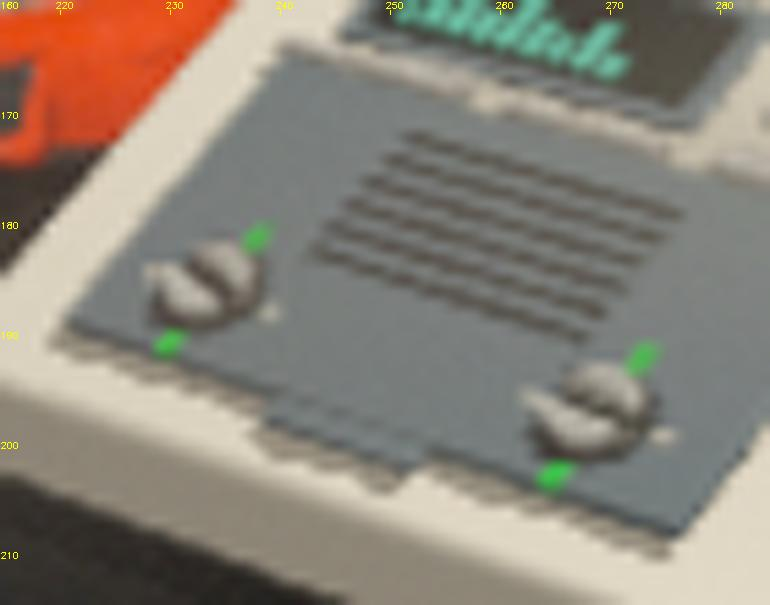

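View pics/b.png

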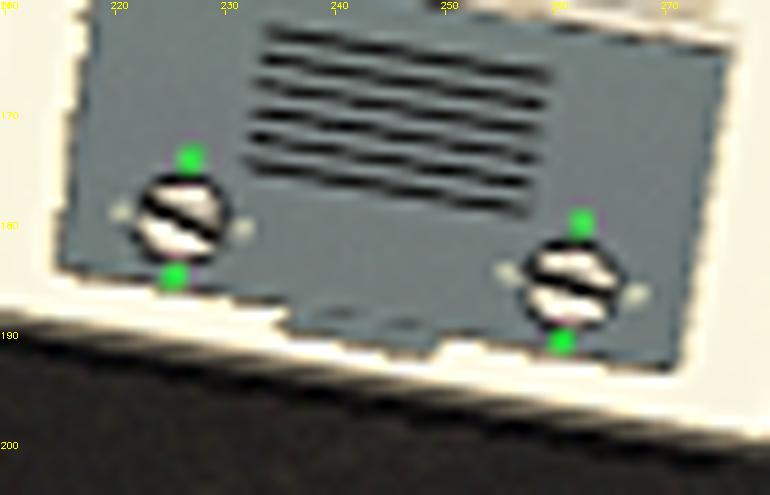

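```bash
cat > fit.py <<'E'
from h import *
from scipy.optimize import least_squares
cs=lambda x,y:(215+(x+.5)/11-.5,160+(y+.5)/11-.5)
ct=lambda x,y:(210+(x+.5)/11-.5,160+(y+.5)/11-.5)
S=[cs(207,287),cs(595,411),cs(257,237),cs(169,343),cs(643,358),cs(554,475)]
T=[ct(181,217),ct(572,285),ct(191,159),ct(174,277),ct(582,222),ct(561,341)]
def model(p,k):
    Q=[(-88,65,9),(-88,-65,9),(-88+k,65,3.5),(-88-k,65,3.5),(-88+k,-65,3.5),(-88-k,-65,3.5)]
    return np.vstack([Pw(hl(0,[q[:2]],q[2]),p) for q in Q])
def f(v):
    X=model(v[:3],v[3]);X=X+[0,0,v[4]]
    return np.r_[(proj('scene',X)-np.array(S)).ravel(),(proj('top',X)-np.array(T)).ravel(),v[4]*.3]
r=least_squares(f,[648,-11,-.21,17,0]);print(r.x.round(3));print(r.fun.round(1))
for i in range(6):print(tri([('scene',*S[i]),('top',*T[i])]).round(1),end=' ')
p=r.x
X=Pw(hl(0,[[-88,65],[-88,-65]],5),p);print('\nfloors',X.round(1),'tip z', X[:,2]+p[4])
E
python3 fit.py
```

```text
[ 6.48808e+02 -1.06490e+01 -2.06000e-01  2.04700e+01 -9.12000e-01]
[ 0.  -0.8 -0.2 -0.6  0.   0.2  0.1  0.3 -0.1  0.3  0.1  0.2 -0.1  0.4
 -0.1  0.  -0.  -0.2  0.1 -0.  -0.  -0.1  0.2 -0.  -0.3]
[569.   73.3  67.9] [541.2 -54.7  69.2] [586.7  68.4  76.5] [551.6  76.2  57.8] [560.5 -58.9  76.6] [525.3 -50.6  57.4] 
floors [[569.1  72.5  68.4]
 [542.4 -54.8  68.4]] tip z [67.49187468 67.49187468]
```

```bash
cat >> h.py <<'E'
def tip(s=None,L=61.4):
    if s is None:
        from rig import manip
        s=manip.observe()
    Rm=R.from_euler("xyz",s["ee_rot"]).as_matrix();return s["position"]+Rm[:,2]*L
E
python3 -c "
from h import *
t=tip();print(t,proj('scene',t),proj('scene',t+[0,0,10]),proj('scene',t+[5,0,0]),proj('scene',t+[0,5,0]))
from rig import manip
print(R.from_euler('xyz',manip.observe()['ee_rot']).as_matrix()[:,2])"
```

```text
[ 432.80280985 -303.06970856  124.57090982] [[349.80267745 214.41152156]] [[350.22290855 210.3890914 ]] [[350.37038844 213.44736861]] [[347.55417606 213.94674795]]
[ 0.01456322 -0.00267489 -0.99989037]
```

```bash
cat >> h.py <<'E'
def rows(target,yaw_deg,n):
    from rig import manip
    s=manip.observe();d=np.array(target,float)-s["position"]
    y=np.degrees(s["ee_rot"][2]);e=(yaw_deg-y+180)%360-180
    out=[]
    for i in range(n):
        Rm=R.from_euler("xyz",[np.pi,0,np.radians(y)]).as_matrix()
        out.append([*(Rm.T@d/n/60).round(2).tolist(),round(-e/n/10,2)]);y+=e/n
    for i in range(0,n,5):print(out[i:i+5])
E
python3 -c "
from h import *
rows([542,-55,170],78.2,15)"
```

```text
[[-0.09, -0.29, 0.02, np.float64(-0.8)], [-0.05, -0.3, 0.02, np.float64(-0.8)], [-0.01, -0.3, 0.02, np.float64(-0.8)], [0.03, -0.3, 0.02, np.float64(-0.8)], [0.07, -0.29, 0.02, np.float64(-0.8)]]
[[0.11, -0.28, 0.02, np.float64(-0.8)], [0.15, -0.26, 0.02, np.float64(-0.8)], [0.19, -0.24, 0.02, np.float64(-0.8)], [0.22, -0.21, 0.02, np.float64(-0.8)], [0.24, -0.18, 0.02, np.float64(-0.8)]]
[[0.27, -0.14, 0.02, np.float64(-0.8)], [0.28, -0.1, 0.02, np.float64(-0.8)], [0.3, -0.06, 0.02, np.float64(-0.8)], [0.3, -0.02, 0.02, np.float64(-0.8)], [0.3, 0.02, 0.02, np.float64(-0.8)]]
```

>>> arm_command(rows=[[-0.09,-0.29,0,-0.8],[-0.05,-0.3,0,-0.8],[-0.01,-0.3,0,-0.8],[0.03,-0.3,0,-0.8],[0.07,-0.29,0,-0.8]])

```text
time_s: 10.05
position: [462.2, -216.6, 177.0]
ee_rot: [-3.137, -0.0, -0.007]
contact_force: [-0.1, -0.7, -0.9]
opening: 23.6
```

>>> arm_command(rows=[[0.11,-0.28,0,-0.8],[0.15,-0.26,0,-0.8],[0.19,-0.24,0,-0.8],[0.22,-0.21,0,-0.8],[0.24,-0.18,0,-0.8]])

```text
time_s: 10.68
position: [490.6, -127.9, 168.0]
ee_rot: [-3.124, 0.004, 0.716]
contact_force: [-0.4, -0.2, -0.8]
opening: 23.2
```

>>> arm_command(rows=[[0.27,-0.14,0,-0.8],[0.28,-0.1,0,-0.8],[0.3,-0.06,0,-0.8],[0.3,-0.02,0,-0.8],[0.3,0.02,0,-0.8]])

```text
time_s: 11.3
position: [517.4, -39.8, 159.3]
ee_rot: [-3.111, -0.012, 1.438]
contact_force: [-0.2, -0.5, -1.1]
opening: 23.5
```

```bash
python3 -c "
from h import *
plan([542.4,-54.8,156],78.2)
rows([542.4,-54.8,156],78.2,2)"
```

```text
t 11.3 pos [517.4 -39.8 159.3] yaw 82.42 F [-0.2 -0.5 -1.1] j [ 0.6   0.39 -0.78  1.91  0.3   0.99  1.12]
tool delta units total [-0.194  0.447  0.039] twist units 0.42171149462006385 rows>= 0.4
[[-0.1, 0.22, 0.03, np.float64(0.21)], [-0.09, 0.23, 0.03, np.float64(0.21)]]
```

>>> arm_command(rows=[[-0.1,0.22,0.03,0.21],[-0.09,0.23,0.03,0.21],[0,0,0,0]])

```text
time_s: 11.68
position: [541.8, -55.8, 150.9]
ee_rot: [-3.104, -0.01, 1.359]
contact_force: [-0.6, -0.3, -0.7]
opening: 23.3
```

```bash
python3 -c "
from h import *
from rig import manip
plan([542.4,-54.8,156],78.2)
t=tip();print(t,proj('scene',t))
for n in('scene','top'):
    cv2.imwrite('pics/%s11.png'%n,manip.capture(n)['color'][:,:,::-1])
crop('pics/scene11.png',235,145,295,215,10,'pics/a.png')
crop('pics/top11.png',200,130,290,210,6,'pics/b.png')
"
```

```text
t 11.68 pos [541.8 -55.8 150.9] yaw 77.89 F [-0.6 -0.3 -0.7] j [ 0.58  0.44 -0.73  1.86  0.32  1.01  1.07]
tool delta units total [ 0.019  0.003 -0.085] twist units -0.031077900933354385 rows>= 0.1
[539.68698276 -54.69297652  89.54296368] [[268.41220864 190.42568237]]
```

View pics/a.png

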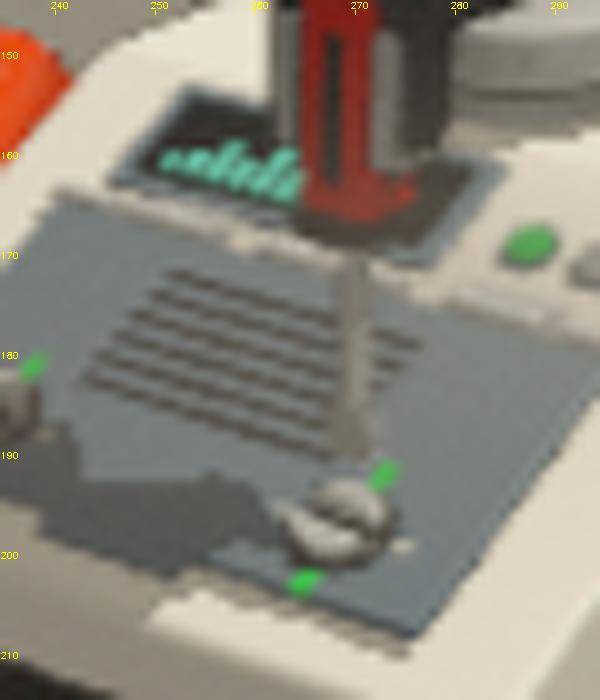

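View pics/b.png

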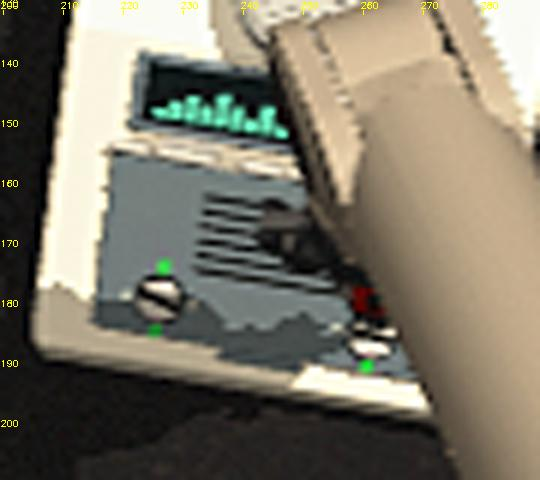

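```bash
python3 -c "
from h import *
t=np.array([539.7,-54.7,89.5])
J=np.array([(proj('scene',t+e)-proj('scene',t))[0] for e in np.eye(3)]).T
print(J.round(3))
print(np.linalg.solve(J[:,:2],[1.35,-.7]))
t2=np.array([432.8,-303.,125.6])
J2=np.array([(proj('scene',t2+e)-proj('scene',t2))[0] for e in np.eye(3)]).T
print(np.linalg.solve(J2[:,:2],[1.9,-.9]), np.linalg.lstsq(J,[1.35,-.7],rcond=None)[0])
print(proj('scene',[542.4,-54.8,68.4]))
"
```

```text
[[ 0.155 -0.33   0.001]
 [-0.137 -0.065 -0.332]]
[ 5.76909581 -1.38143322]
[ 5.95924404 -2.70731823] [ 2.29636716 -3.00790955  1.75566692]
[[268.84377042 196.9978599 ]]
```

```bash
python3 -c "
from h import *
crop('pics/top11.png',235,155,285,205,14,'pics/b.png')
t=tip()
for z in(0,6,66,72,134): print(z,proj('top',t+[0,0,z]).round(1))
"
```

```text
0 [[261.4 184.8]]
6 [[261.4 184.4]]
66 [[261.4 180.5]]
72 [[261.4 180.1]]
134 [[261.4 175.7]]
```

View pics/b.png

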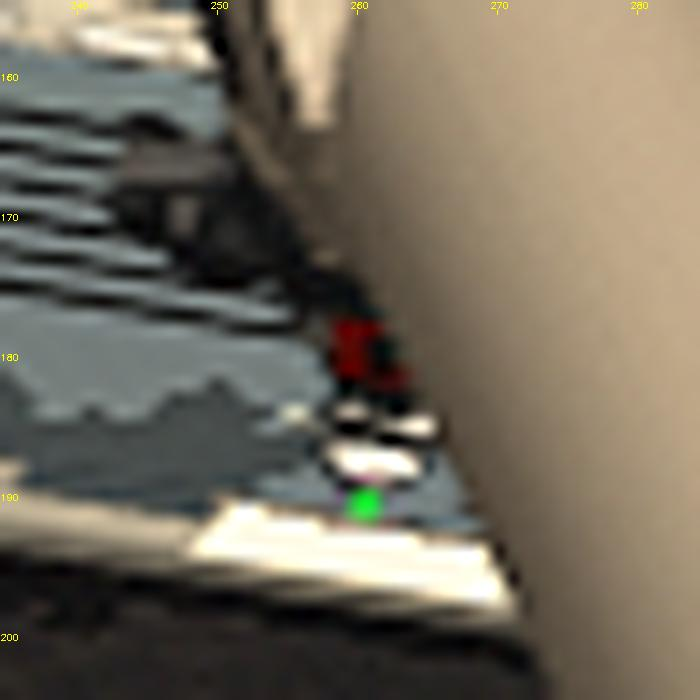

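```bash
python3 -c "
from h import *
from rig import manip
s=manip.observe();p=s['position'];plan(p,78.2)
rows(p+[-3.7,1.5,-9],78.2,1)"
```

```text
t 11.78 pos [541.  -55.  151.2] yaw 78.01 F [-0.3  0.5 -1.2] j [ 0.58  0.44 -0.74  1.86  0.32  1.01  1.07]
tool delta units total [0. 0. 0.] twist units -0.01858564778102618 rows>= 0.0
[[0.01, -0.07, 0.15, np.float64(-0.02)]]
```

>>> arm_command(rows=[[0.01,-0.07,0.12,0],[0,0,0.06,0],[0,0,0,0]])

```text
time_s: 12.15
position: [535.3, -53.2, 140.0]
ee_rot: [-3.103, -0.009, 1.362]
contact_force: [0.4, 0.4, 0.1]
opening: 23.0
```

```bash
python3 -c "
from h import *
from rig import manip
plan([537,-53,140],78.2)
t=tip();print(t,proj('scene',t))
for n in('scene','top'):
    cv2.imwrite('pics/%s12.png'%n,manip.capture(n)['color'][:,:,::-1])
crop('pics/scene12.png',245,160,295,210,14,'pics/a.png')
"
```

```text
t 12.15 pos [535.3 -53.2 140. ] yaw 78.02 F [0.4 0.4 0.1] j [ 0.57  0.44 -0.73  1.88  0.33  0.98  1.06]
tool delta units total [ 0.009  0.027 -0.002] twist units -0.018138638844760635 rows>= 0.0
[533.15263921 -52.16448706  78.60803111] [[266.55414367 194.77850261]]
```

View pics/a.png

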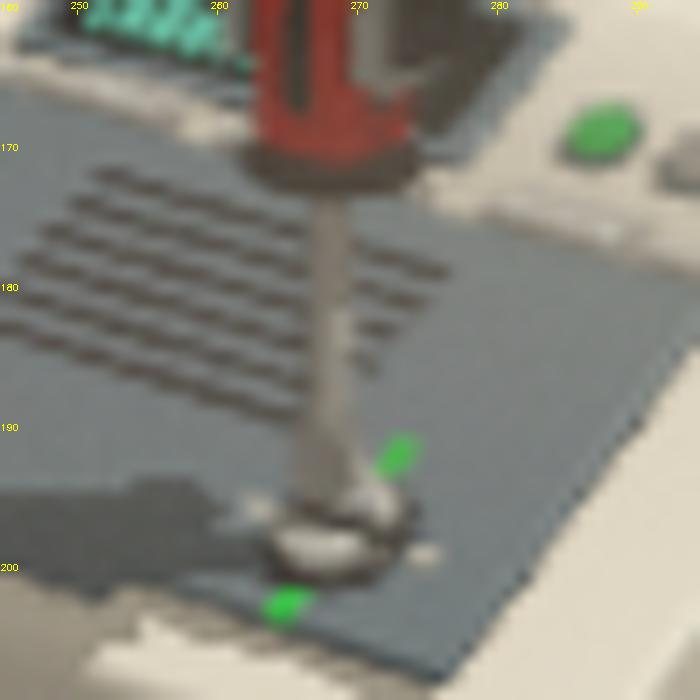

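>>> arm_command(rows=[[0,0.05,0,0],[0,0,0,0]])

```text
time_s: 12.5
position: [539.2, -53.9, 140.5]
ee_rot: [-3.105, -0.01, 1.362]
contact_force: [-0.8, 0.4, -0.7]
opening: 23.0
```

```bash
python3 -c "
from h import *
from rig import manip
plan([537,-53,140],78.2)
t=tip();print(t,proj('scene',t))
for n in('scene','top'):
    cv2.imwrite('pics/%s13.png'%n,manip.capture(n)['color'][:,:,::-1])
plan([537,-53,140],78.2)
crop('pics/scene13.png',245,160,295,210,14,'pics/a.png')
crop('pics/top13.png',235,155,285,205,14,'pics/b.png')
"
```

```text
t 12.5 pos [539.2 -53.9 140.5] yaw 78.02 F [-0.8  0.4 -0.7] j [ 0.57  0.45 -0.73  1.87  0.33  0.98  1.06]
tool delta units total [ 0.006 -0.038  0.01 ] twist units -0.01847467947443988 rows>= 0.0
[537.09419697 -52.81763273  79.1855835 ] [[267.38413139 194.08026482]]
t 12.6 pos [538.9 -53.8 140.4] yaw 78.02 F [ 0.9  0.4 -1.2] j [ 0.57  0.45 -0.73  1.87  0.33  0.98  1.06]
tool delta units total [ 0.006 -0.033  0.009] twist units -0.01777451284735889 rows>= 0.0
```

View pics/a.png

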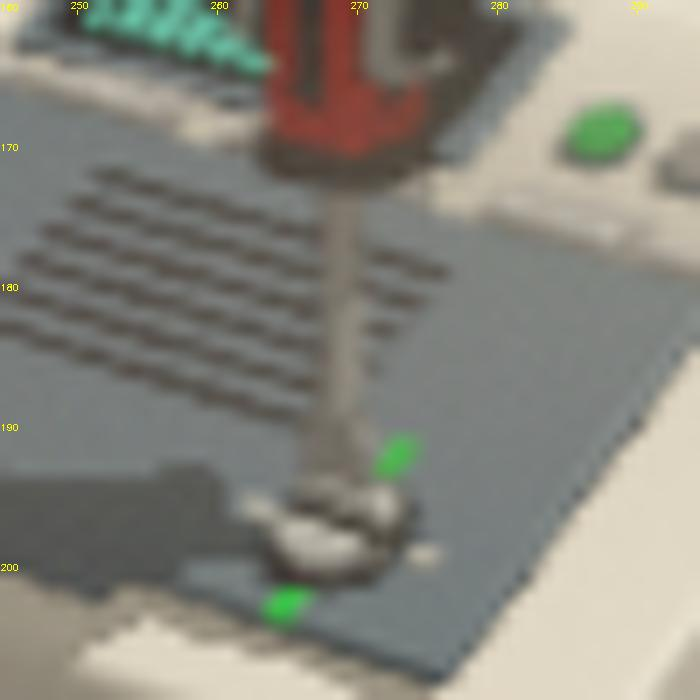

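View pics/b.png

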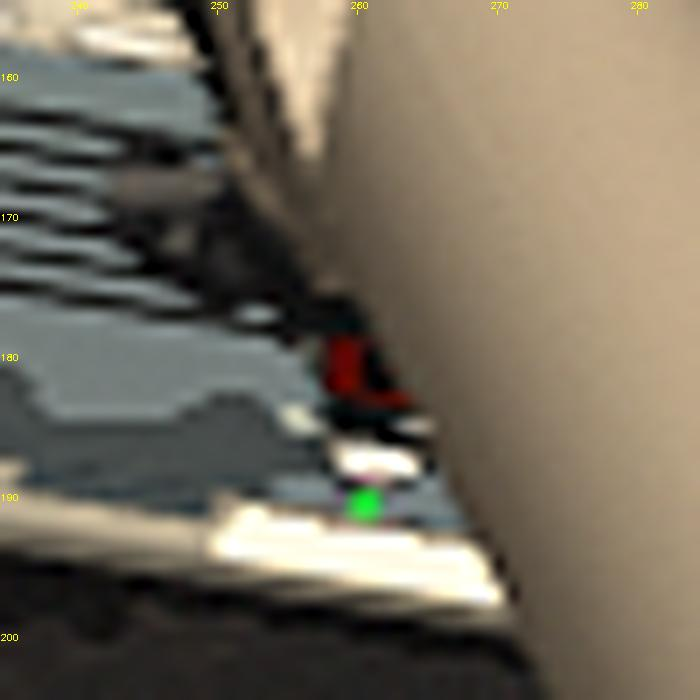

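```bash
python3 -c "
from h import *
for z in(79.2,):
  b=np.array([542.4,-54.8,z]); d=np.array([-.979,.204,0])
  print(proj('top',b+d*12+[0,0,72]),proj('top',b+d*18+[0,0,66]),proj('top',b+d*12+[0,0,72]+1.4*np.array([.978*0,0,0])), proj('scene',b))
  print(proj('top',b+d*12+[0,0,72]+ [2.4,0,0]))
"
```

```text
[[261.03354227 183.14619723]] [[260.74403471 185.21705516]] [[261.03354227 183.14619723]] [[268.85582383 193.46933573]]
[[261.00628807 182.46571064]]
```

>>> arm_command(rows=[[0,0.045,0.0,0],[0,0,0.08,0],[0,0,0,0]])

```text
time_s: 12.98
position: [542.9, -54.4, 137.3]
ee_rot: [-3.107, -0.009, 1.361]
contact_force: [-3.3, -0.2, 4.9]
opening: 23.2
```

>>> arm_command(rows=[[0,0,0.06,0]])

```text
time_s: 13.1
position: [543.6, -54.3, 136.3]
ee_rot: [-3.108, -0.008, 1.361]
contact_force: [-8.8, -1.1, 35.7]
opening: 23.7
```

>>> arm_command(rows=[[0,0,0.03,0],[0,0,0,0]])

```text
time_s: 13.35
position: [542.9, -54.1, 137.5]
ee_rot: [-3.107, -0.005, 1.361]
contact_force: [-1.8, 0.6, 0.8]
opening: 22.9
```

```bash
python3 -c "
from h import *
from rig import manip
t=tip();print(t,proj('scene',t))
for n in('scene','top'):
    cv2.imwrite('pics/%s14.png'%n,manip.capture(n)['color'][:,:,::-1])
plan([537,-53,140],78.2)
crop('pics/scene14.png',245,160,295,210,14,'pics/a.png')
crop('pics/top14.png',235,155,285,205,14,'pics/b.png')
"
```

```text
[540.84053988 -53.39841067  76.09243693] [[268.15286582 194.61170943]]
t 13.45 pos [543.  -54.2 137.2] yaw 77.97 F [-3.8 -0.   8.8] j [ 0.56  0.46 -0.73  1.87  0.34  0.98  1.05]
tool delta units total [-0.    -0.103 -0.043] twist units -0.023498345559113433 rows>= 0.1
```

View pics/a.png

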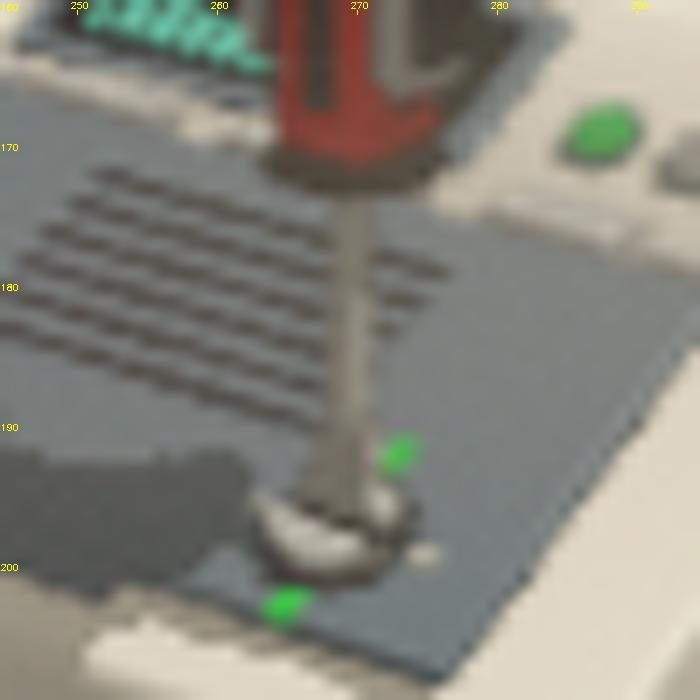

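View pics/b.png

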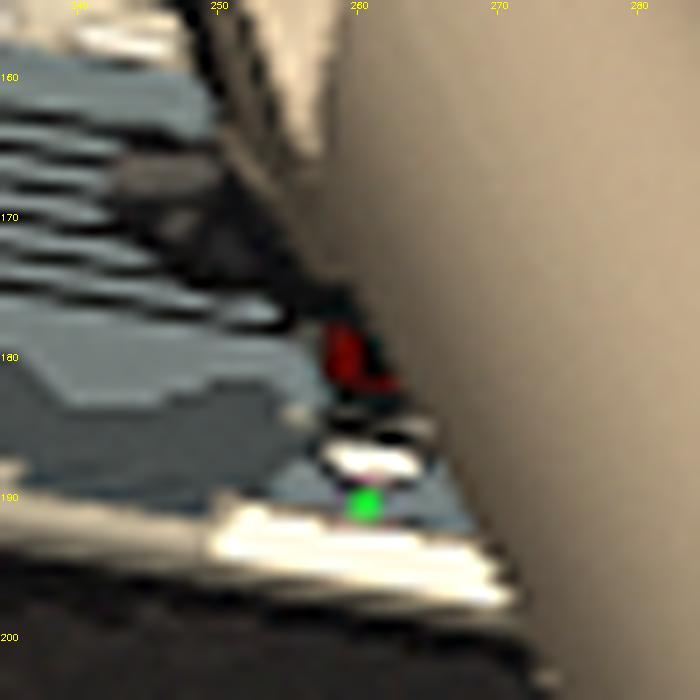

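>>> arm_command(rows=[[0,-0.05,-0.02,0],[0,0,0.04,0]])

```text
time_s: 13.7
position: [540.1, -53.5, 135.7]
ee_rot: [-3.108, -0.005, 1.361]
contact_force: [-0.6, 1.1, -1.2]
opening: 23.4
```

>>> arm_command(rows=[[0,0,0.06,0]])

```text
time_s: 13.82
position: [539.4, -53.3, 131.6]
ee_rot: [-3.107, -0.005, 1.361]
contact_force: [-1.9, 1.0, 0.3]
opening: 23.1
```

>>> arm_command(rows=[[0,0,0.04,0]])

```text
time_s: 13.95
position: [539.5, -53.3, 129.0]
ee_rot: [-3.107, -0.005, 1.361]
contact_force: [-2.0, -0.5, 10.7]
opening: 23.0
```

>>> arm_command(rows=[[0,0,0.02,0]])

```text
time_s: 14.08
position: [539.8, -53.3, 128.7]
ee_rot: [-3.107, -0.005, 1.36]
contact_force: [-4.9, -0.0, 16.5]
opening: 23.8
```

>>> arm_command(rows=[[0,0,-0.02,0.5],[0,0,-0.01,1],[0,0,0,1]])

```text
time_s: 14.45
position: [539.7, -52.6, 130.0]
ee_rot: [-3.107, 0.01, 0.912]
contact_force: [-1.4, -0.2, 3.6]
opening: 23.2
```

```bash
python3 -c "
from h import *
from rig import manip
plan([539.6,-53.3,129.5],-12)
print(tip(), manip.observe()['ft_torque'])
cv2.imwrite('pics/s15.png',manip.capture('scene')['color'][:,:,::-1])
crop('pics/s15.png',245,160,295,210,14,'pics/a.png')
"
```

```text
t 14.45 pos [539.7 -52.6 130. ] yaw 52.27 F [-1.4 -0.2  3.6] j [ 0.48  0.44 -0.62  1.89  0.29  0.95  0.64]
tool delta units total [-0.009  0.006  0.008] twist units 6.427241478092033 rows>= 0.0
[537.58848055 -51.7954705   68.61357052] [0.16138362 0.48855005 0.04007482]
```

View pics/a.png

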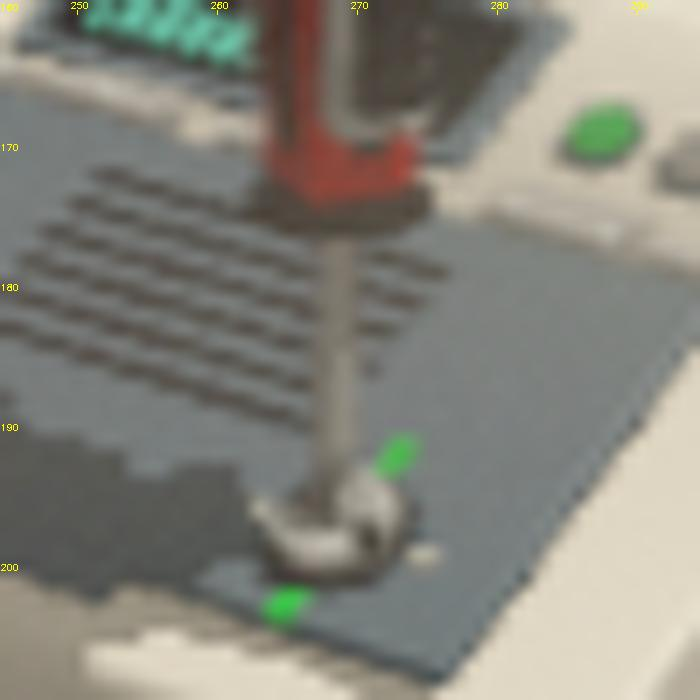

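>>> arm_command(rows=[[-0.01,0,-0.02,1],[0,0,-0.02,1],[0,0,-0.01,1]])

```text
time_s: 14.88
position: [538.8, -51.5, 131.9]
ee_rot: [-3.114, 0.027, 0.376]
contact_force: [-0.9, 0.9, -0.6]
opening: 22.9
```

>>> arm_command(rows=[[0,0,-0.02,1],[0,0,-0.01,1],[0,0,0,1]])

```text
time_s: 15.25
position: [538.3, -49.8, 132.6]
ee_rot: [-3.13, 0.039, -0.155]
contact_force: [-0.7, 1.1, 2.7]
opening: 23.3
```

```bash
python3 -c "
from h import *
from rig import manip
plan([539.6,-53.3,132],-12)
print(tip(), manip.observe()['ft_torque'])
cv2.imwrite('pics/s16.png',manip.capture('scene')['color'][:,:,::-1])
crop('pics/s16.png',245,160,295,210,14,'pics/a.png')
"
```

```text
t 15.25 pos [538.3 -49.8 132.6] yaw -8.86 F [-0.7  1.1  2.7] j [ 0.31  0.39 -0.4   1.9   0.16  0.92 -0.32]
tool delta units total [0.031 0.054 0.009] twist units 0.3141060143720239 rows>= 0.1
[536.03730269 -48.74703531  71.29446101] [0.1725495  0.34998871 0.06869006]
```

View pics/a.png

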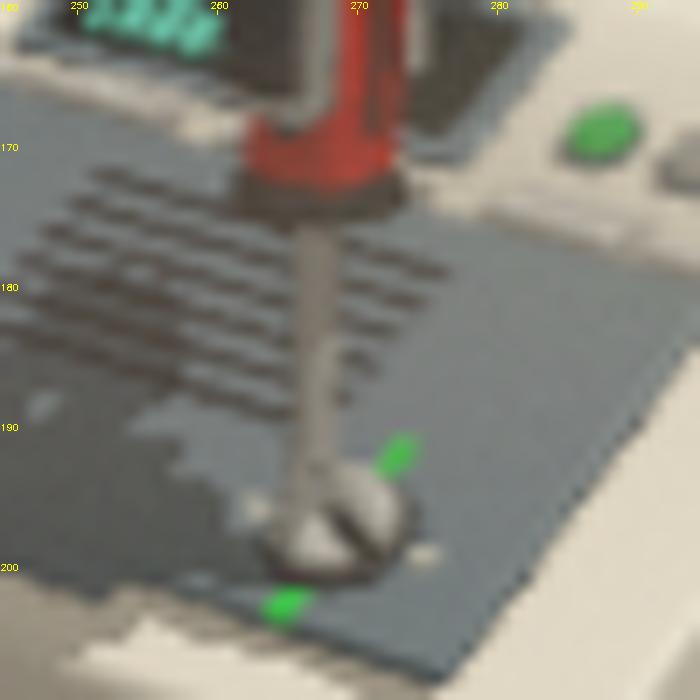

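>>> arm_command(rows=[[0,0,-0.3,0],[0,-0.3,0,0],[0,0,0,0]])

```text
time_s: 15.68
position: [542.8, -30.8, 152.2]
ee_rot: [-3.13, 0.038, -0.15]
contact_force: [-0.8, 0.4, -1.2]
opening: 23.2
```

```bash
python3 -c "
from h import *
from rig import manip
plan([539.6,-53.3,150],-12)
for n in('scene','top'):
    cv2.imwrite('pics/%s17.png'%n,manip.capture(n)['color'][:,:,::-1])
crop('pics/scene17.png',225,160,290,210,12,'pics/a.png')
crop('pics/top17.png',215,155,275,205,13,'pics/b.png')
"
```

```text
t 15.68 pos [542.8 -30.8 152.2] yaw -8.62 F [-0.8  0.4 -1.2] j [ 0.28  0.37 -0.41  1.87  0.15  0.96 -0.34]
tool delta units total [0.005 0.38  0.032] twist units 0.33839754796156285 rows>= 0.4
```

View pics/a.png

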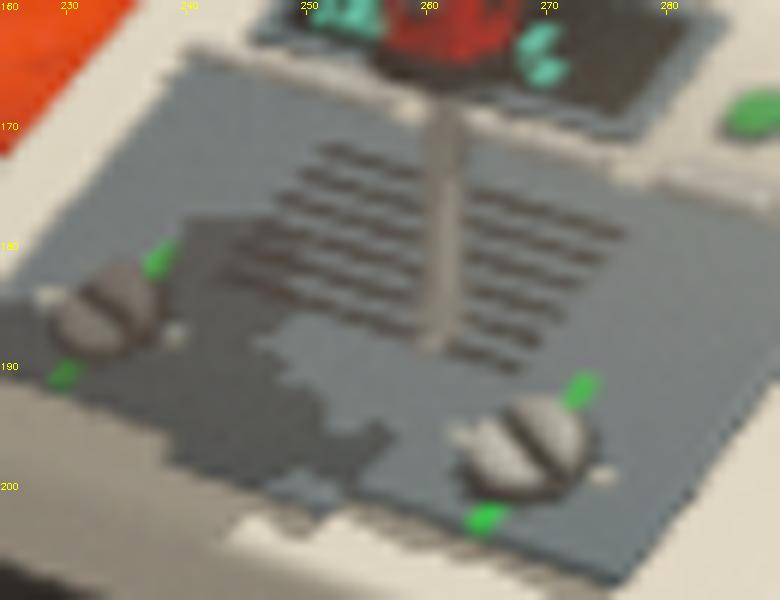

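View pics/b.png

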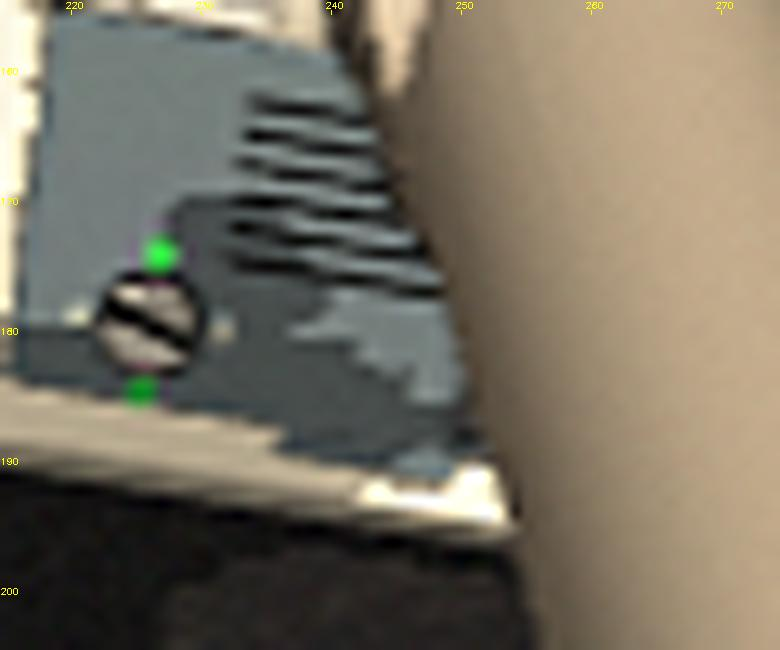

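```bash
cat >> h.py <<'E'
P0=[648.8,-10.65,-.206]
def onplane(u,v,h=11.,cam='scene'):
    O=Pw(hl(0,[[0,0]],h),P0)[0];n=Pw(hl(0,[[0,0]],h+1),P0)[0]-O
    O=O+[0,0,-.9]
    o,d=ray(cam,u,v);return o+d*(n@(O-o))/(n@d)
def slotang(a,b,cam='scene'):
    A=onplane(*a,cam=cam);B=onplane(*b,cam=cam);d=B-A
    y=np.array([.2045,.9789,0]);x=np.array([.9789*.891,-.2045*.891,.454])
    phi=np.degrees(np.arctan2(d@x,d@y)); az=np.degrees(np.arctan2(d[1],d[0]))
    # phi measured ccw?; report clockwise from y: y->x is clockwise seen from outside
    print('phi',phi%180,'azimuth',az%180,'mid',((A+B)/2).round(1),'len',np.linalg.norm(d).round(1))
E
python3 -c "
from h import *
c=lambda x,y:(225+(x+.5)/12-.5,160+(y+.5)/12-.5)
slotang(c(505,413),c(560,475))
slotang(c(85,290),c(130,332))
ct=lambda x,y:(215+(x+.5)/13-.5,155+(y+.5)/13-.5)
slotang(ct(110,300),ct(192,343),'top')
t=tip();print(t,proj('scene',t))
"
```

```text
phi 25.870203012003003 azimuth 54.83138757870448 mid [538.  -57.   72.2] len 26.0
phi 20.0017393956889 azimuth 60.22998633163627 mid [563.   69.9  71.5] len 21.9
phi 18.989553090835443 azimuth 61.15304533981967 mid [567.9  71.8  73.7] len 25.6
[540.28087314 -31.98427371  90.556754  ] [[261.07665372 188.54079181]]
```

```bash
python3 -c "
from h import *
rows([541.5,-54.3,150],55,7)"
```

```text
[[0.01, 0.05, 0.0, np.float64(-0.91)], [-0.0, 0.05, 0.0, np.float64(-0.91)], [-0.01, 0.05, 0.0, np.float64(-0.91)], [-0.02, 0.05, 0.0, np.float64(-0.91)], [-0.03, 0.04, 0.0, np.float64(-0.91)]]
[[-0.03, 0.04, 0.0, np.float64(-0.91)], [-0.04, 0.03, 0.0, np.float64(-0.91)]]
```

>>> arm_command(rows=[[0.01,0.05,0,-0.91],[0,0.05,0,-0.91],[-0.01,0.05,0,-0.91],[-0.02,0.05,0,-0.91],[-0.03,0.04,0,-0.91]])

```text
time_s: 16.4
position: [540.6, -50.8, 149.9]
ee_rot: [-3.106, 0.022, 0.668]
contact_force: [-0.1, -0.3, -0.6]
opening: 23.3
```

>>> arm_command(rows=[[-0.03,0.04,0,-0.91],[-0.04,0.03,0,-0.91],[0,0,0,0]])

```text
time_s: 16.77
position: [539.4, -59.1, 148.6]
ee_rot: [-3.099, 0.011, 0.995]
contact_force: [0.3, 0.9, -1.2]
opening: 23.2
```

```bash
cat > look.py <<'E'
import sys
from h import *
from rig import manip
n=sys.argv[1];b=[int(a) for a in sys.argv[2:6]] if len(sys.argv)>2 else [245,160,295,210]
s=manip.observe()
plan([541.5,-54.3,150],55)
t=tip();print('tip',t.round(1),proj('scene',t).round(1),'tau',s['ft_torque'].round(2),'op',s['opening'].round(1),'rp',s['ee_rot'][:2].round(3))
cv2.imwrite(f'pics/s{n}.png',manip.capture('scene')['color'][:,:,::-1])
crop(f'pics/s{n}.png',*b,14,'pics/a.png')
E
python3 look.py 18
```

```text
t 16.77 pos [539.4 -59.1 148.6] yaw 57.0 F [ 0.3  0.9 -1.2] j [ 0.5   0.42 -0.63  1.86  0.27  0.99  0.75]
tool delta units total [ 0.086 -0.015 -0.024] twist units 0.2001445102507148 rows>= 0.1Traceback (most recent call last):
  File "look.py", line 7, in <module>
    t=tip();print('tip',t.round(1),proj('scene',t).round(1),'tau',s['ft_torque'].round(2),'op',s['opening'].round(1),'rp',s['ee_rot'][:2].round(3))
                                                                                               ^^^^^^^^^^^^^^^^^^
AttributeError: 'float' object has no attribute 'round'
```

>>> arm_command(rows=[[0.07,-0.01,0.05,0.2],[0,0,0,0]])

```text
time_s: 17.02
position: [540.7, -55.6, 145.1]
ee_rot: [-3.099, 0.013, 0.953]
contact_force: [0.6, 0.4, -0.2]
opening: 23.2
```

```bash
sed -i "s/s\['opening'\].round(1)/round(s['opening'],1)/" look.py; python3 look.py 18
```

```text
t 17.02 pos [540.7 -55.6 145.1] yaw 54.59 F [ 0.6  0.4 -0.2] j [ 0.49  0.42 -0.62  1.86  0.27  0.99  0.7 ]
tool delta units total [ 0.025 -0.006 -0.082] twist units -0.041171507869489685 rows>= 0.1
tip [538.1 -54.8  83.7] [[268.2 192.6]] tau [-0.01 -0.08 -0.02] op 23.2 rp [-3.099  0.013]
```

View pics/a.png

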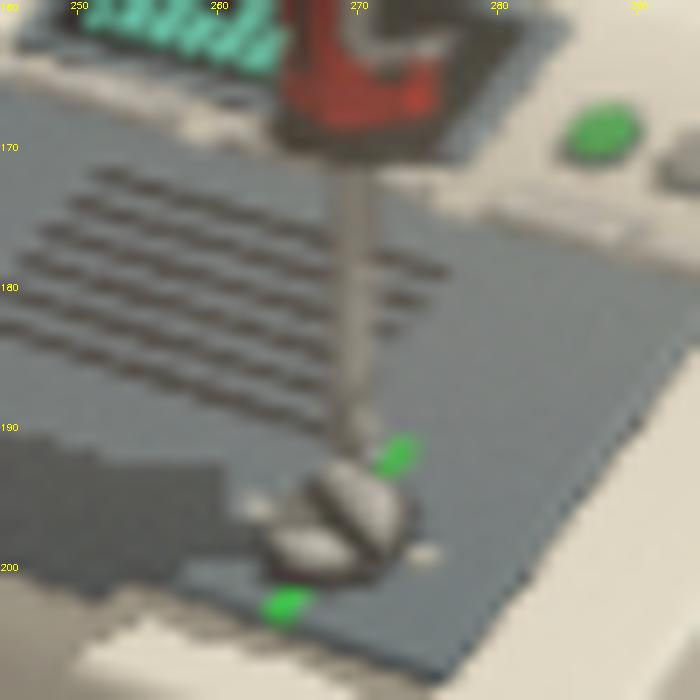

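>>> arm_command(rows=[[-0.02,-0.055,0.05,0],[0,0,0.04,0],[0,0,0,0]])

```text
time_s: 17.45
position: [536.7, -55.1, 139.7]
ee_rot: [-3.1, 0.014, 0.952]
contact_force: [-0.2, 0.8, -1.0]
opening: 23.1
```

```bash
python3 look.py 19
```

```text
t 17.45 pos [536.7 -55.1 139.7] yaw 54.56 F [-0.2  0.8 -1. ] j [ 0.49  0.42 -0.62  1.88  0.27  0.97  0.7 ]
tool delta units total [ 0.055  0.05  -0.175] twist units -0.0443907163222832 rows>= 0.2
tip [534.1 -54.3  78.3] [[267.4 194.9]] tau [ 0.01 -0.05 -0.01] op 23.1 rp [-3.1    0.014]
```

View pics/a.png

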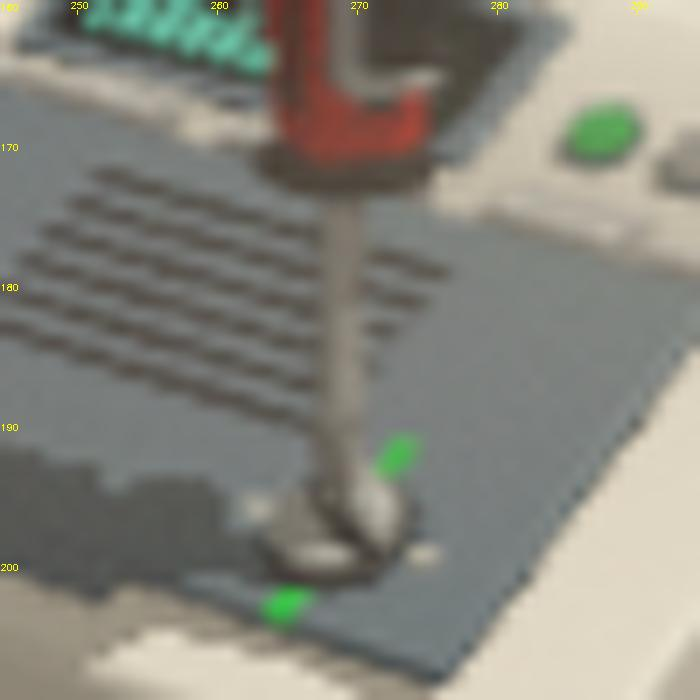

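>>> arm_command(rows=[[0,0.02,0.06,0],[0,0,0.04,0]])

```text
time_s: 17.75
position: [537.9, -55.8, 133.6]
ee_rot: [-3.1, 0.013, 0.952]
contact_force: [0.0, -0.3, -1.1]
opening: 23.0
```

>>> arm_command(rows=[[0,0,0.04,0]])

```text
time_s: 17.88
position: [537.8, -55.8, 131.0]
ee_rot: [-3.1, 0.013, 0.952]
contact_force: [-0.2, -0.0, -1.5]
opening: 22.9
```

Below the head's top surface without force: in the slot. Continue.

>>> arm_command(rows=[[0,0,0.03,0]])

```text
time_s: 18.0
position: [537.9, -55.8, 129.2]
ee_rot: [-3.101, 0.013, 0.952]
contact_force: [0.6, -0.3, 4.4]
opening: 23.5
```

>>> arm_command(rows=[[0,0,0.02,0]])

```text
time_s: 18.12
position: [538.2, -55.9, 128.7]
ee_rot: [-3.101, 0.013, 0.952]
contact_force: [-3.0, -1.2, 10.3]
opening: 23.1
```

```bash
python3 look.py 20
```

```text
t 18.12 pos [538.2 -55.9 128.7] yaw 54.53 F [-3.  -1.2 10.3] j [ 0.48  0.44 -0.62  1.88  0.29  0.95  0.69]
tool delta units total [ 0.049  0.015 -0.357] twist units -0.047057231592373225 rows>= 0.4
tip [535.7 -55.1  67.3] [[267.9 198.3]] tau [-0.14  0.82  0.03] op 23.1 rp [-3.101  0.013]
```

View pics/a.png

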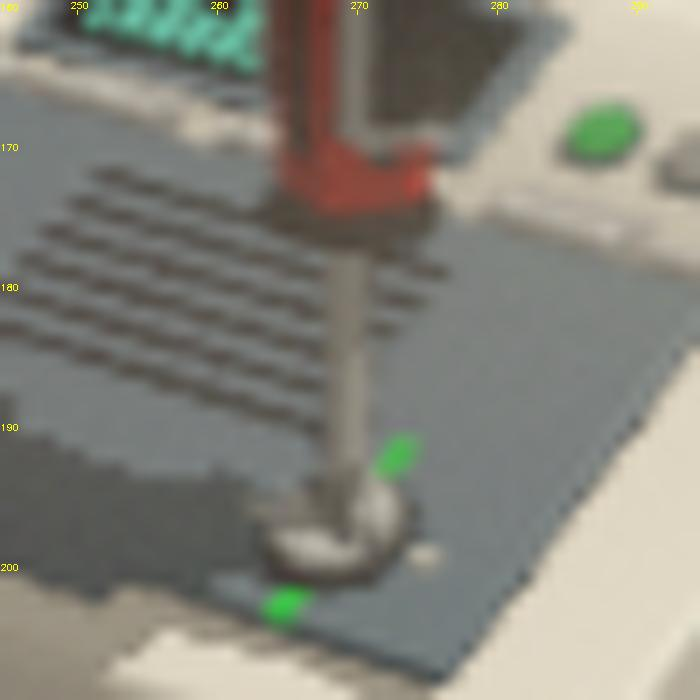

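>>> arm_command(rows=[[-0.005,0.006,-0.008,1],[-0.005,0.006,-0.006,1]])

```text
time_s: 18.42
position: [537.7, -55.2, 129.8]
ee_rot: [-3.106, 0.026, 0.594]
contact_force: [-0.8, 1.9, -0.4]
opening: 23.3
```

```bash
python3 -c "
from h import *
from rig import manip
s=manip.observe();t=tip(s);print(t,s['contact_force'],s['ft_torque'])
d=np.array([535.7,-55.1,t[2]])-t;Rm=R.from_euler('xyz',s['ee_rot']).as_matrix();print((Rm.T@d/60).round(3),np.degrees(s['ee_rot'][2]))"
```

```text
[535.15119688 -54.33450922  68.41266574] [-0.84577908  1.91745735 -0.37966539] [0.55377486 0.22383684 0.03192755]
[ 0.     0.016 -0.001] 34.032918069687234
```

>>> arm_command(rows=[[-0.003,0.02,0.0,1],[-0.003,0.02,-0.008,1]])

```text
time_s: 18.68
position: [537.6, -54.4, 130.1]
ee_rot: [-3.114, 0.038, 0.235]
contact_force: [-1.8, 3.2, 0.3]
opening: 22.9
```

```bash
python3 -c "
from h import *
from rig import manip
s=manip.observe();t=tip(s);print(t,s['contact_force'],s['ft_torque'])
d=np.array([535.7,-55.1,t[2]])-t;Rm=R.from_euler('xyz',s['ee_rot']).as_matrix();print((Rm.T@d/60).round(3),np.degrees(s['ee_rot'][2]))"; python3 look.py 21
```

```text
[534.8660357  -53.31701173  68.77234577] [-1.84257775  3.17580442  0.29398564] [0.951949   0.22451779 0.07624089]
[ 0.007  0.032 -0.001] 13.466474449792965
t 18.68 pos [537.6 -54.4 130.1] yaw 13.47 F [-1.8  3.2  0.3] j [ 0.37  0.41 -0.46  1.89  0.2   0.94  0.05]
tool delta units total [ 0.052  0.004 -0.334] twist units -4.153352555020703 rows>= 0.3
tip [534.9 -53.3  68.8] [[267.2 197.8]] tau [0.95 0.22 0.08] op 22.9 rp [-3.114  0.038]
```

View pics/a.png

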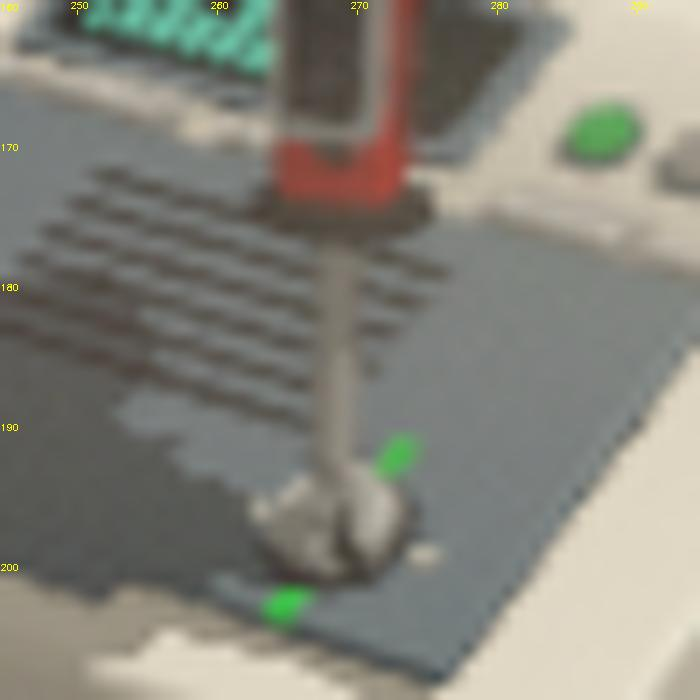

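>>> arm_command(rows=[[0.005,0.035,-0.004,1],[0.003,0.02,-0.01,1]])

```text
time_s: 18.98
position: [537.7, -53.7, 130.5]
ee_rot: [-3.125, 0.048, -0.123]
contact_force: [-0.3, 3.7, -2.2]
opening: 23.0
```

```bash
python3 -c "
from h import *
from rig import manip
s=manip.observe();t=tip(s)
d=np.array([535.7,-55.1,t[2]])-t;Rm=R.from_euler('xyz',s['ee_rot']).as_matrix();print((Rm.T@d/60).round(3),np.degrees(s['ee_rot'][2]))"; python3 look.py 22
```

```text
[ 0.02   0.045 -0.002] -7.029457379482104
t 18.98 pos [537.7 -53.7 130.5] yaw -7.03 F [-0.3  3.7 -2.2] j [ 0.31  0.4  -0.39  1.89  0.15  0.93 -0.27]
tool delta units total [ 0.049 -0.003 -0.327] twist units -6.20294573794821 rows>= 0.3
tip [534.8 -52.3  69.2] [[266.9 197.6]] tau [1.11 0.01 0.08] op 23.0 rp [-3.125  0.048]
```

View pics/a.png

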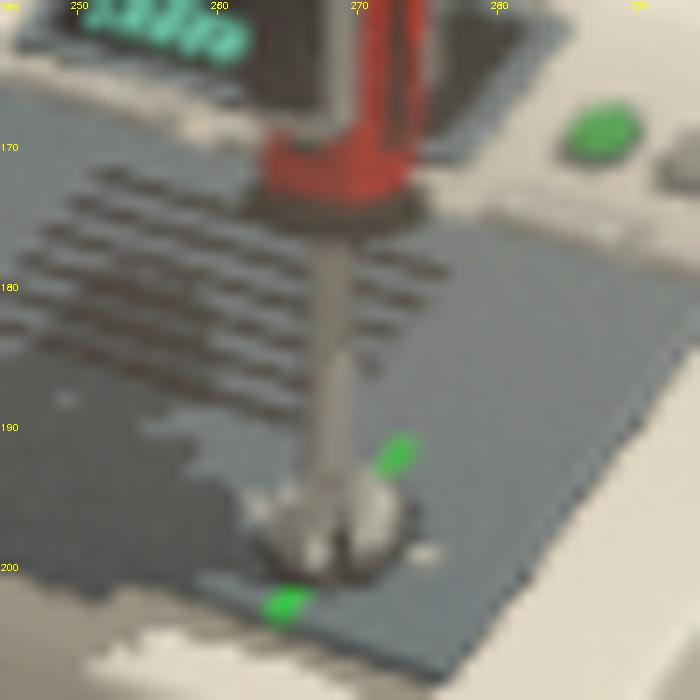

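>>> arm_command(rows=[[0.01,0.06,0.01,0.3],[0,0.03,0,0]])

```text
time_s: 19.27
position: [537.6, -53.9, 130.6]
ee_rot: [-3.122, 0.05, -0.17]
contact_force: [-0.6, 4.1, -0.1]
opening: 22.9
```

```bash
python3 look.py 23
```

```text
t 19.27 pos [537.6 -53.9 130.6] yaw -9.75 F [-0.6  4.1 -0.1] j [ 0.31  0.4  -0.38  1.89  0.14  0.93 -0.31]
tool delta units total [ 0.049 -0.012 -0.326] twist units -6.475399658790712 rows>= 0.3
tip [534.8 -52.2  69.3] [[266.8 197.6]] tau [1.23 0.07 0.03] op 22.9 rp [-3.122  0.05 ]
```

View pics/a.png

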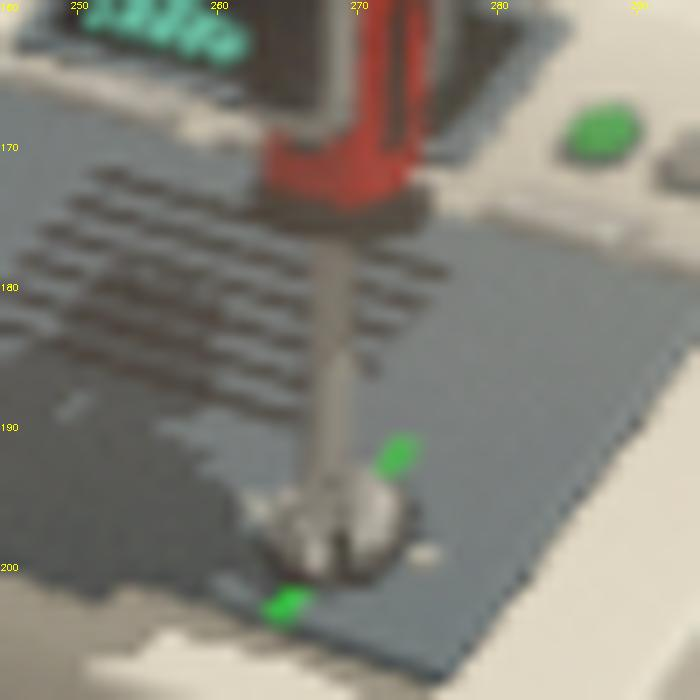

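>>> arm_command(rows=[[0.01,0.05,0.02,1],[0.01,0.05,0.02,1]])

```text
time_s: 19.58
position: [538.2, -54.0, 130.1]
ee_rot: [-3.133, 0.056, -0.517]
contact_force: [-0.6, 9.6, 8.9]
opening: 22.9
```

```bash
python3 look.py 24
```

```text
t 19.57 pos [538.2 -54.  130.1] yaw -29.63 F [-0.6  9.6  8.9] j [ 0.25  0.39 -0.31  1.89  0.1   0.92 -0.61]
tool delta units total [ 0.032 -0.025 -0.334] twist units -8.46314540055289 rows>= 0.3
tip [535.5 -51.8  68.8] [[266.8 197.6]] tau [ 2.75  0.8  -0.02] op 22.9 rp [-3.133  0.056]
```

View pics/a.png

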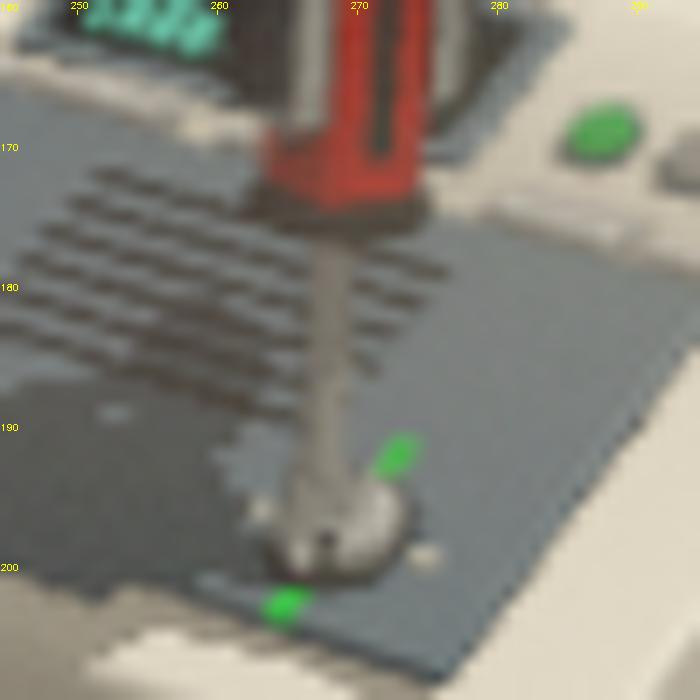

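>>> arm_command(rows=[[0.01,0.04,0.01,1],[0.01,0.04,0.01,0.5]])

```text
time_s: 19.88
position: [538.4, -53.4, 130.5]
ee_rot: [-3.142, 0.057, -0.783]
contact_force: [0.1, 6.0, 1.9]
opening: 23.1
```

```bash
python3 look.py 25
```

```text
t 19.88 pos [538.4 -53.4 130.5] yaw -44.87 F [0.1 6.  1.9] j [ 0.21  0.38 -0.25  1.9   0.07  0.91 -0.85]
tool delta units total [ 0.029 -0.026 -0.328] twist units -9.987001050303059 rows>= 0.3
tip [535.9 -50.9  69.2] [[266.6 197.4]] tau [ 1.82 -0.18  0.02] op 23.1 rp [-3.142  0.057]
```

View pics/a.png

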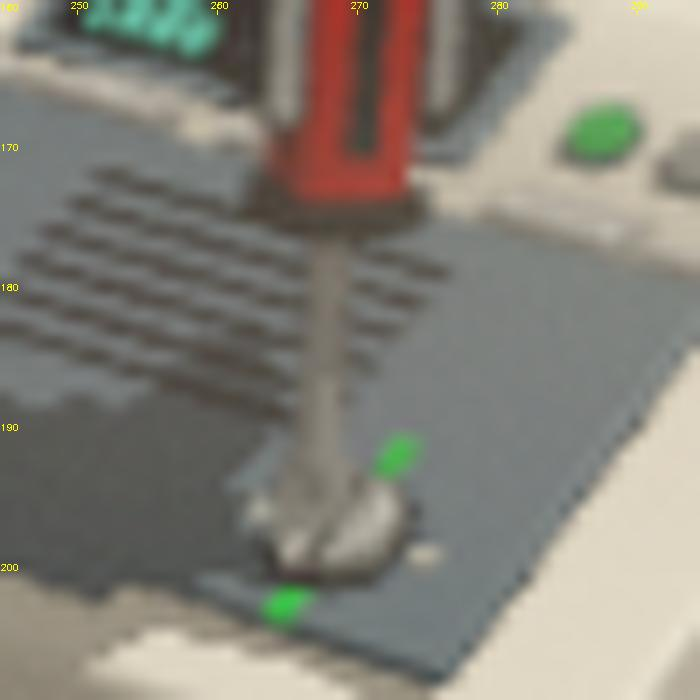

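>>> arm_command(rows=[[0,0,-0.25,0],[0,0,-0.4,0]])

```text
time_s: 20.18
position: [538.8, -55.9, 169.1]
ee_rot: [3.138, 0.058, -0.779]
contact_force: [0.3, 0.2, -1.2]
opening: 23.4
```

>>> arm_command(rows=[[0.3,-0.3,0,0],[0,0,0,0]])

```text
time_s: 20.42
position: [566.5, -58.4, 171.2]
ee_rot: [3.14, 0.052, -0.775]
contact_force: [0.0, -0.7, -0.6]
opening: 23.3
```

```bash
python3 look.py 26 225 155 280 210; python3 -c "
from h import *
from rig import manip
cv2.imwrite('pics/t26.png',manip.capture('top')['color'][:,:,::-1])
crop('pics/t26.png',215,155,275,205,13,'pics/b.png')"
```

```text
t 20.43 pos [566.5 -58.4 171.2] yaw -44.41 F [ 0.  -0.7 -0.6] j [ 0.21  0.38 -0.25  1.8   0.07  1.02 -0.83]
tool delta units total [-0.327  0.242  0.372] twist units -9.940835483514968 rows>= 0.4
tip [564.1 -56.3 109.9] [[272.7 180.5]] tau [-0.06 -0.04  0.02] op 23.3 rp [3.14  0.052]
```

View pics/a.png

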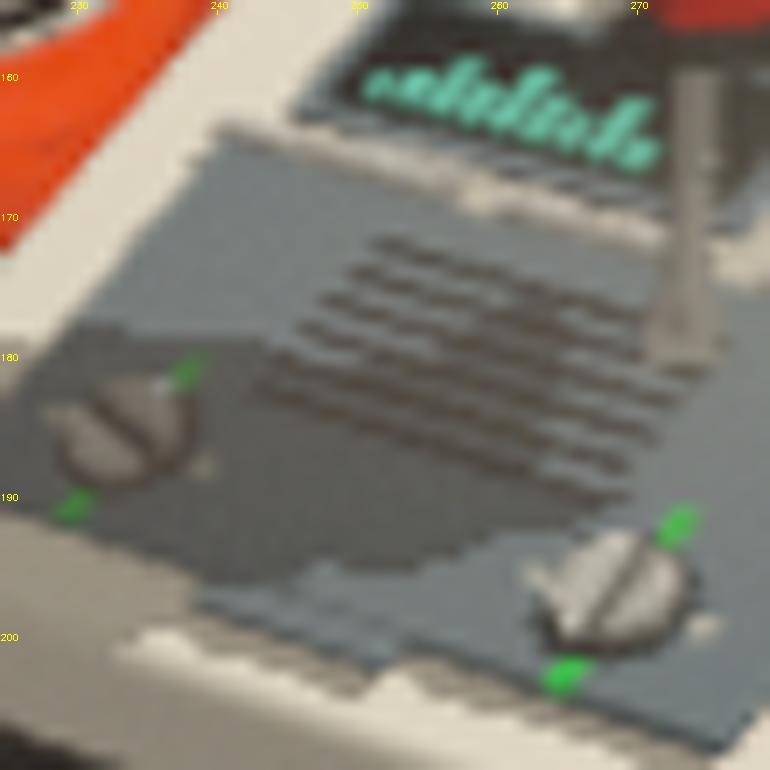

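View pics/b.png

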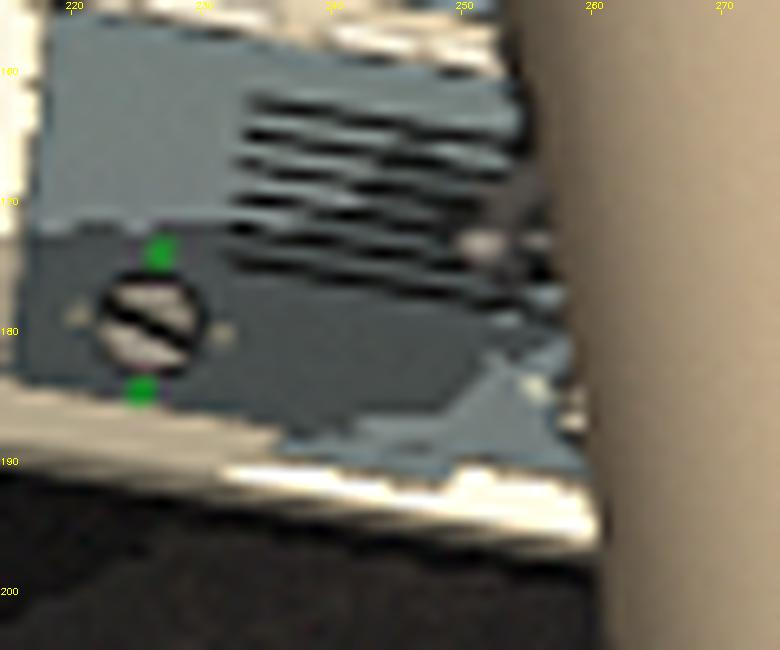

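```bash
python3 -c "
from h import *
c=lambda x,y:(225+(x+.5)/14-.5,155+(y+.5)/14-.5)
slotang(c(645,543),c(593,625))
slotang(c(640,550),c(598,620))
slotang(c(680,525),c(567,675))
slotang(c(92,405),c(152,456))
"; python3 - <<'E'
import cv2
im=cv2.imread('pics/s26.png')[190:206,260:278]
cv2.imwrite('pics/z.png',cv2.resize(im,None,fx=36,fy=36,interpolation=cv2.INTER_CUBIC))
E
```

```text
phi 85.04864157871941 azimuth 173.75356682362798 mid [538.8 -56.2  72.6] len 22.0
phi 83.55860983761146 azimuth 175.4215610526806 mid [538.6 -56.3  72.5] len 18.6
phi 90.16854983548448 azimuth 168.0109944523701 mid [535.5 -58.8  71.2] len 41.2
phi 18.081576142134026 azimuth 61.979271460224595 mid [563.5  71.1  71.6] len 23.9
```

View pics/z.png

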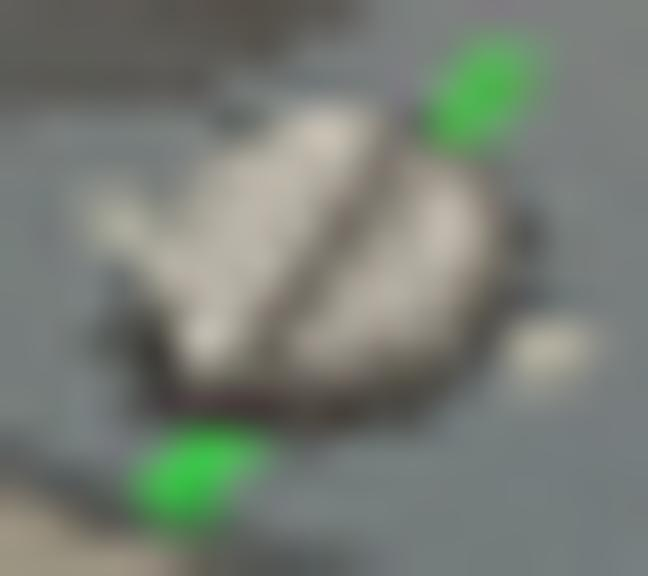

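```bash
python3 -c "
from h import *
c=lambda x,y:(260+(x+.5)/36-.5,190+(y+.5)/36-.5)
slotang(c(385,130),c(265,355))
slotang(c(487,85),c(195,480))
rows([539,-54.5,155],-9,4)
"
```

```text
phi 80.5685382216721 azimuth 178.7606471035563 mid [538.8 -55.6  72.5] len 23.1
phi 89.58043130962852 azimuth 168.67104749914867 mid [535.5 -58.5  71.2] len 42.0
[[-0.09, 0.06, 0.07, np.float64(-0.89)], [-0.1, 0.05, 0.07, np.float64(-0.89)], [-0.1, 0.03, 0.07, np.float64(-0.89)], [-0.11, 0.02, 0.07, np.float64(-0.89)]]
```

```bash
python3 -c "
from h import *
rows([544,-56.5,148],-4,4)
"
```

```text
[[-0.07, 0.06, 0.1, np.float64(-1.01)], [-0.08, 0.04, 0.1, np.float64(-1.01)], [-0.08, 0.03, 0.1, np.float64(-1.01)], [-0.09, 0.01, 0.1, np.float64(-1.01)]]
```

>>> arm_command(rows=[[-0.07,0.06,0.08,-1],[-0.08,0.04,0.1,-1],[-0.08,0.03,0.1,-1],[-0.09,0.01,0.1,-1],[0,0,0,0]])

```text
time_s: 21.15
position: [537.8, -58.4, 148.1]
ee_rot: [-3.112, 0.046, -0.053]
contact_force: [0.7, -0.8, -0.6]
opening: 23.7
```

```bash
python3 look.py 27
```

```text
t 21.15 pos [537.8 -58.4 148.1] yaw -3.05 F [ 0.7 -0.8 -0.6] j [ 0.33  0.38 -0.4   1.87  0.13  0.96 -0.18]
tool delta units total [ 0.056 -0.072 -0.031] twist units -5.8049760863835385 rows>= 0.1
tip [535.1 -56.4  86.8] [[268.3 192.1]] tau [-0.04 -0.07 -0.04] op 23.7 rp [-3.112  0.046]
```

View pics/a.png

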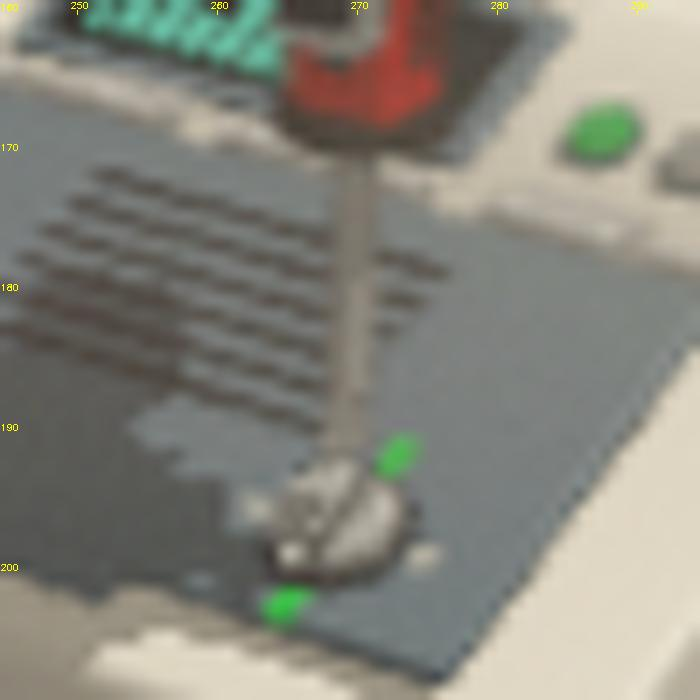

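>>> arm_command(rows=[[0.03,-0.035,0.08,0],[0,0,0.06,0],[0,0,0,0]])

```text
time_s: 21.58
position: [540.6, -56.2, 140.0]
ee_rot: [-3.113, 0.044, -0.06]
contact_force: [-0.9, 0.1, 0.6]
opening: 23.5
```

```bash
python3 look.py 28
```

```text
t 21.57 pos [540.6 -56.2 140. ] yaw -3.45 F [-0.9  0.1  0.6] j [ 0.32  0.39 -0.39  1.88  0.14  0.95 -0.19]
tool delta units total [ 0.005 -0.038 -0.166] twist units -5.8454637377223575 rows>= 0.2
tip [538.  -54.3  78.7] [[268.  194.2]] tau [-0.04 -0.04 -0.02] op 23.5 rp [-3.113  0.044]
```

View pics/a.png

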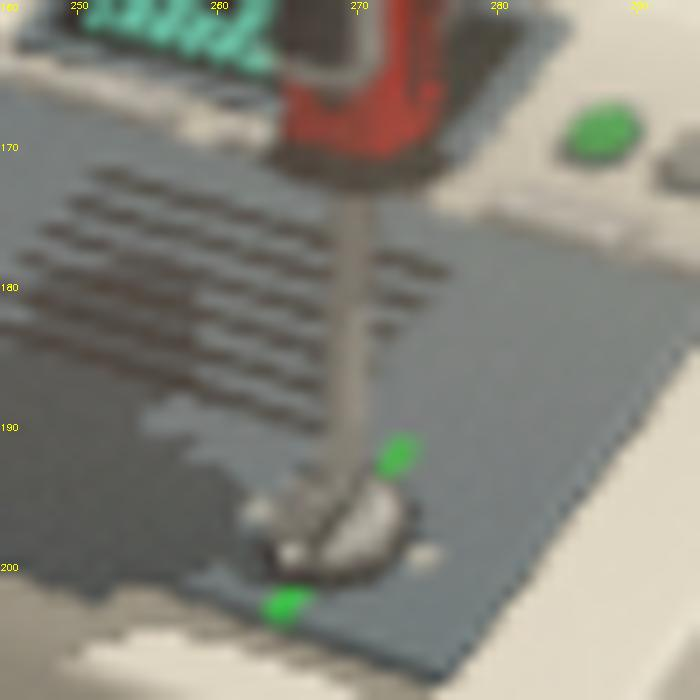

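>>> arm_command(rows=[[0,0.005,0.05,0],[0,0,0.04,0]])

```text
time_s: 21.88
position: [541.0, -55.9, 134.9]
ee_rot: [-3.113, 0.043, -0.06]
contact_force: [-0.2, 2.1, 0.1]
opening: 22.9
```

>>> arm_command(rows=[[0,0,0.03,0]])

```text
time_s: 22.0
position: [541.1, -55.5, 133.0]
ee_rot: [-3.112, 0.043, -0.06]
contact_force: [0.3, 0.3, -0.7]
opening: 23.0
```

>>> arm_command(rows=[[0,0,0.03,0]])

```text
time_s: 22.12
position: [541.3, -55.2, 131.6]
ee_rot: [-3.112, 0.042, -0.06]
contact_force: [-1.5, 1.0, 8.7]
opening: 23.0
```

>>> arm_command(rows=[[0,0.01,0.02,0.5],[0,0.01,0.01,1],[0,0.02,0.01,1]])

```text
time_s: 22.5
position: [542.4, -54.2, 131.7]
ee_rot: [-3.128, 0.05, -0.508]
contact_force: [0.3, 3.5, 3.1]
opening: 23.3
```

```bash
python3 look.py 29
```

```text
t 22.5 pos [542.4 -54.2 131.7] yaw -29.11 F [0.3 3.5 3.1] j [ 0.25  0.39 -0.3   1.89  0.09  0.92 -0.6 ]
tool delta units total [-0.028  0.006 -0.305] twist units -8.41104942480863 rows>= 0.3
tip [540.2 -51.9  70.3] [[267.6 196.5]] tau [ 1.16 -0.   -0.  ] op 23.3 rp [-3.128  0.05 ]
```

View pics/a.png

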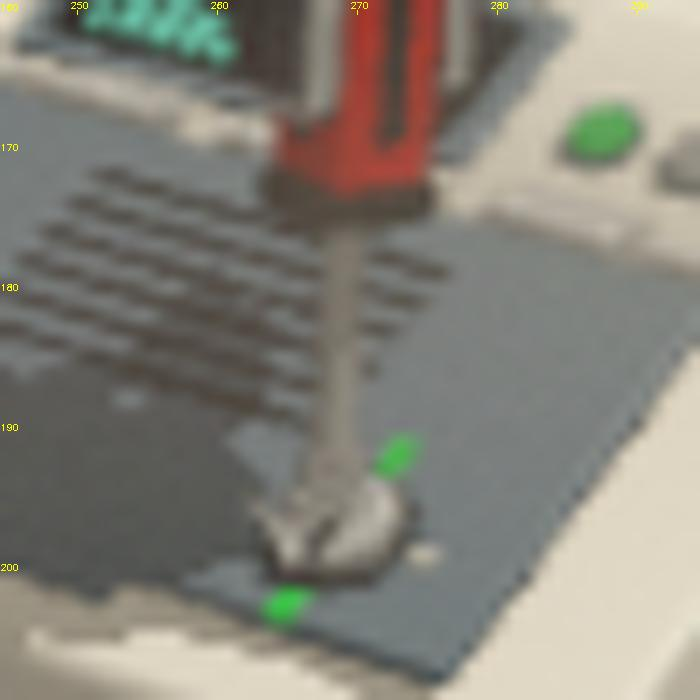

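>>> arm_command(rows=[[0,0.04,0.01,1],[0,0.04,0.01,0.5]])

```text
time_s: 22.8
position: [542.2, -54.8, 131.7]
ee_rot: [-3.136, 0.05, -0.777]
contact_force: [2.7, 4.9, 1.4]
opening: 23.3
```

```bash
python3 look.py 30
```

```text
t 22.8 pos [542.2 -54.8 131.7] yaw -44.5 F [2.7 4.9 1.4] j [ 0.21  0.38 -0.24  1.9   0.06  0.91 -0.84]
tool delta units total [-0.029  0.    -0.303] twist units -9.949764186597179 rows>= 0.3
tip [540.2 -52.4  70.4] [[267.7 196.5]] tau [ 1.3  -0.57  0.18] op 23.3 rp [-3.136  0.05 ]
```

View pics/a.png

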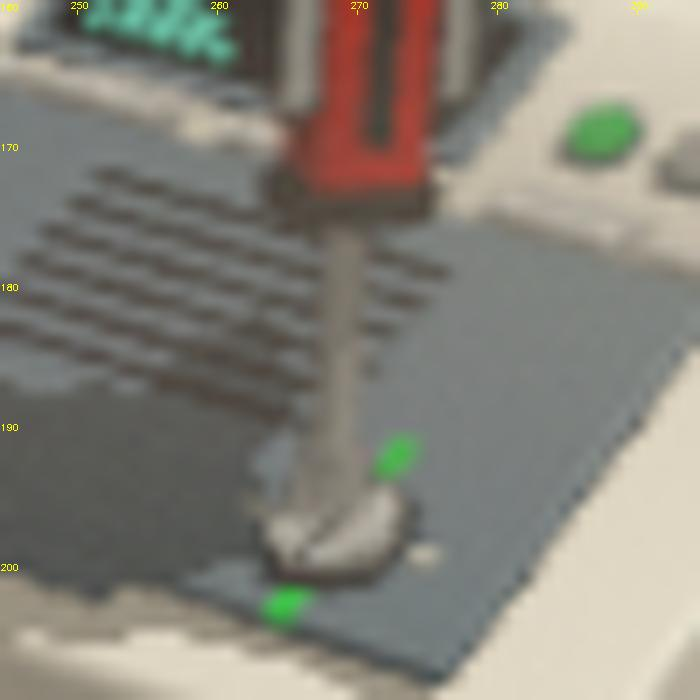

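>>> arm_command(rows=[[0,0,-0.25,0],[0,0,-0.4,0],[0.3,-0.3,0,0],[0,0,0,0]])

```text
time_s: 23.35
position: [567.7, -59.7, 171.4]
ee_rot: [-3.141, 0.049, -0.769]
contact_force: [0.5, 0.2, -1.3]
opening: 23.0
```

```bash
python3 look.py 31; python3 - <<'E'
import cv2
im=cv2.imread('pics/s31.png')[190:206,260:278]
cv2.imwrite('pics/z.png',cv2.resize(im,None,fx=36,fy=36,interpolation=cv2.INTER_CUBIC))
E
```

```text
t 23.35 pos [567.7 -59.7 171.4] yaw -44.06 F [ 0.5  0.2 -1.3] j [ 0.21  0.38 -0.24  1.8   0.06  1.01 -0.82]
tool delta units total [-0.358  0.239  0.375] twist units -9.906099992272885 rows>= 0.4
tip [565.5 -57.6 110.1] [[273.3 180.4]] tau [ 0.01 -0.02  0.03] op 23.0 rp [-3.141  0.049]
```

View pics/z.png

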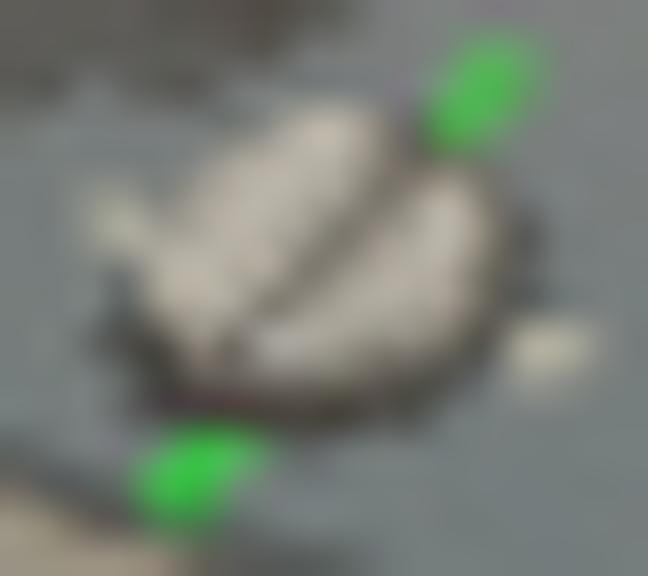

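```bash
python3 -c "
from h import *
c=lambda x,y:(260+(x+.5)/36-.5,190+(y+.5)/36-.5)
slotang(c(405,155),c(232,350))
slotang(c(385,170),c(260,305))
"
```

```text
phi 95.37693551443266 azimuth 162.17011208390198 mid [537.8 -55.5  72. ] len 21.7
phi 96.81747292144347 azimuth 160.5581105804384 mid [539.1 -55.2  72.6] len 15.3
```

```bash
python3 -c "
from h import *
rows([565,71.5,150],61,11)
"
```

```text
[[-0.14, -0.14, 0.03, np.float64(-0.96)], [-0.12, -0.16, 0.03, np.float64(-0.96)], [-0.09, -0.18, 0.03, np.float64(-0.96)], [-0.06, -0.19, 0.03, np.float64(-0.96)], [-0.02, -0.2, 0.03, np.float64(-0.96)]]
[[0.01, -0.2, 0.03, np.float64(-0.96)], [0.04, -0.19, 0.03, np.float64(-0.96)], [0.07, -0.18, 0.03, np.float64(-0.96)], [0.1, -0.17, 0.03, np.float64(-0.96)], [0.13, -0.15, 0.03, np.float64(-0.96)]]
[[0.15, -0.13, 0.03, np.float64(-0.96)]]
```

>>> arm_command(rows=[[-0.14,-0.14,0,-0.96],[-0.12,-0.16,0,-0.96],[-0.09,-0.18,0,-0.96],[-0.06,-0.19,0,-0.96],[-0.02,-0.2,0,-0.96]])

```text
time_s: 24.02
position: [559.1, -4.3, 172.4]
ee_rot: [-3.11, 0.04, 0.098]
contact_force: [0.0, -0.2, -0.8]
opening: 23.2
```

>>> arm_command(rows=[[0.01,-0.2,0,-0.96],[0.04,-0.19,0,-0.96],[0.07,-0.18,0,-0.96],[0.1,-0.17,0,-0.96],[0.13,-0.15,0,-0.96]])

```text
time_s: 24.65
position: [549.8, 50.8, 173.1]
ee_rot: [-3.09, 0.011, 0.969]
contact_force: [1.7, 0.1, -0.7]
opening: 23.1
```

```bash
python3 -c "
from h import *
rows([565,71.5,150],61,2)
"
```

```text
[[0.21, 0.01, 0.19, np.float64(-0.28)], [0.21, 0.02, 0.19, np.float64(-0.28)]]
```

>>> arm_command(rows=[[0.21,0.01,0.19,-0.28],[0.21,0.02,0.19,-0.28],[0,0,0,0]])

```text
time_s: 25.02
position: [563.4, 71.2, 147.5]
ee_rot: [-3.088, 0.008, 1.069]
contact_force: [-0.3, -0.0, -0.9]
opening: 23.2
```

```bash
python3 look.py 32 210 150 260 200; python3 -c "
from h import *
print(proj('scene',[569.1,72.5,68.4]))
rows([565,71.5,145],61,1)"
```

```text
t 25.02 pos [563.4  71.2 147.5] yaw 61.26 F [-0.3 -0.  -0.9] j [ 0.27  0.47 -0.64  1.8   0.28  1.02  0.59]
tool delta units total [-2.01   0.683 -0.062] twist units 0.6259867482775832 rows>= 2.0
tip [560.3  72.4  86.2] [[232.1 181. ]] tau [-0.02 -0.03  0.02] op 23.2 rp [-3.088  0.008]
[[233.80969806 185.48910405]]
[[0.02, 0.01, 0.05, np.float64(0.02)]]
```

View pics/a.png

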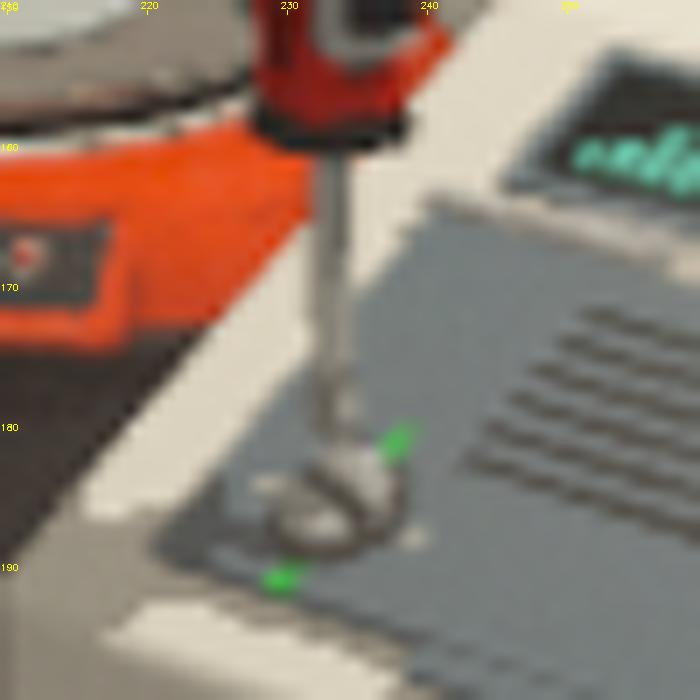

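>>> arm_command(rows=[[0.015,0.02,0.07,0],[0,0,0.06,0],[0,0,0,0]])

```text
time_s: 25.45
position: [564.8, 69.8, 139.6]
ee_rot: [-3.089, 0.01, 1.065]
contact_force: [-0.3, -0.6, -1.0]
opening: 22.9
```

```bash
python3 look.py 33 210 150 260 200
```

```text
t 25.45 pos [564.8  69.8 139.6] yaw 61.02 F [-0.3 -0.6 -1. ] j [ 0.27  0.48 -0.63  1.8   0.29  1.01  0.59]
tool delta units total [-1.999  0.653 -0.189] twist units 0.6024273656907895 rows>= 2.0
tip [561.7  70.8  78.3] [[232.9 183.4]] tau [-0.03 -0.01  0.  ] op 22.9 rp [-3.089  0.01 ]
```

View pics/a.png

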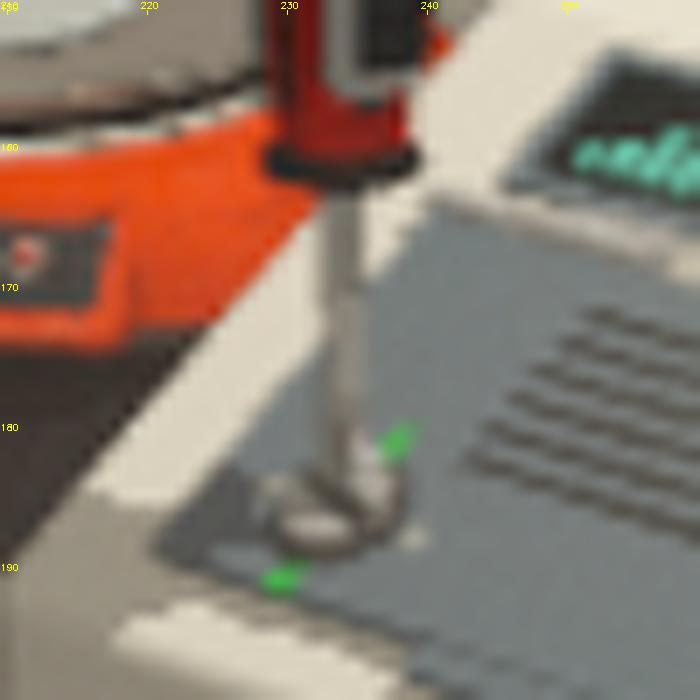

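>>> arm_command(rows=[[0.015,-0.005,0.06,0],[0,0,0.04,0]])

```text
time_s: 25.75
position: [565.1, 70.8, 133.9]
ee_rot: [-3.09, 0.009, 1.065]
contact_force: [0.7, -1.0, -1.4]
opening: 23.2
```

>>> arm_command(rows=[[0,0,0.04,0]])

```text
time_s: 25.88
position: [564.9, 70.9, 131.4]
ee_rot: [-3.09, 0.009, 1.065]
contact_force: [-0.3, -0.6, -1.5]
opening: 23.0
```

>>> arm_command(rows=[[0,0,0.03,0]])

```text
time_s: 26.0
position: [565.2, 70.8, 129.6]
ee_rot: [-3.091, 0.009, 1.065]
contact_force: [0.6, -0.8, 1.4]
opening: 23.1
```

>>> arm_command(rows=[[0,0,0.025,0]])

```text
time_s: 26.12
position: [565.7, 70.7, 128.7]
ee_rot: [-3.092, 0.008, 1.064]
contact_force: [-1.1, -1.7, 8.6]
opening: 23.1
```

```bash
python3 look.py 34 210 150 260 200
```

```text
t 26.12 pos [565.7  70.7 128.7] yaw 60.98 F [-1.1 -1.7  8.6] j [ 0.26  0.49 -0.63  1.81  0.3   0.98  0.58]
tool delta units total [-2.021  0.641 -0.371] twist units 0.5984170173609755 rows>= 2.0
tip [562.8  71.8  67.3] [[233.  186.6]] tau [-0.34  0.43  0.01] op 23.1 rp [-3.092  0.008]
```

View pics/a.png

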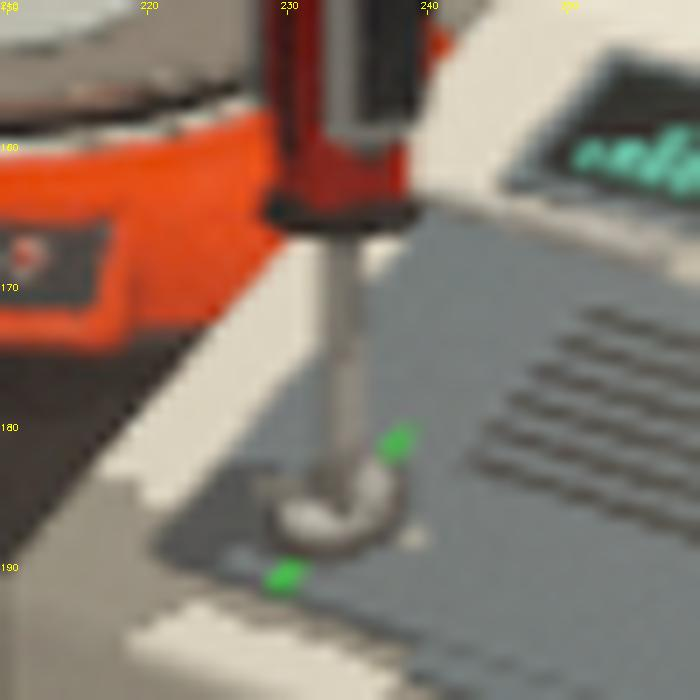

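>>> arm_command(rows=[[-0.007,0.014,-0.006,1],[-0.004,0.015,-0.005,1],[-0.002,0.016,-0.005,1]])

```text
time_s: 26.55
position: [565.3, 71.7, 129.6]
ee_rot: [-3.098, 0.034, 0.528]
contact_force: [-0.9, 2.7, -0.0]
opening: 22.7
```

>>> arm_command(rows=[[0.003,0.02,-0.005,1],[0.005,0.02,-0.005,1]])

```text
time_s: 26.8
position: [565.2, 72.7, 130.0]
ee_rot: [-3.109, 0.049, 0.169]
contact_force: [-0.4, 1.3, -0.4]
opening: 23.4
```

```bash
python3 look.py 35 210 150 260 200
```

```text
t 26.8 pos [565.2  72.7 130. ] yaw 9.69 F [-0.4  1.3 -0.4] j [ 0.12  0.45 -0.43  1.82  0.18  0.96 -0.22]
tool delta units total [-0.761  2.009 -0.362] twist units -4.531015514489889 rows>= 2.0
tip [561.9  74.2  68.7] [[232.1 186.2]] tau [0.72 0.27 0.04] op 23.4 rp [-3.109  0.049]
```

View pics/a.png

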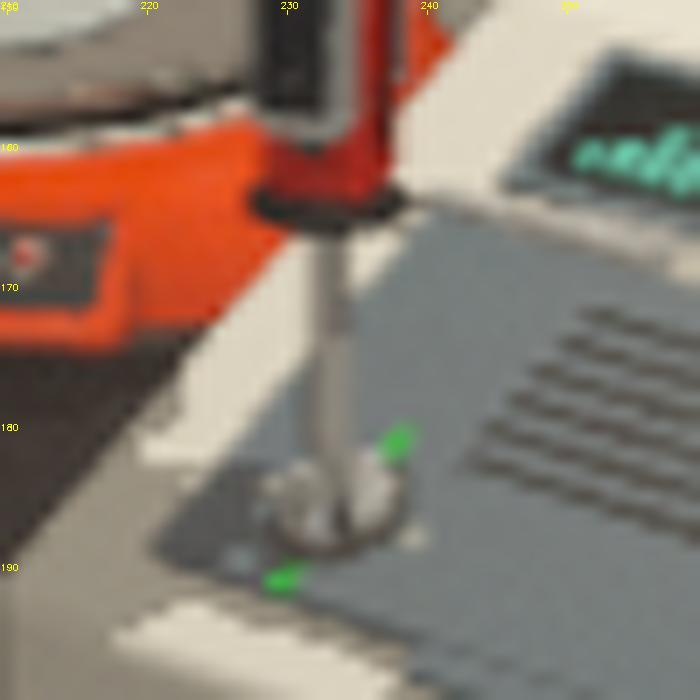

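>>> arm_command(rows=[[0.03,0.04,-0.005,1],[0.03,0.04,0,1],[0.02,0.04,0.005,1]])

```text
time_s: 27.22
position: [566.3, 73.5, 129.9]
ee_rot: [-3.133, 0.068, -0.364]
contact_force: [-1.4, 4.8, 3.5]
opening: 23.0
```

```bash
python3 look.py 36 210 150 260 200
```

```text
t 27.23 pos [566.3  73.5 129.9] yaw -20.86 F [-1.4  4.8  3.5] j [ 0.03  0.44 -0.32  1.82  0.11  0.96 -0.68]
tool delta units total [ 0.348  2.134 -0.378] twist units -7.585799455284172 rows>= 2.1
tip [562.6  75.5  68.6] [[231.8 186. ]] tau [1.5  0.52 0.03] op 23.0 rp [-3.133  0.068]
```

View pics/a.png

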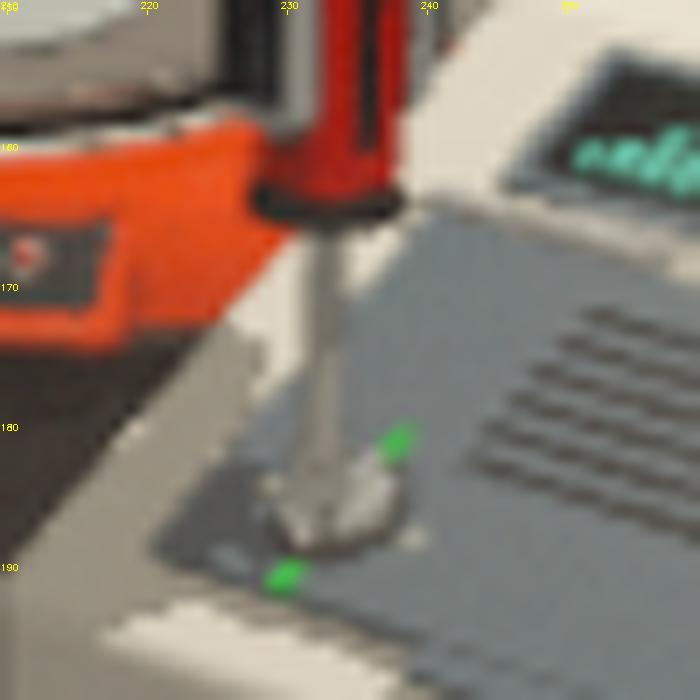

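>>> arm_command(rows=[[0.02,0.05,0.01,1],[0.02,0.05,0.01,1],[0,0.05,0.01,0.5]])

```text
time_s: 27.65
position: [566.2, 73.9, 130.2]
ee_rot: [3.133, 0.068, -0.807]
contact_force: [4.0, 2.5, -0.3]
opening: 23.2
```

```bash
python3 look.py 37 210 150 260 200
```

```text
t 27.65 pos [566.2  73.9 130.2] yaw -46.22 F [ 4.   2.5 -0.3] j [-0.03  0.43 -0.22  1.83  0.05  0.94 -1.07]
tool delta units total [ 1.233  1.779 -0.398] twist units -10.121570834243153 rows>= 1.8
tip [562.9  76.5  69. ] [[231.6 185.8]] tau [ 0.98 -1.16 -0.02] op 23.2 rp [3.133 0.068]
```

View pics/a.png

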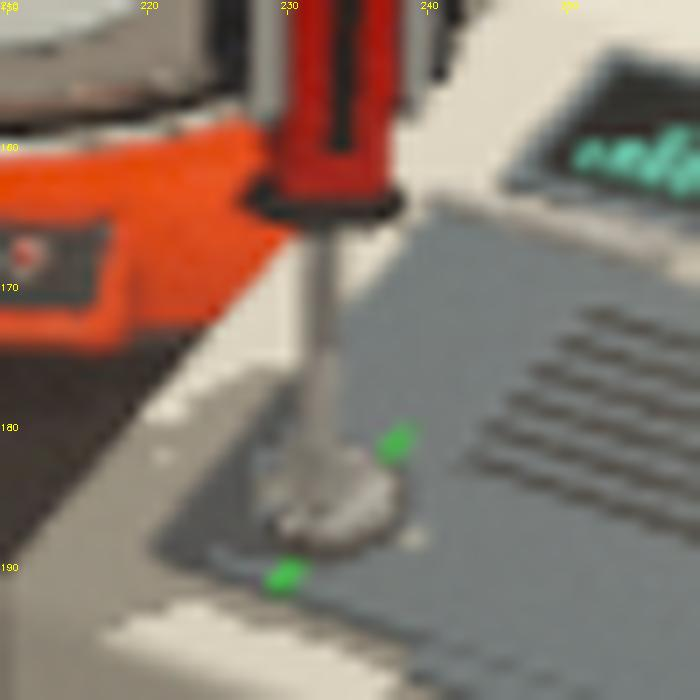

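>>> arm_command(rows=[[0,0,-0.25,0],[0,0,-0.4,0],[0.3,-0.3,0,0],[0,0,0,0]])

```text
time_s: 28.2
position: [593.0, 69.5, 169.4]
ee_rot: [3.129, 0.067, -0.797]
contact_force: [-0.9, -0.2, -1.8]
opening: 23.0
```

```bash
python3 look.py 38; python3 - <<'E'
import cv2
im=cv2.imread('pics/s38.png')[178:194,225:243]
cv2.imwrite('pics/z.png',cv2.resize(im,None,fx=36,fy=36,interpolation=cv2.INTER_CUBIC))
E
```

```text
t 28.2 pos [593.   69.5 169.4] yaw -45.64 F [-0.9 -0.2 -1.8] j [-0.03  0.43 -0.22  1.73  0.04  1.04 -1.05]
tool delta units total [0.895 2.053 0.29 ] twist units -10.064148670350102 rows>= 2.1
tip [589.6  71.9 108.1] [[237.  170.8]] tau [-0.05 -0.01 -0.02] op 23.0 rp [3.129 0.067]
```

View pics/z.png

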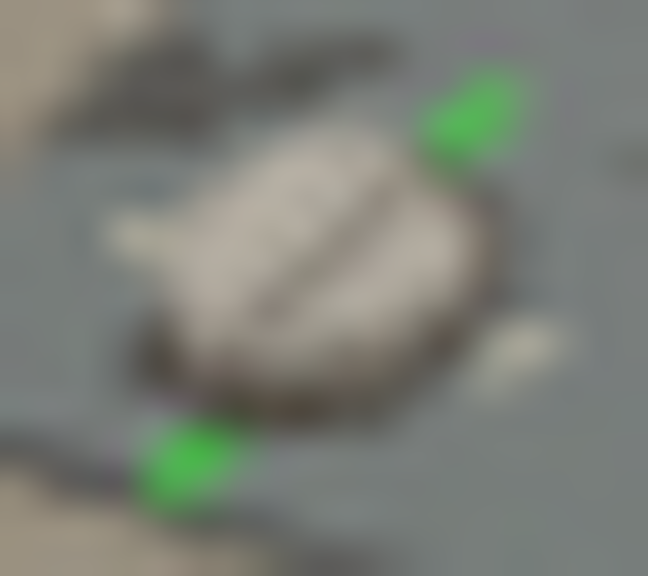

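```bash
python3 -c "
from h import *
c=lambda x,y:(225+(x+.5)/36-.5,178+(y+.5)/36-.5)
slotang(c(405,175),c(260,310))
slotang(c(410,170),c(240,350))
slotang(c(477,115),c(192,465))
plan([434,-304,190],-41.5)
"
```

```text
phi 99.84715958921197 azimuth 157.17645650066703 mid [567.2  71.4  73.4] len 17.1
phi 94.94008975644499 azimuth 162.65936524998818 mid [565.4  71.1  72.6] len 21.8
phi 89.65293598525449 azimuth 168.58967523220886 mid [562.8  68.6  71.5] len 40.7
t 28.25 pos [592.2  69.7 169.5] yaw -45.65 F [-0.3 -0.1 -1.2] j [-0.03  0.42 -0.22  1.73  0.04  1.04 -1.05]
tool delta units total [ 2.581  6.245 -0.436] twist units -0.41487881956362005 rows>= 6.2
```

>>> arm_command(rows=[[0.1,0.3,-0.4,0.1],[0.38,0.9,0,0],[0.38,0.9,0,0],[0.38,0.9,0,0],[0.38,0.9,0,0]])

```text
time_s: 28.88
position: [485.8, -164.8, 190.5]
ee_rot: [3.125, 0.071, -0.796]
contact_force: [0.5, -1.2, -0.7]
opening: 23.2
```

```bash
python3 -c "
from h import *
plan([434,-304,190],-41.5)
"
```

```text
t 28.88 pos [ 485.8 -164.8  190.5] yaw -45.61 F [ 0.5 -1.2 -0.7] j [ 0.33  0.27 -0.13  1.89  0.01  1.05 -0.6 ]
tool delta units total [ 1.052  2.24  -0.029] twist units -0.41102739826274615 rows>= 2.2
```

>>> arm_command(rows=[[0.39,0.74,0,-0.1],[0.39,0.74,0,-0.1],[0.37,0.73,0,-0.2],[0,0,0,0]])

```text
time_s: 29.38
position: [431.9, -316.4, 187.7]
ee_rot: [3.125, 0.076, -0.727]
contact_force: [0.2, 0.3, -0.6]
opening: 23.1
```

```bash
python3 look.py 39 325 165 380 245; python3 -c "
from h import *
print(proj('scene',[[437,-305.5,72],[437,-305.5,128]]))
from rig import manip
cv2.imwrite('pics/t39.png',manip.capture('top')['color'][:,:,::-1])
crop('pics/t39.png',300,180,360,240,10,'pics/b.png')"
```

```text
t 29.38 pos [ 431.9 -316.4  187.7] yaw -41.65 F [ 0.2  0.3 -0.6] j [ 0.55  0.31 -0.04  1.85  0.02  1.06 -0.23]
tool delta units total [-1.487 -4.489  0.671] twist units -9.665291324985816 rows>= 4.5
tip [ 427.8 -314.1  126.5] [[354.3 215.6]] tau [-0.01 -0.11 -0.  ] op 23.1 rp [3.125 0.076]
[[349.19662769 234.28685888]
 [351.51855178 212.45453511]]
```

View pics/a.png

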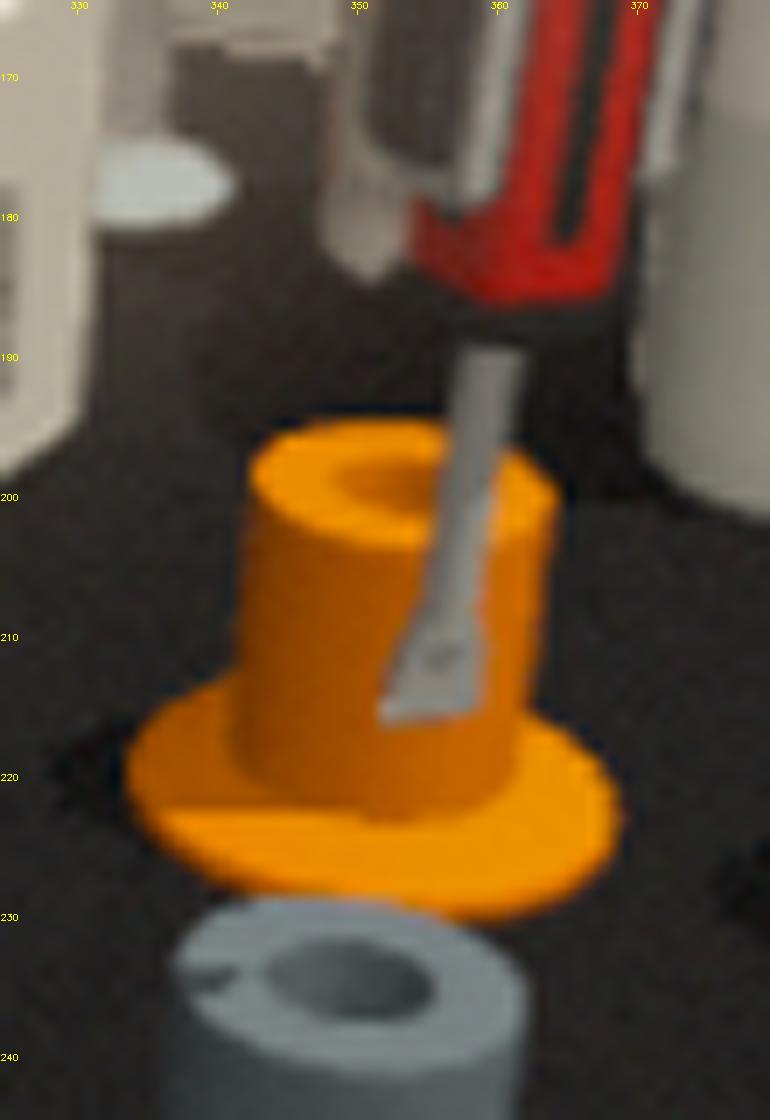

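View pics/b.png

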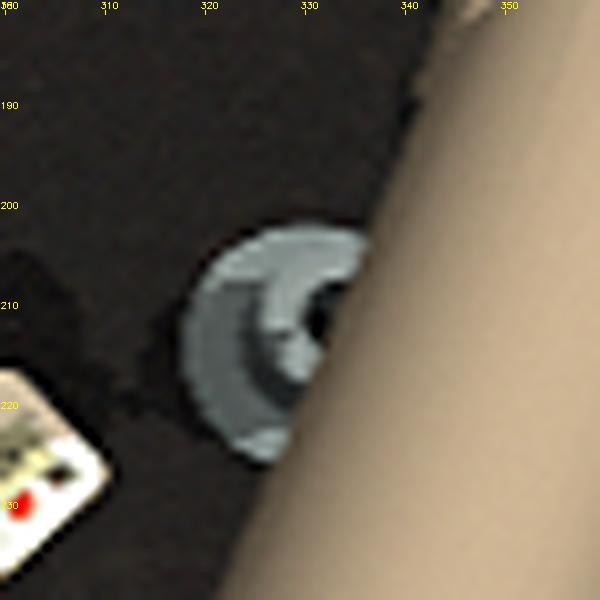

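```bash
python3 -c "
from h import *
from rig import manip
t=tip();J=np.array([(proj('scene',t+e)-proj('scene',t))[0] for e in np.eye(3)]).T
d=np.linalg.solve(J[:,:2],[-3.45,-2.3]);print(J.round(3),d)
s=manip.observe();Rm=R.from_euler('xyz',s['ee_rot']).as_matrix()
print('tool',(Rm.T@np.array([d[0]-1.9,d[1]+1.6,0])/60).round(3),'down60',(Rm.T@np.array([0,0,-60])/60).round(3))
print(np.array([437,-305.5])-t[:2])
"
```

```text
[[ 0.112 -0.455  0.044]
 [-0.195 -0.094 -0.403]] [7.27154737 9.37220471]
tool [-0.053 -0.196  0.001] down60 [ 0.076 -0.014  0.997]
[6.75813071 4.19847166]
```

>>> arm_command(rows=[[-0.043,-0.176,0,0],[0.03,-0.005,0.4,0],[0.022,-0.004,0.3,0],[0,0,0,0]])

```text
time_s: 29.98
position: [443.1, -293.4, 145.4]
ee_rot: [3.131, 0.077, -0.709]
contact_force: [-0.4, 0.3, -0.7]
opening: 23.3
```

```bash
python3 look.py 40 325 185 380 255
```

```text
t 29.98 pos [ 443.1 -293.4  145.4] yaw -40.61 F [-0.4  0.3 -0.7] j [ 0.52  0.36 -0.06  1.89  0.02  0.97 -0.25]
tool delta units total [-1.35  -4.093 -0.016] twist units -9.560683008379794 rows>= 4.1
tip [ 439.  -290.8   84.2] [[343.5 227.8]] tau [-0.02 -0.06 -0.  ] op 23.3 rp [3.131 0.077]
```

View pics/a.png

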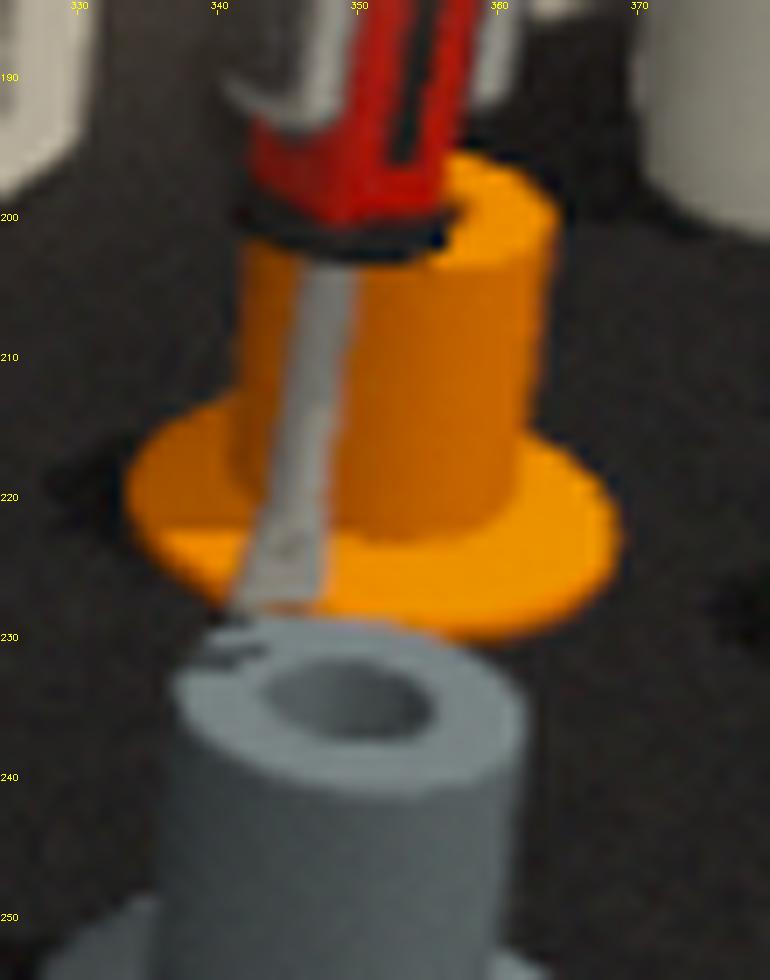

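>>> arm_command(rows=[[0.068,0.18,0,0],[0,0,0,0],[0,0,0,0]])

```text
time_s: 30.4
position: [440.9, -305.2, 148.0]
ee_rot: [3.132, 0.073, -0.707]
contact_force: [-0.8, 0.6, -1.0]
opening: 23.0
```

```bash
python3 look.py 41 325 185 380 255
```

```text
t 30.4 pos [ 440.9 -305.2  148. ] yaw -40.53 F [-0.8  0.6 -1. ] j [ 0.54  0.36 -0.06  1.88  0.02  0.97 -0.23]
tool delta units total [-1.442 -4.268  0.032] twist units -9.55332656054561 rows>= 4.3
tip [ 437.2 -302.7   86.8] [[348.6 228.3]] tau [-0.06 -0.13 -0.02] op 23.0 rp [3.132 0.073]
```

View pics/a.png

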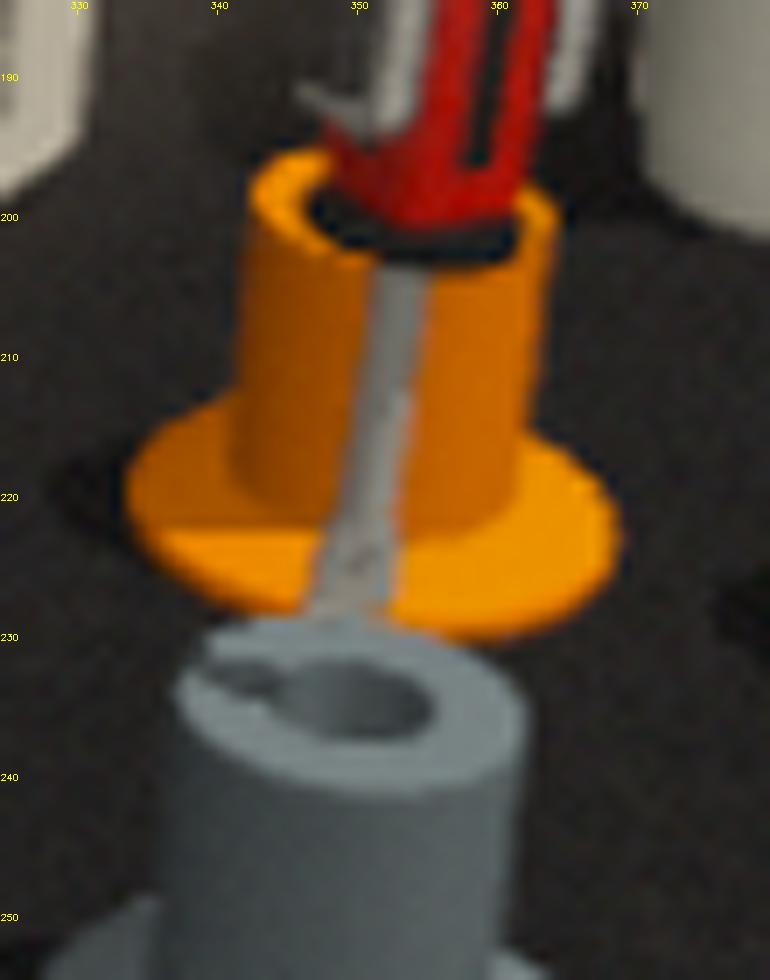

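>>> arm_command(rows=[[-0.01,0.01,0.2,0],[0.015,0,0.2,0],[0,0,0,0]])

```text
time_s: 30.82
position: [438.6, -304.8, 122.0]
ee_rot: [3.132, 0.073, -0.708]
contact_force: [0.1, 0.1, -0.8]
opening: 23.1
```

```bash
python3 look.py 42 325 185 380 255
```

```text
t 30.82 pos [ 438.6 -304.8  122. ] yaw -40.55 F [ 0.1  0.1 -0.8] j [ 0.54  0.39 -0.06  1.91  0.02  0.92 -0.23]
tool delta units total [-1.441 -4.283 -0.403] twist units -9.554965745451018 rows>= 4.3
tip [ 434.8 -302.3   60.8] [[347.1 238.6]] tau [-0.07 -0.08 -0.03] op 23.1 rp [3.132 0.073]
```

View pics/a.png

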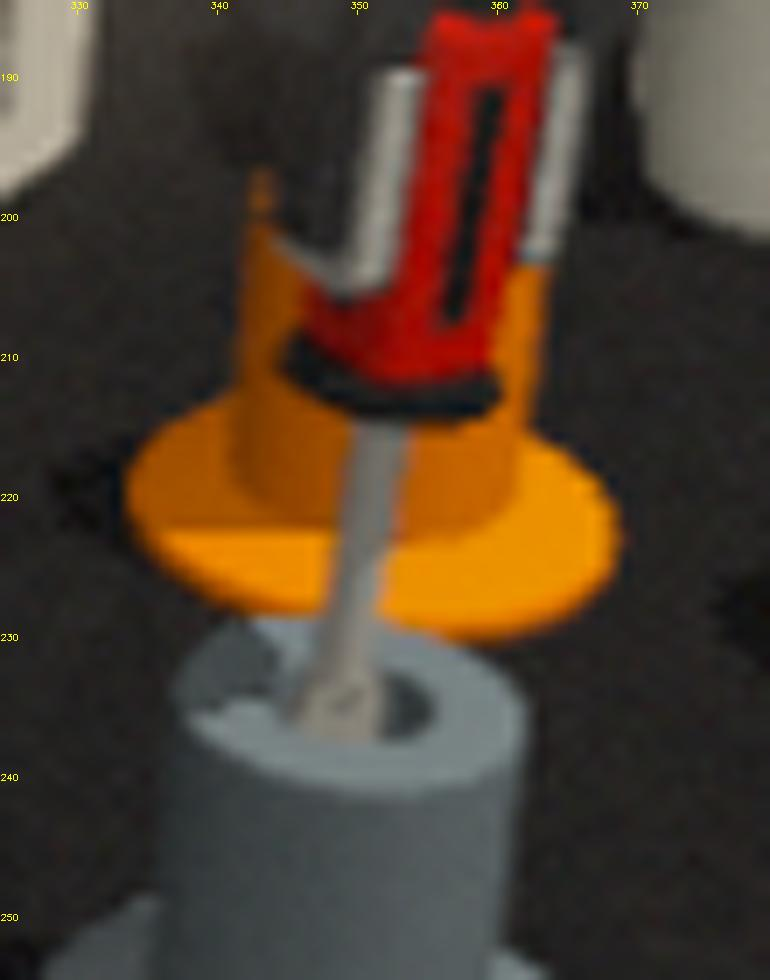

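>>> arm_command(rows=[[0.05,0,0.2,0],[0.03,0,0.2,0],[0.0,0,0.1,0],[0,0,0,0]])

```text
time_s: 31.38
position: [441.0, -307.0, 89.8]
ee_rot: [3.132, 0.073, -0.708]
contact_force: [0.5, 0.1, -1.2]
opening: 22.9
```

```bash
python3 look.py 43 325 185 380 255
```

```text
t 31.38 pos [ 441.  -307.    89.8] yaw -40.54 F [ 0.5  0.1 -1.2] j [ 0.54  0.43 -0.06  1.93  0.02  0.86 -0.23]
tool delta units total [-1.533 -4.28  -0.934] twist units -9.554103724206481 rows>= 4.3
tip [ 437.2 -304.5   28.6] [[347.1 250.3]] tau [-0.02 -0.09 -0.  ] op 22.9 rp [3.132 0.073]
```

View pics/a.png

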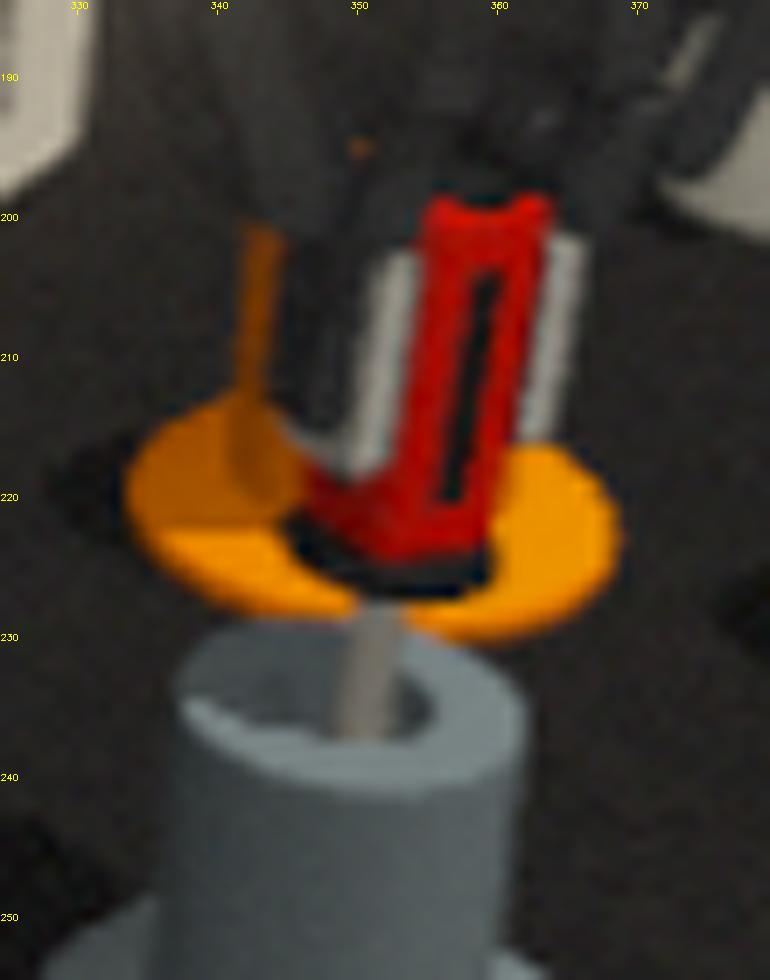

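>>> arm_command(rows=[[0.015,0,0.15,0],[0.01,0,0.1,0],[0,0,0,0]])

```text
time_s: 31.8
position: [441.8, -307.7, 74.5]
ee_rot: [3.132, 0.071, -0.708]
contact_force: [1.2, 0.8, -1.2]
opening: 23.0
```

>>> arm_command(rows=[[0,0,0.05,0]])

```text
time_s: 31.92
position: [441.9, -307.7, 71.6]
ee_rot: [3.133, 0.071, -0.708]
contact_force: [0.4, 0.1, -1.4]
opening: 23.4
```

>>> arm_command(rows=[[0,0,0.04,0]])

```text
time_s: 32.05
position: [441.7, -307.6, 69.1]
ee_rot: [3.132, 0.071, -0.708]
contact_force: [0.1, 0.0, -2.0]
opening: 23.2
```

>>> arm_command(rows=[[0,0,0.03,0]])

```text
time_s: 32.17
position: [441.7, -307.6, 68.2]
ee_rot: [3.132, 0.071, -0.708]
contact_force: [-4.7, 3.4, 20.2]
opening: 22.9
```

```bash
python3 look.py 44 325 185 380 255
```

```text
t 32.17 pos [ 441.7 -307.6   68.2] yaw -40.55 F [-4.7  3.4 20.2] j [ 0.54  0.47 -0.06  1.94  0.03  0.81 -0.24]
tool delta units total [-1.574 -4.278 -1.294] twist units -9.55466624695211 rows>= 4.3
tip [ 438.1 -305.2    7. ] [[346.7 257.9]] tau [0.77 1.16 0.02] op 22.9 rp [3.132 0.071]
```

View pics/a.png

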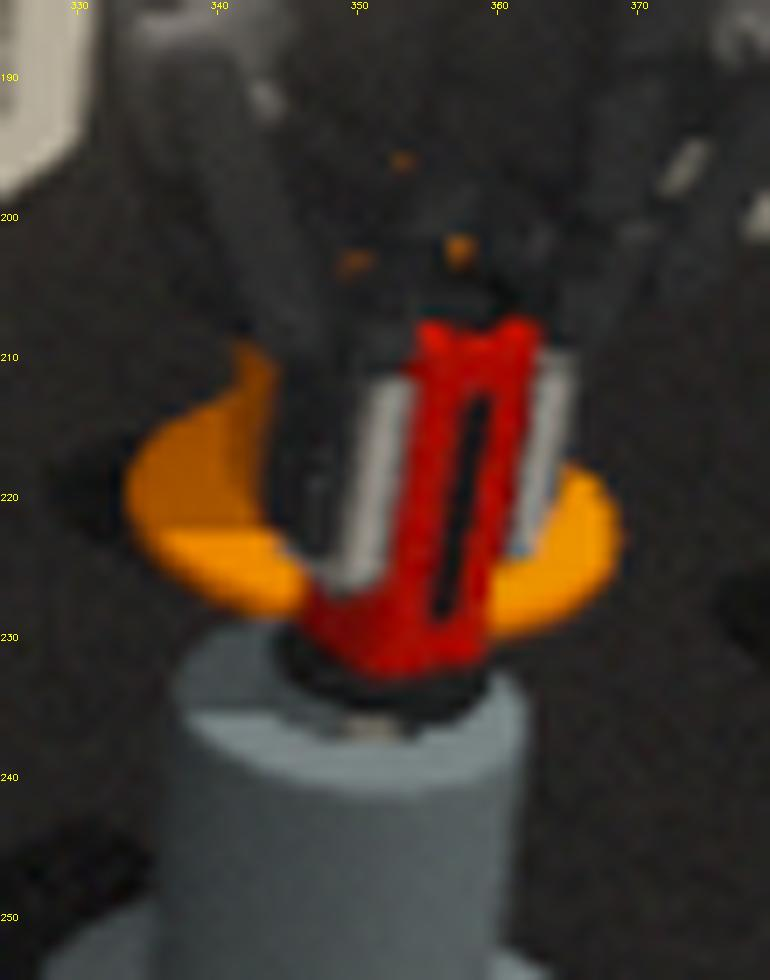

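>>> arm_command(rows=[[0,0,0,0],[0,0,0,0],[0,0,0,0],[0,0,0,0]], hand=-1)

```text
time_s: 32.72
position: [442.3, -307.9, 68.7]
ee_rot: [3.133, 0.069, -0.708]
contact_force: [-0.5, 0.9, 0.6]
opening: 85.5
```

```bash
python3 look.py 45 325 185 380 255
```

```text
t 32.73 pos [ 442.3 -307.9   68.7] yaw -40.55 F [-0.5  0.9  0.6] j [ 0.54  0.47 -0.06  1.94  0.03  0.81 -0.24]
tool delta units total [-1.581 -4.275 -1.286] twist units -9.554895759768225 rows>= 4.3
tip [ 438.7 -305.5    7.5] [[346.9 257.7]] tau [ 0.01 -0.09  0.05] op 85.5 rp [3.133 0.069]
```

View pics/a.png

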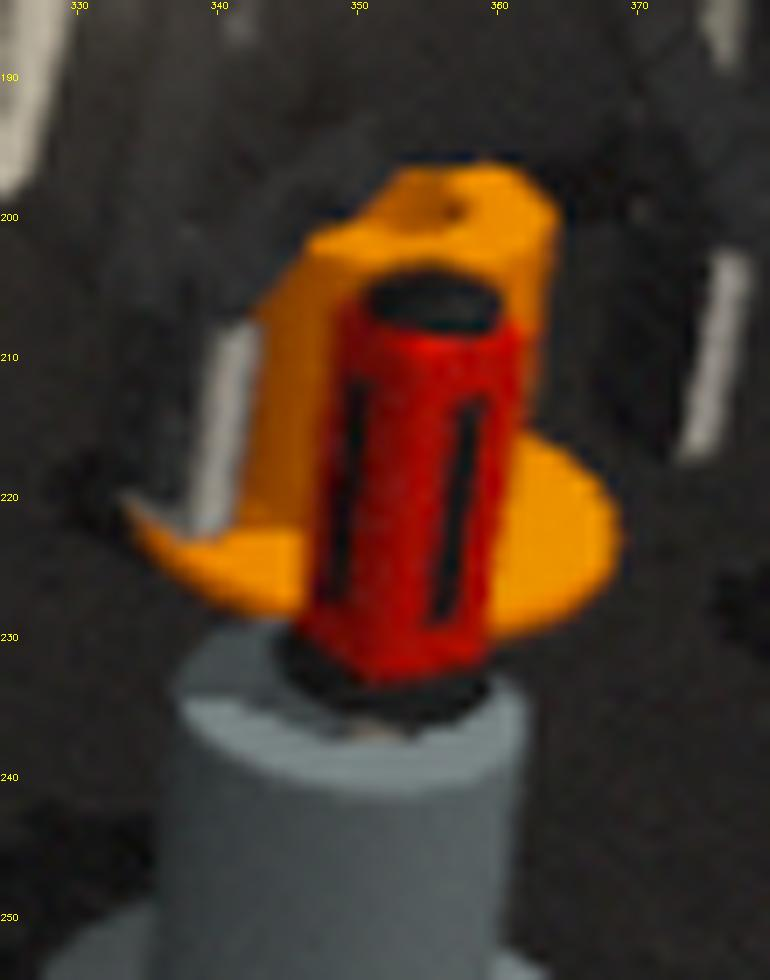

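>>> arm_command(rows=[[0,0,0,0],[0,0,0,0],[0,0,0,0],[0,0,0,0]], hand=1, grip_force=40)

```text
time_s: 33.28
position: [442.1, -307.8, 68.6]
ee_rot: [3.133, 0.07, -0.708]
contact_force: [-0.1, 1.2, 0.1]
opening: 23.5
```

>>> arm_command(rows=[[0,0,-0.06,0],[-0.06,-0.06,0,0],[0,0,0,0]])

```text
time_s: 33.65
position: [441.7, -302.3, 72.5]
ee_rot: [3.133, 0.07, -0.708]
contact_force: [-0.3, 0.2, -1.1]
opening: 23.7
```

```bash
python3 look.py 46 325 185 380 255
```

```text
t 33.65 pos [ 441.7 -302.3   72.5] yaw -40.54 F [-0.3  0.2 -1.1] j [ 0.53  0.46 -0.06  1.94  0.03  0.81 -0.25]
tool delta units total [-1.51  -4.211 -1.227] twist units -9.55425648452253 rows>= 4.2
tip [ 438.1 -299.9   11.2] [[344.6 255.8]] tau [-0.09 -0.07  0.02] op 23.7 rp [3.133 0.07 ]
```

View pics/a.png

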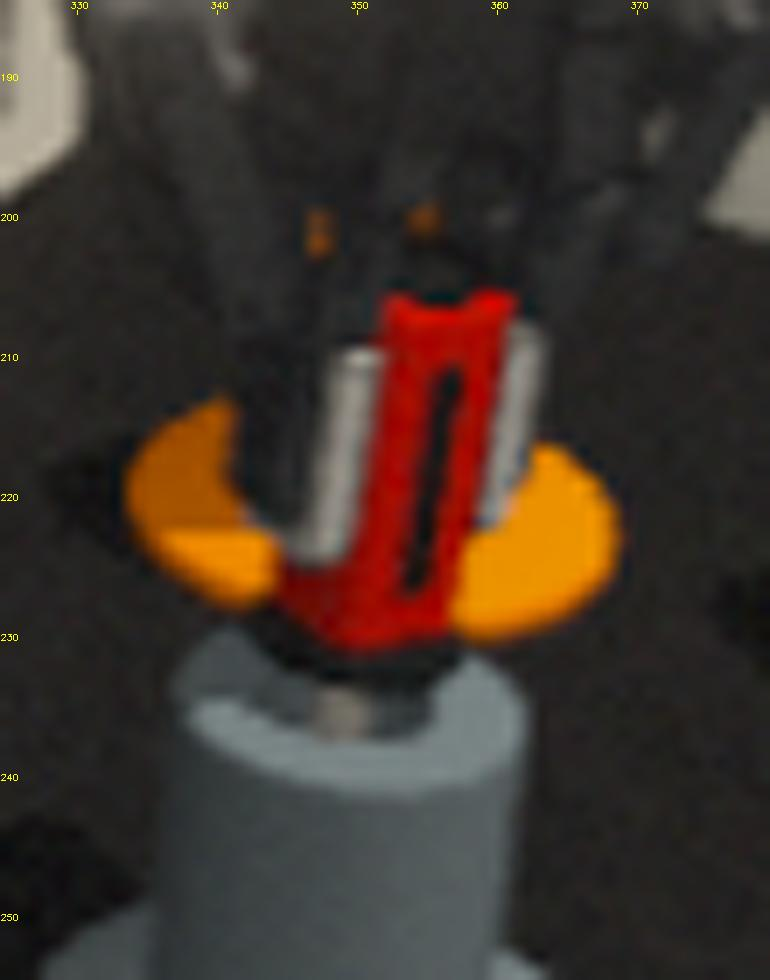

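>>> arm_command(rows=[[0,0,0.05,0],[0,0,0.025,0],[0,0,0,0]])

```text
time_s: 34.08
position: [441.5, -302.5, 68.6]
ee_rot: [3.133, 0.07, -0.708]
contact_force: [-1.1, 0.4, 0.9]
opening: 23.3
```

>>> arm_command(rows=[[0,0,0,0],[0,0,0,0],[0,0,0,0],[0,0,0,0]], hand=-1)

```text
time_s: 34.58
position: [441.6, -302.8, 68.3]
ee_rot: [3.133, 0.07, -0.708]
contact_force: [-1.5, -0.6, -0.9]
opening: 85.4
```

```bash
python3 look.py 47 325 185 380 255
```

```text
t 34.58 pos [ 441.6 -302.8   68.3] yaw -40.58 F [-1.5 -0.6 -0.9] j [ 0.53  0.46 -0.06  1.95  0.03  0.81 -0.25]
tool delta units total [-1.521 -4.216 -1.297] twist units -9.557838718335177 rows>= 4.2
tip [ 438.  -300.4    7.1] [[344.6 257.4]] tau [-0.02 -0.07  0.04] op 85.4 rp [3.133 0.07 ]
```

View pics/a.png

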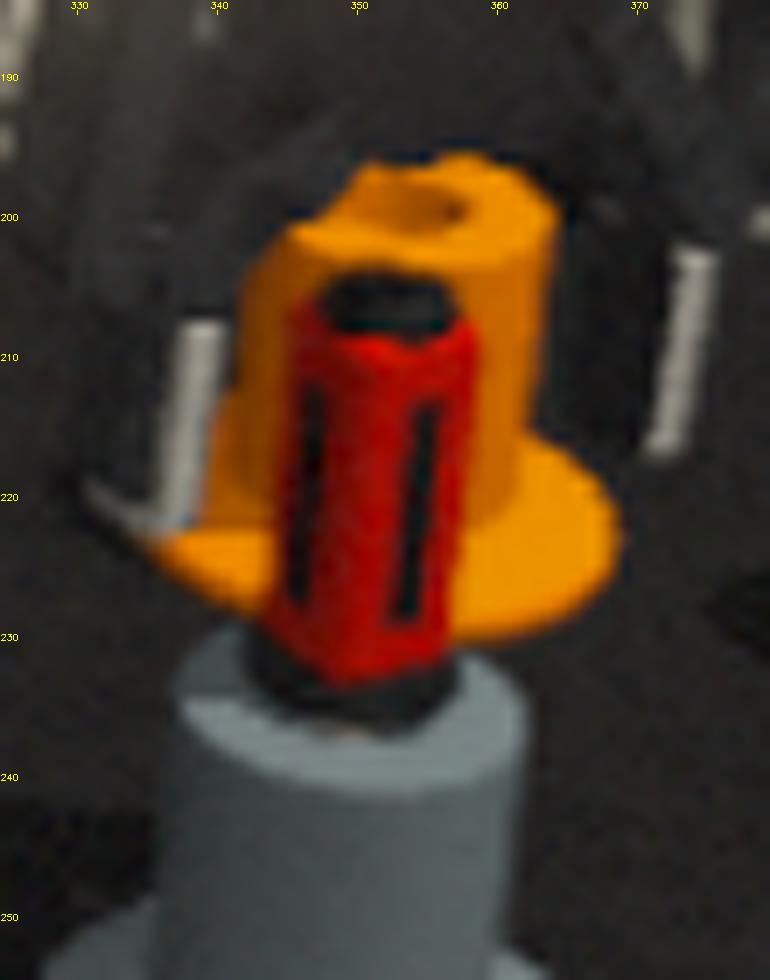

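>>> arm_command(rows=[[0,0,0,0],[0,0,0,0],[0,0,0,0],[0,0,0,0]], hand=1, grip_force=40)

```text
time_s: 35.12
position: [441.7, -302.8, 68.4]
ee_rot: [3.133, 0.07, -0.708]
contact_force: [-0.6, -0.5, 0.2]
opening: 23.5
```

>>> arm_command(rows=[[0,0,-0.06,0],[-0.025,0.065,0,0],[0,0,0,0],[0,0,0.05,0],[0,0,0.03,0]])

```text
time_s: 35.75
position: [437.3, -304.9, 68.1]
ee_rot: [3.132, 0.07, -0.709]
contact_force: [-4.4, 3.3, 21.0]
opening: 23.6
```

```bash
python3 look.py 48 325 185 380 255
```

```text
t 35.75 pos [ 437.3 -304.9   68.1] yaw -40.61 F [-4.4  3.3 21. ] j [ 0.54  0.46 -0.06  1.95  0.03  0.8  -0.24]
tool delta units total [-1.493 -4.29  -1.303] twist units -9.560847927761165 rows>= 4.3
tip [ 433.7 -302.6    6.9] [[345.  258.7]] tau [ 0.78  1.34 -0.04] op 23.6 rp [3.132 0.07 ]
```

View pics/a.png

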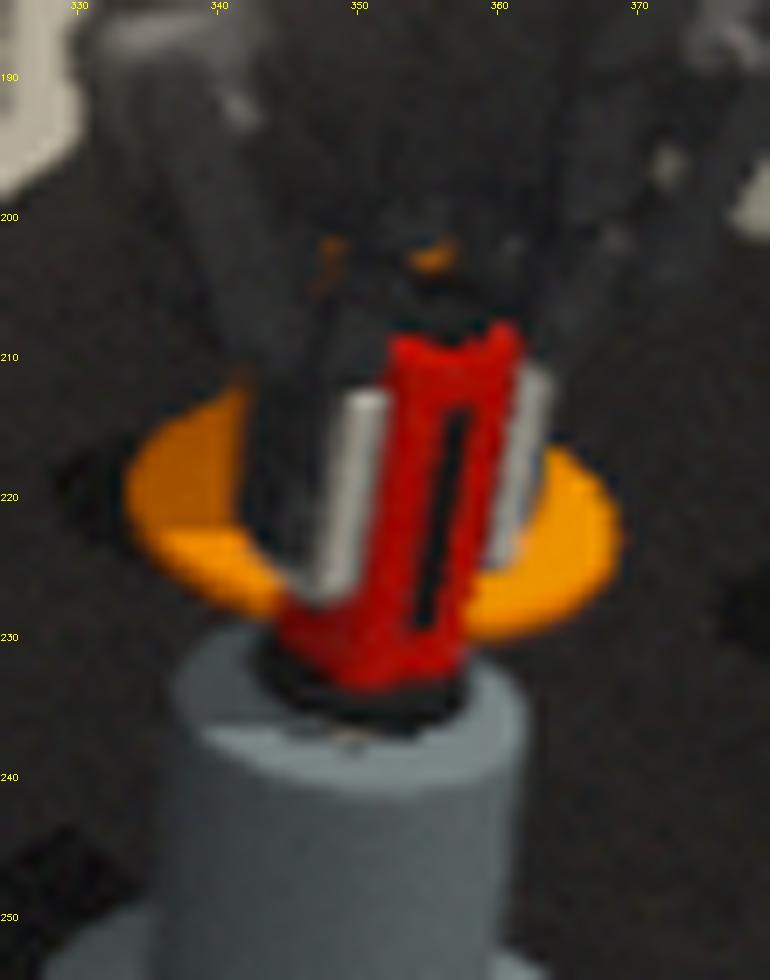

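Resting on the rim with 21 N, well centred. Release and back off upward.

>>> arm_command(rows=[[0,0,0,0],[0,0,0,0],[0,0,0,0],[0,0,0,0]], hand=-1)

```text
time_s: 36.3
position: [437.6, -304.9, 68.0]
ee_rot: [3.132, 0.07, -0.708]
contact_force: [0.4, 0.1, -0.5]
opening: 85.1
```

```bash
python3 look.py 49 325 185 380 255; python3 -c "
from h import *
from rig import manip
s=manip.observe();Rm=R.from_euler('xyz',s['ee_rot']).as_matrix();print((Rm.T@np.array([0,0,60])/60).round(3))"
```

```text
t 36.3 pos [ 437.6 -304.9   68. ] yaw -40.59 F [ 0.4  0.1 -0.5] j [ 0.54  0.46 -0.06  1.95  0.03  0.8  -0.24]
tool delta units total [-1.494 -4.287 -1.305] twist units -9.559378799572254 rows>= 4.3
tip [ 433.9 -302.5    6.7] [[345.  258.6]] tau [-0.07  0.01  0.05] op 85.1 rp [3.132 0.07 ]
[-0.07   0.009 -0.998]
```

View pics/a.png

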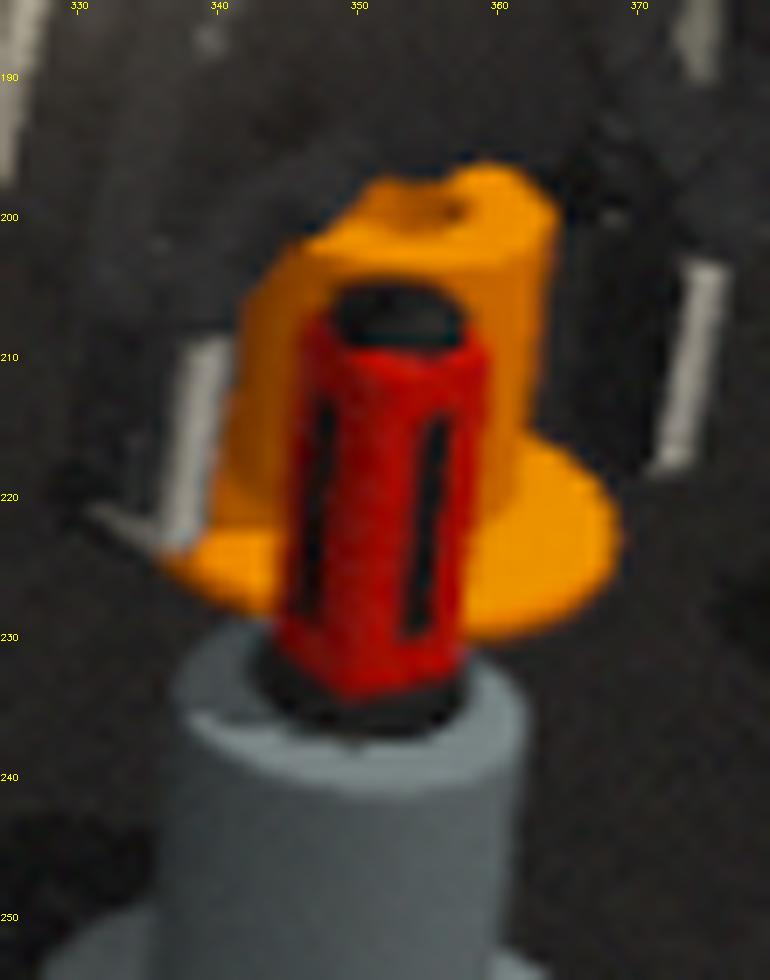

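>>> arm_command(rows=[[-0.02,0,-0.3,0],[-0.04,0,-0.6,0],[-0.06,0,-0.9,0],[-0.06,0,-0.9,0]])

```text
time_s: 36.85
position: [436.8, -302.7, 234.4]
ee_rot: [3.131, 0.077, -0.708]
contact_force: [0.6, -0.8, -0.7]
opening: 85.2
```

>>> arm_command(rows=[[0.3,0.3,-0.5,0],[0.5,0.6,0,0],[0.5,0.6,0,0],[0.5,0.6,0,0],[0,0,0,0]])

```text
time_s: 37.48
position: [442.0, -475.3, 273.0]
ee_rot: [3.133, 0.059, -0.705]
contact_force: [-0.3, 1.1, -0.1]
opening: 85.5
```

```bash
python3 look.py 50 320 190 375 260; python3 -c "
from h import *
from rig import manip
cv2.imwrite('pics/t50.png',manip.capture('top')['color'][:,:,::-1])
crop('pics/t50.png',205,150,345,225,5,'pics/b.png')
im=cv2.imread('pics/s50.png')[172:208,218:283];cv2.imwrite('pics/c.png',cv2.resize(im,None,fx=12,fy=12,interpolation=cv2.INTER_CUBIC))"
```

```text
t 37.48 pos [ 442.  -475.3  273. ] yaw -40.38 F [-0.3  1.1 -0.1] j [ 0.7   0.42  0.03  1.49 -0.    1.29  0.02]
tool delta units total [-3.156 -6.437  2.188] twist units -9.53840023584861 rows>= 6.4
tip [ 438.9 -473.3  211.7] [[442.1 191.4]] tau [ 0.01 -0.01 -0.01] op 85.5 rp [3.133 0.059]
```

View pics/a.png

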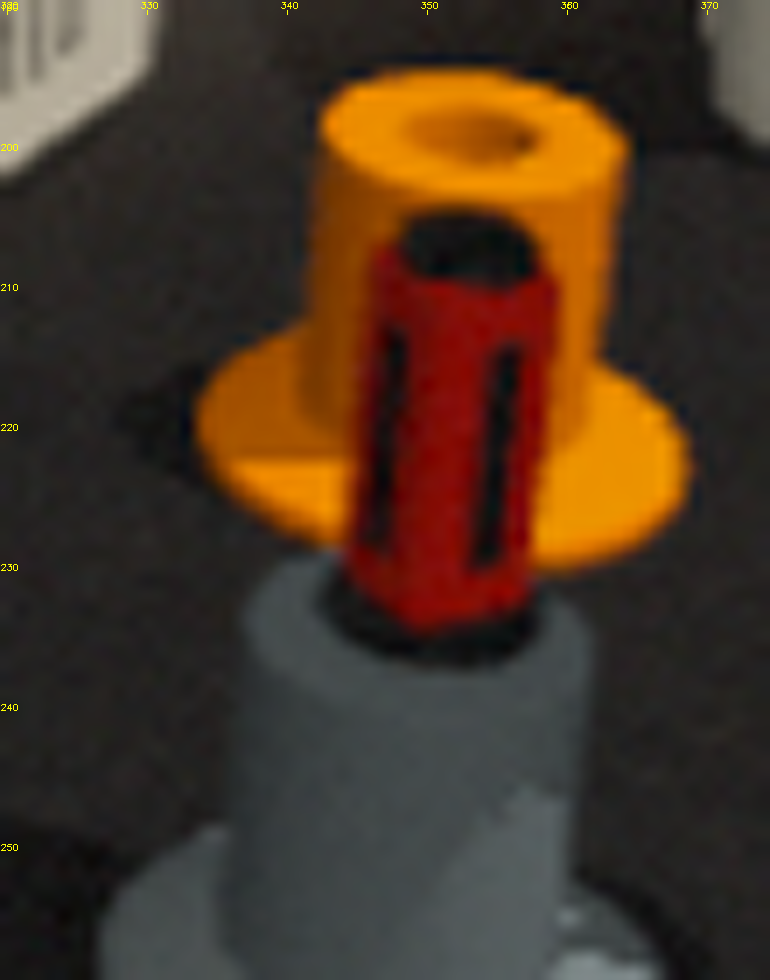

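View pics/b.png

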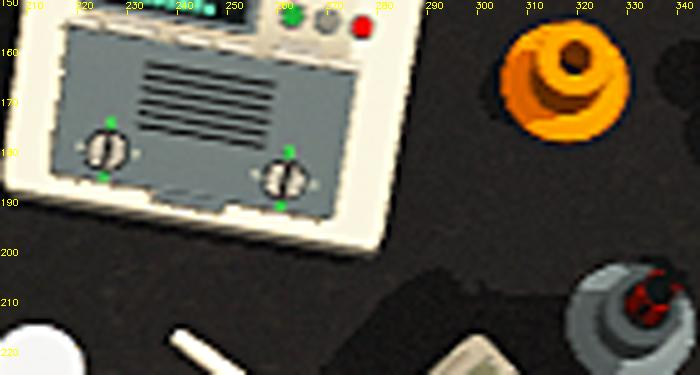

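View pics/c.png

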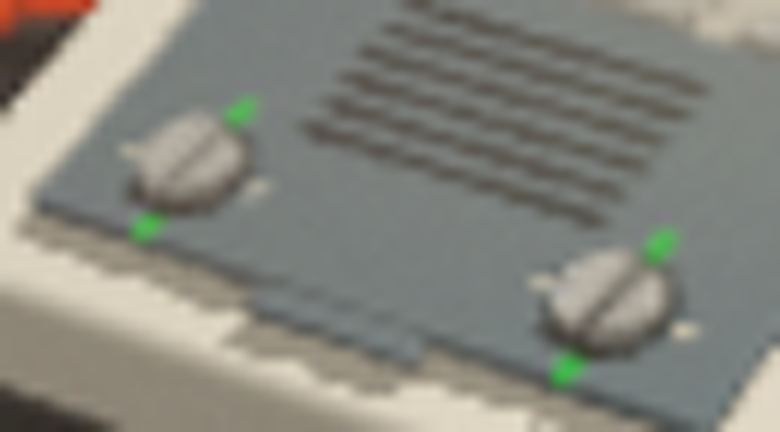

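View pics/s50.png

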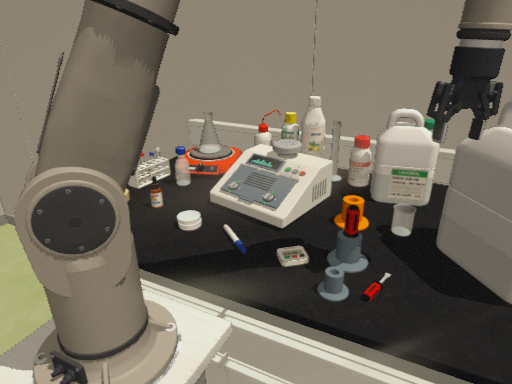

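```bash
python3 -c "
import cv2,numpy as np
t=[]
for n in['scene0','scene1','scene4','scene6','scene8','scene10','s15','s39','s41','s45','s48','s50']:
    im=cv2.imread(f'pics/{n}.png')[235:305,355:425];im=cv2.resize(im,None,fx=2.6,fy=2.6);cv2.putText(im,n,(3,12),0,.4,(0,255,255),1);t.append(im)
cv2.imwrite('pics/m.png',np.vstack([np.hstack(t[i:i+4]) for i in(0,4,8)]))"
```

```text
(no output)
```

View pics/m.png

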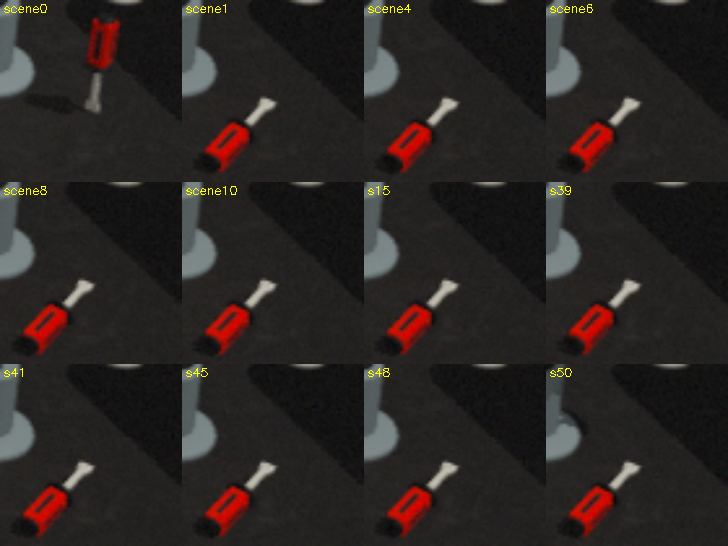

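```bash
python3 -c "
from h import *
c=lambda x,y:(218+(x+.5)/12-.5,172+(y+.5)/12-.5)
slotang(c(217,132),c(165,188));slotang(c(640,265),c(583,330))
crop('pics/t50.png',215,165,275,200,13,'pics/b.png')"
```

```text
phi 94.31132625617859 azimuth 163.36384740111222 mid [564.9  71.1  72.3] len 20.2
phi 94.98385641629879 azimuth 162.61034029153103 mid [538.5 -55.6  72.3] len 21.7
```

View pics/b.png

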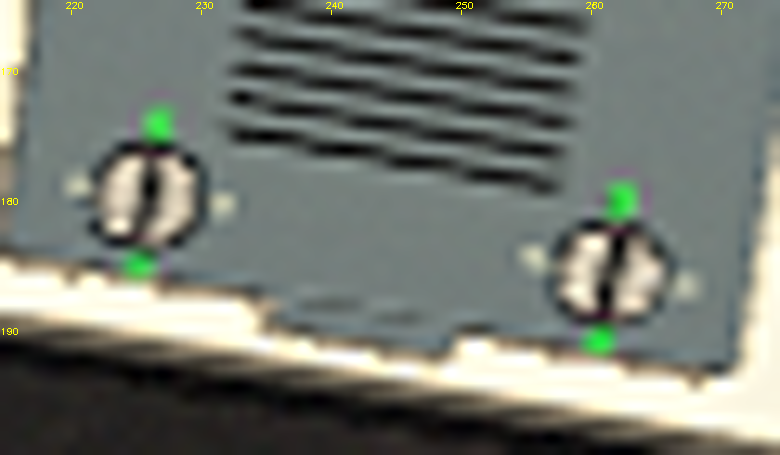

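Both slots line up with the green marks in the top view, the hatch is shut, and the driver is seated. I'm handing in now.

```bash
python3 -c "
from rig import manip
print(manip.hand_in())"
```

```text
the job is handed in; nothing more can be done
None
```

I swung the hatch shut, turned both screws to locked with the red-handled driver, put the driver back in its stand and handed the job in at about 37.5 s. The hand-in gave no verdict.

**Last checks**
- **Hatch:** it lies shut on the slope in both camera views. The push that closed it peaked at about 33 N, against the 40 N limit.
- **Screws:** both slots run up and down the slope along the green marks in the top view. From the scene view I measured about 94–95 degrees for each. That is slightly past 90 and about at the stop (1.66 rad). I left them there.
- **Driver:** it stands upright and central with its guard on the stand's rim, matching the first picture. I re-gripped it twice to centre it. The gripper is clear of everything.

**What went wrong or disagreed**
- The right screw needed three tries: the blade walked sideways partway through the first turn, and the second left the slot at about 80–85 degrees.
- The measured fingertip position disagreed with the cameras: the closed fingertips looked about 26 mm higher than reported, and there were a few mm of sideways error. I steered by the pictures and by contact instead.
- The tool also drifted up to about 4 degrees off vertical during the job.
- The small look-alike driver was standing on its tip in the first picture and lying flat by about 2.6 s. The gripper never came near it, so I think it toppled on its own. I left it there.
- Apart from that driver, nothing looked moved in the final scene view, but I didn't measure the other objects' positions.

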